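Tension two spokes of a cart wheel with a nipple key

ROBOT

A 7-joint arm with a two-finger parallel gripper is mounted at the origin on a cart in front of the work surface, level with it; the furniture and walls round the work are solid. World frame = base frame: x ahead of the robot, y to its left, z up, the work surface at z = 0. Lengths are in mm, angles in rad, forces in N, time in s.
With the tool pointing down it reaches from about 400 to 875 mm from the base axis. Payload 4.4 kg.
Tool frame: the origin (TCP) lies on the centre line of the jaws, within the pads' length; the fingertips stand 25 mm ahead of it and the grasp point (between the pads) lies 6 mm ahead of it; z points along the fingers, y is the line along which they close (so a half turn about z gives the same grasp; the last joint's range is limited). The gripper opens to 85 mm and grips with 20 to 120 N. Pads are 22 mm wide; open, the fingers measure 114 mm over their backs; the gripper's body (76 mm by 85 mm) begins 54 mm behind the grasp point. The pads swing forward as they close: fully open they stand 13 mm farther back than shut.
Start: joints at [-1.364, 0.628, 0.038, 1.517, -0.027, 0.996, -0.02], TCP at [175.104, 625.984, 222.713] pointing down, gripper open.
Joint ranges: [-3.06, 3.06], [-0.37, 2.12], [-1.25, 1.32], [0.18, 2.47], [-1.1, 4.24], [0.23, 1.98], [-2.94, 2.94]. Speed limits (rad/s): [2.57, 2.57, 3.14, 3.14, 3.14, 3.14, 3.14].

INTERFACE

Orientations are given as a rotation vector (axis times angle).
In Python, from bench import ctrl gives the robot as it stands.
- The arm moves only by the tool carry_out, never from a script. Its arguments are lists of equal length, an entry for each row: "fingers": the opening, from -1 (shut) to 1 (fully open); "travel": the shift along the world's x, y, z in mm, a list of three; "rot": the turn, a rotation vector about the world's x, y, z in rad, a list of three. A call has exactly 8 rows; each row is the pose to reach, as a shift and turn from the pose commanded when the call began; what a row does not reach only later rows make up. A row lasts 1/12 s, in which the tool goes at most 41.7 mm and 7.16 degrees, less where a joint would pass 70% of its speed; a pose out of reach is approached as far as the arm can. A call with a gripper value outside its range is refused whole. The fingers move at their own pace and stop on an object; "force" is the grip in N (left out, the last holds). Time passes only in rows, so rows that repeat a pose let the fingers close, or fill a call up. It gives the time, the measured TCP pose, the force, the opening and the grip force at its end, in the units of the state.
- ctrl.get_state(): the state, without advancing time (a new reading comes with each control period).
- ctrl.read_camera(name): name is "scene" or "top" or "wrist"; returns a dict with "color" (480x640x3 uint8, red, green, blue), "fx", "fy", "cx", "cy" (pixels), "k1" (the pictures are not rectified: a ray, as slopes to the right and down, at radius r is drawn at 1 + k1 r^2 times it, then the intrinsics apply), "R" (3x3) and "t" (3): a world point X has camera coordinates R X + t. Camera axes: x right, y down, z forward; pixel columns grow to the right and rows downward; lengths in mm; the calibration is good to about 2 mm. A picture is of the moment at which its call begins. There is no depth.
- ctrl.sign_off(): hands the job in; it is judged then, once.
The state is a dict: "t": time; "qpos": joint angles; "joint_velocities": joint speeds; "joint_torque": joint torques, N m; "tool_pos": TCP position; "ee_rot": TCP orientation; "contact_force": force on the tool from outside, world axes, zero at the start; "torque": the same for the moment, N m; "finger_gap": finger opening in mm; "grasp_force": force on a finger pad.
Only numpy, scipy, OpenCV 4.12 (cv2) and the standard library are available. Lean on these libraries where they do the work, as an engineer would, in place of code of your own. Each camera call takes 0.05 s, during which the arm holds its last target. There are 200 camera calls.

TASK

The cart wheel in the truing stand has two slack spokes, their square nipples painted red and yellow. Take the nipple key out of its wooden block and, one after the other, red first, turn the wheel so that the nipple is on top, let the key drop over it without forcing it and tighten it by exactly one quarter turn clockwise as seen from above. Then put the key back upright in its pocket in the block, fully down, and leave the other tools alone.

Things in the scene. Friction and masses are not known exactly. Their poses are not given: they have to be found in the camera images.
- stand: Blue steel truing stand, bolted down. Base 150 x 130 x 12 mm; origin at the middle of its underside, on the table; x along the axle (away from the robot, within 17 degrees), y left in the plane of the wheel, z up. Uprights at x = -50 and +50 mm, 142 mm high. It carries an aluminium wheel with 12 spokes, 30 degrees apart, no tyre.
- axle_mid (a point): Point fixed to the stand on the wheel's axis, half way between the uprights, 130 mm above the table. The wheel has end play: its middle plane lies anywhere up to 5 mm from this point along the stand's x, either way, held by about 25 N of friction; no reading shows it.
- rim_top (a point): Point fixed to the stand 100 mm above axle_mid, at the height of the rim's well floor on top. The rim is a channel: floor at radius 100 mm, 32 mm wide between two flanges 3 mm thick and 8 mm tall. In the middle of the well at each spoke stands a square nipple head, 10 mm across flats up to 11 mm above the floor, then an 8.5 mm crown up to 12 mm.
- wheel (a joint): Turn of the wheel about the stand's x, rad. At 0 the red nipple is on top; grows as the rim's top moves to the right (stand's -y). The yellow nipple is next to the right of the red, on top at -0.524. Friction of 0.25 N m holds the wheel where it is left (2.5 N at the rim turn it): push it round by the side of a nipple head with the key, or by the rim.
- red_nipple (a joint): Turn of the red-painted nipple about its spoke, rad: 0 at the start, grows as it is tightened (clockwise seen from outside the rim). Takes 0.05 N m, rising to 0.07 N m at a quarter turn (1.571); stays where left. At the start its flats stand up to 32 degrees either way from square with the rim; no reading shows this. Unpainted nipples are fixed.
- yellow_nipple (a joint): The same for the yellow-painted nipple, with its own unknown start angle of the flats, up to 32 degrees either way.
- key: Nipple key, 81 mm tall, about 0.12 kg. Origin at the middle of its lower end, z up the stem. Steel socket 16.2 mm square, z = 0 to 22 mm; stem 9 mm thick; black flat wing grip 44 mm along x, 12 mm thick along y, z = 51 to 81 mm.
- key_mouth (a point): The key's origin, middle of the socket's mouth. The square hole, sides along the key's x and y, is 11.2 mm wide and 10 mm deep, flared to 12.4 mm over the last 2.5 mm at the mouth. On a head it has about 7 degrees of play either way; fully seated, the mouth is 2 mm above the well floor.
- key_block: Pale wooden block 75 x 65 x 40 mm, fixed to the table; origin at the middle of its underside. In its middle is a pocket 19.5 mm square and 26 mm deep, sides along the block's x and y, in which the key stands upright with its wing along the block's x.
- pocket (a point): Middle of the floor of the block's pocket, 14 mm above the table: the key's mouth rests here.
- jar_screws_a: Jar of brass screws with tin lid, 62 mm wide, 89 mm tall, bystander.
- pliers: Combination pliers lying on the table, bystander.
- spanner: Open-ended spanner lying on the table, bystander.
- masking_tape: Roll of masking tape lying flat, bystander.
There are look-alikes about, which are no part of the job. Leave any pink look-alike of the key alone.

How it is judged:
By the outcome, as a careful person would: the job done as asked, in the order asked, and still so for the second after the job is handed in, with the robot touching nothing.
It also fails if it takes over 72 s, if anything falls off the work surface, if the arm or the gripper's body presses on something with over 40 N, if the wrist force passes 120 N, or if a joint passes its speed limit or range.

## Working session

There is one attempt and no reset: what is moved stays moved. The work goes in short steps, Python scripts to look and compute and a tool call to move; the robot and the scene stay as the last step left them, time stands still between calls to the robot, and variables do not carry over. Pictures are saved under pics/ and viewed, at most 10 in all, crops included, and the job is handed in when it is done.

Besides the shell and the picture viewer there is one more tool, called after "Request:" by a JSON object that holds its "name" and its "arguments", one argument or row to a line. carry_out: Moves the arm, as the interface text tells. Its arguments: {"type":"object","properties":{"fingers":{"type":"array"},"travel":{"type":"array"},"rot":{"type":"array"},"force":{"type":"number"}},"required":["fingers","travel","rot"]}

```bash
mkdir -p pics; ls; cat > h.py <<'E'
import numpy as np, cv2
from bench import ctrl
from scipy.spatial.transform import Rotation as Ro
def cam(n):
    c=ctrl.read_camera(n); c['R']=np.array(c['R']);c['t']=np.array(c['t']); return c
def save(c,name,box=None,scale=1):
    im=cv2.cvtColor(c['color'],cv2.COLOR_RGB2BGR)
    if box: im=im[box[1]:box[3],box[0]:box[2]]
    if scale!=1: im=cv2.resize(im,None,fx=scale,fy=scale,interpolation=cv2.INTER_CUBIC)
    cv2.imwrite('pics/'+name,im)
def ray(c,u,v):
    d=np.array([(u-c['cx'])/c['fx'],(v-c['cy'])/c['fy']]); s=d.copy()
    for _ in range(20): s=d/(1+c['k1']*(s@s))
    w=c['R'].T@np.array([s[0],s[1],1]); o=-c['R'].T@c['t']
    return o,w/np.linalg.norm(w)
def plane(c,u,v,z):
    o,w=ray(c,u,v); return o+w*(z-o[2])/w[2]
def tri(obs):
    A=np.zeros((3,3));b=np.zeros(3);L=[]
    for c,u,v in obs:
        o,w=ray(c,u,v);P=np.eye(3)-np.outer(w,w);A+=P;b+=P@o;L.append((o,w))
    X=np.linalg.solve(A,b); return X,[np.linalg.norm(np.cross(w,X-o)) for o,w in L]
def proj(c,X):
    p=c['R']@np.array(X)+c['t'];s=p[:2]/p[2];s=s*(1+c['k1']*(s@s));return s*[c['fx'],c['fy']]+[c['cx'],c['cy']]
E
python3 - <<'E'
from h import *
ims=[]
for n in ['scene','top','wrist']:
    c=cam(n); save(c,n+'0.png'); print(n,c['fx'],c['k1'],-c['R'].T@c['t'],c['R'][2])
s=ctrl.get_state();print({k:np.round(v,3) for k,v in s.items()})
E
```

```text
pics
scene 495.48603945546535 -0.13134799717492032 [-108.22558914 -796.51026732  527.39203166] [ 0.65423863  0.65865024 -0.37168759]
top 467.65740749825864 -0.118291925284603 [ 368.3570822  -171.23824619 1069.80234951] [ 0.14107409 -0.010604   -0.98994225]
wrist 383.4150578884638 -0.033431056794593066 [ 98.74341875 647.76540172 373.50209313] [ 0.29973289 -0.08489289 -0.9502386 ]
{'t': np.float64(0.15), 'qpos': array([-1.364,  0.629,  0.038,  1.518, -0.027,  0.996, -0.02 ]), 'joint_velocities': array([-0.001, -0.003, -0.001, -0.003,  0.   , -0.002, -0.001]), 'joint_torque': array([ 2.0000e-03, -5.6380e+01,  1.2280e+00, -1.9365e+01,  1.1000e-02,
        7.0000e-03,  0.0000e+00]), 'tool_pos': array([174.98 , 625.509, 222.041]), 'ee_rot': array([-4.270e-01, -3.112e+00,  2.000e-03]), 'contact_force': array([ 0.247,  0.537, -0.014]), 'torque': array([-0.013,  0.007,  0.067]), 'grasp_force': np.float64(0.0), 'finger_gap': np.float64(85.356)}
```

View pics/scene0.png

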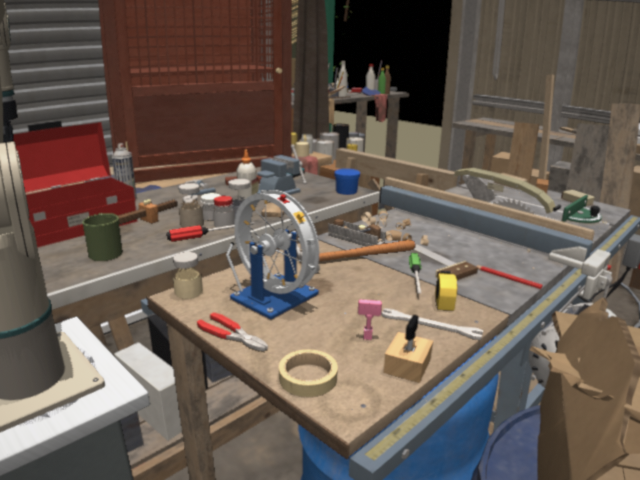

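View pics/top0.png

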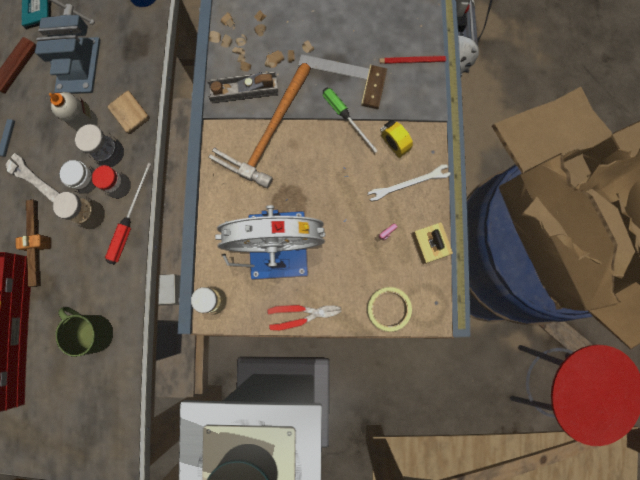

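The key candidates are the black wing grip in the pale block (scene 412,328; top 436,240) and the pink look-alike (scene 369,318; top 386,231). The black grip in the block matches the description. The wheel is at top (272,235), with the red nipple at (278,227) and the yellow at (305,228). Next I'll check this in one close crop.

```bash
python3 - <<'E'
from h import *
s=cam('scene');t=cam('top')
def crop(c,b):
    im=cv2.cvtColor(c['color'],cv2.COLOR_RGB2BGR)[b[1]:b[3],b[0]:b[2]]
    return cv2.resize(im,(400,300),interpolation=cv2.INTER_CUBIC)
bs=[(t,(396,210,476,270)),(s,(370,305,450,365)),(t,(205,195,345,300)),(s,(220,180,340,270))]
m=np.vstack([np.hstack([crop(*bs[0]),crop(*bs[1])]),np.hstack([crop(*bs[2]),crop(*bs[3])])])
cv2.imwrite('pics/m1.png',m)
# black grip blobs
for c,b,n in [(t,bs[0][1],'top'),(s,bs[1][1],'scene')]:
    sub=c['color'][b[1]:b[3],b[0]:b[2]].astype(int)
    k=(sub.max(2)<60).astype(np.uint8)
    nn,l,st,ce=cv2.connectedComponentsWithStats(k)
    for i in range(1,nn):
        if st[i,4]>15: print(n,st[i],ce[i]+b[:2])
for c,b,n in [(t,bs[2][1],'top'),(s,bs[3][1],'scene')]:
    sub=c['color'][b[1]:b[3],b[0]:b[2]]
    h=cv2.cvtColor(sub,cv2.COLOR_RGB2HSV)
    for nm,lo,hi in [('red',0,6),('yel',18,32)]:
        k=((h[...,0]>=lo)&(h[...,0]<=hi)&(h[...,1]>150)&(h[...,2]>110)).astype(np.uint8)
        nn,l,st,ce=cv2.connectedComponentsWithStats(k)
        for i in range(1,nn):
            if st[i,4]>5: print(n,nm,st[i],ce[i]+b[:2], plane(c,*(ce[i]+b[:2]),230).round(1))
E
```

```text
top [ 71   0   9  60 461] [471.63340564 238.29501085]
top [ 36  20  11  19 125] [436.448 239.408]
scene [ 36  11  12  24 180] [411.56111111 327.78333333]
top red [ 67  27  12  11 118] [277.39830508 226.51694915] [510.6 -78.7 230. ]
top yel [94 27 10 11 97] [303.09278351 227.15463918] [ 509.9 -125.6  230. ]
scene red [60 15  5  4 12] [282.41666667 196.25      ] [522.  -70.2 230. ]
scene red [ 0 16 12  9 77] [224.38961039 199.7012987 ] [422.  -10.1 230. ]
scene red [63 20  5  2  7] [284.85714286 200.71428571] [506.1 -95.8 230. ]
scene yel [75 33  9  9 51] [299.31372549 216.47058824] [ 463.9 -182.8  230. ]
```

View pics/m1.png

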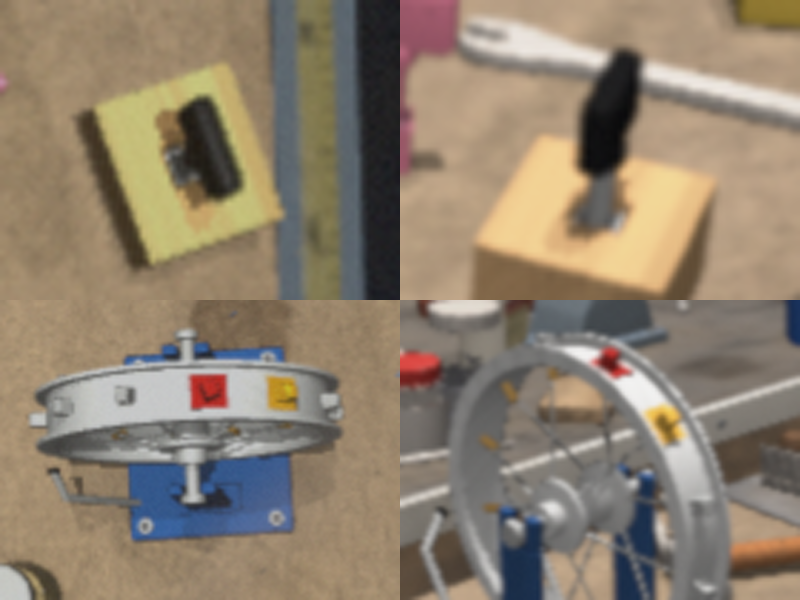

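The black-winged key stands in the pale block (top 436,239; scene 412,328), so the choice is confirmed. The red nipple is near the top of the wheel (top 277,227) and the yellow is 30° to its right (303,227). I'll compute positions now.

```bash
python3 - <<'E'
from h import *
s=cam('scene');t=cam('top')
X,e=tri([(t,436.45,239.4),(s,411.56,327.8)]);print('grip',X.round(1),np.round(e,1))
# block top corners from crop (top crop scale 5, offset 396,210)
C=[(93,108),(228,62),(283,213),(150,265)]
P=np.array([plane(t,396+u/5,210+v/5,40) for u,v in C]);print(P.round(1),P.mean(0).round(1))
for i in range(4):
    d=P[(i+1)%4]-P[i];print(np.linalg.norm(d).round(1),np.degrees(np.arctan2(d[1],d[0])).round(1))
# scene block top corners scale5 offset 370,305
print([plane(s,370+u/5,305+v/5,40).round(1) for u,v in [(475,243-0),(545-0,137)] if u>0] and [plane(s,370+(u-400)/5,305+v/5,40).round(1) for u,v in [(475,243),(545,137),(716,178),(660,293)]])
# stand base corners at z=12, scale 400/140 , offset 205,195
k=140/400; k2=105/300
for u,v in [(133,240),(292,232),(125,56),(283,46)]:
    print('base',plane(t,205+u*k,195+v*k2,12).round(1))
X,e=tri([(t,277.4,226.5),(s,282.9,197.5)]);print('red',X.round(1),np.round(e,1))
X,e=tri([(t,303.1,227.2),(s,299.3,216.5)]);print('yel',X.round(1),np.round(e,1))
st=ctrl.get_state();Rt=Ro.from_rotvec(st['ee_rot']).as_matrix();print(Rt.round(3))
w=cam('wrist');o=-w['R'].T@w['t'];print('cam in tool',Rt.T@(o-st['tool_pos']),Rt.T@w['R'].T)
E
```

```text
grip [ 513.1 -406.8   77.4] [1.6 1.6]
[[ 534.6 -365.1   40. ]
 [ 556.3 -427.1   40. ]
 [ 487.9 -450.5   40. ]
 [ 464.1 -389.7   40. ]] [ 510.7 -408.1   40. ]
65.7 -70.7
72.3 -161.1
65.3 111.4
74.6 19.2
[array([ 467.1, -391.4,   40. ]), array([ 537.3, -368.4,   40. ]), array([ 559.3, -427. ,   40. ]), array([ 488.4, -451.7,   40. ])]
base [426.5   0.9  12. ]
base [ 434.3 -125.    12. ]
base [574.7  12.3  12. ]
base [ 584.1 -115.3   12. ]
red [511.9 -80.2 231.7] [2. 2.]
yel [ 515.6 -125.1  202.3] [1.5 1.5]
[[-0.963  0.269 -0.   ]
 [ 0.269  0.963 -0.   ]
 [ 0.    -0.    -1.   ]]
cam in tool [  79.38010541    0.74165689 -151.61418781] [[ 1.29277047e-04 -9.50239311e-01 -3.11520842e-01]
 [ 9.99999780e-01 -7.99826660e-05  6.58959738e-04]
 [-6.51085715e-04 -3.11520858e-01  9.50239091e-01]]
```

Request:
{"name": "carry_out", "arguments": {
  "fingers": [1,1,1,1,1,1,1,1],
  "travel": [
    [23,-33,8],
    [46,-66,16],
    [69,-99,24],
    [92,-132,32],
    [115,-165,40],
    [138,-198,48],
    [161,-231,56],
    [184,-264,64]
  ],
  "rot": [
    [0,0,-0.12],
    [0,0,-0.24],
    [0,0,-0.36],
    [0,0,-0.48],
    [0,0,-0.6],
    [0,0,-0.72],
    [0,0,-0.84],
    [0,0,-0.96]
  ]
}}

```text
t: 1.07
tool_pos: [359.9, 360.3, 287.4]
ee_rot: [-1.823, -2.558, -0.001]
contact_force: [0.1, 0.1, 0.0]
finger_gap: 85.7
grasp_force: 0.0
```

Request:
{"name": "carry_out", "arguments": {
  "fingers": [1,1,1,1,1,1,1,1],
  "travel": [
    [18,-37,3],
    [36,-74,6],
    [54,-111,9],
    [72,-148,12],
    [90,-185,15],
    [108,-222,18],
    [126,-259,21],
    [144,-296,23]
  ],
  "rot": [
    [0,0,-0.12],
    [0,0,-0.24],
    [0,0,-0.36],
    [0,0,-0.48],
    [0,0,-0.6],
    [0,0,-0.72],
    [0,0,-0.84],
    [0,0,-0.96]
  ]
}}

```text
t: 1.73
tool_pos: [503.8, 64.3, 310.4]
ee_rot: [-2.798, -1.427, -0.002]
contact_force: [0.8, 0.5, -0.6]
finger_gap: 85.5
grasp_force: 0.0
```

Request:
{"name": "carry_out", "arguments": {
  "fingers": [1,1,1,1,1,1,1,1],
  "travel": [
    [1,-28,0],
    [2,-56,0],
    [3,-84,0],
    [4,-112,0],
    [5,-140,0],
    [5,-145,0],
    [5,-145,0],
    [5,-145,0]
  ],
  "rot": [
    [0,0,-0.12],
    [0,0,-0.24],
    [0,0,-0.36],
    [0,0,-0.48],
    [0,0,-0.62],
    [0,0,-0.62],
    [0,0,-0.62],
    [0,0,-0.62]
  ]
}}

```text
t: 2.4
tool_pos: [508.1, -78.3, 309.6]
ee_rot: [-3.098, -0.516, -0.0]
contact_force: [-0.5, 0.1, 0.1]
finger_gap: 85.6
grasp_force: 0.0
```

```bash
python3 - <<'E'
from h import *
s=ctrl.get_state();print(s['t'],s['tool_pos'],s['ee_rot'],s['qpos'].round(2))
w=cam('wrist');save(w,'w1.png',None,1.25)
np.savez('w1.npz',**w)
E
```

```text
2.4 [508.13851105 -78.25801249 309.58909064] [-3.09788213e+00 -5.16352902e-01 -3.16602319e-06] [-0.47  0.44  0.83  1.79 -0.36  1.08 -0.75]
```

View pics/w1.png

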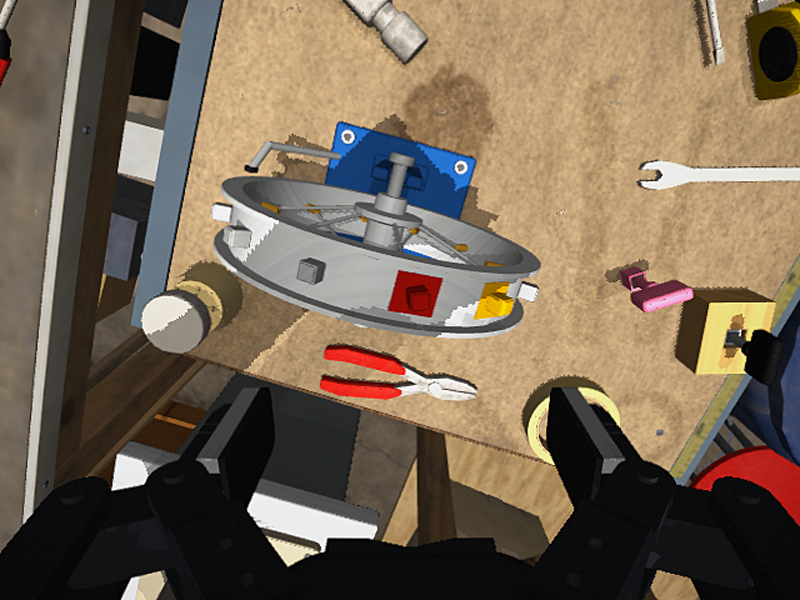

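The wrist picture shows the red nipple at about (334,238) in raw pixels and the yellow at (396,241), both clear to see. The block is at the right edge. I'll go on to above the block.

Request:
{"name": "carry_out", "arguments": {
  "fingers": [1,1,1,1,1,1,1,1],
  "travel": [
    [0,-41,0],
    [1,-82,0],
    [1,-123,0],
    [2,-164,0],
    [2,-205,0],
    [3,-245,-5],
    [3,-280,-25],
    [4,-308,-50]
  ],
  "rot": [
    [0,0,0],
    [0,0,0],
    [0,0,0],
    [0,0,0],
    [0,0,0],
    [0,0,0],
    [0,0,0],
    [0,0,0]
  ]
}}

```text
t: 3.12
tool_pos: [513.3, -389.5, 260.6]
ee_rot: [3.096, 0.517, 0.005]
contact_force: [2.1, 0.0, 0.1]
finger_gap: 85.3
grasp_force: 0.0
```

Request:
{"name": "carry_out", "arguments": {
  "fingers": [1,1,1,1,1,1,1,1],
  "travel": [
    [0,-10,-35],
    [0,-20,-70],
    [0,-20,-100],
    [0,-20,-100],
    [0,-20,-100],
    [0,-20,-100],
    [0,-20,-100],
    [0,-20,-100]
  ],
  "rot": [
    [0,0,0],
    [0,0,0],
    [0,0,0],
    [0,0,0],
    [0,0,0],
    [0,0,0],
    [0,0,0],
    [0,0,0]
  ]
}}

```text
t: 3.78
tool_pos: [513.5, -407.3, 162.2]
ee_rot: [3.096, 0.516, 0.005]
contact_force: [1.2, -1.5, 0.2]
finger_gap: 85.4
grasp_force: 0.0
```

```bash
python3 - <<'E'
from h import *
s=ctrl.get_state();print(s['t'],s['tool_pos'],s['ee_rot'],s['qpos'].round(2))
w=cam('wrist');np.savez('w2.npz',**w)
print([proj(w,p).round(0) for p in [(512,-408,95),(512,-408,40)]])
save(w,'w2.png',(160,60,480,300),2.5)
E
```

```text
3.7833 [ 513.492257   -407.33567859  162.16493107] [3.09630005 0.5157654  0.00455599] [ 0.26  0.79  0.66  1.58 -0.56  0.97 -0.13]
[array([328., 255.]), array([328., 229.])]
```

View pics/w2.png

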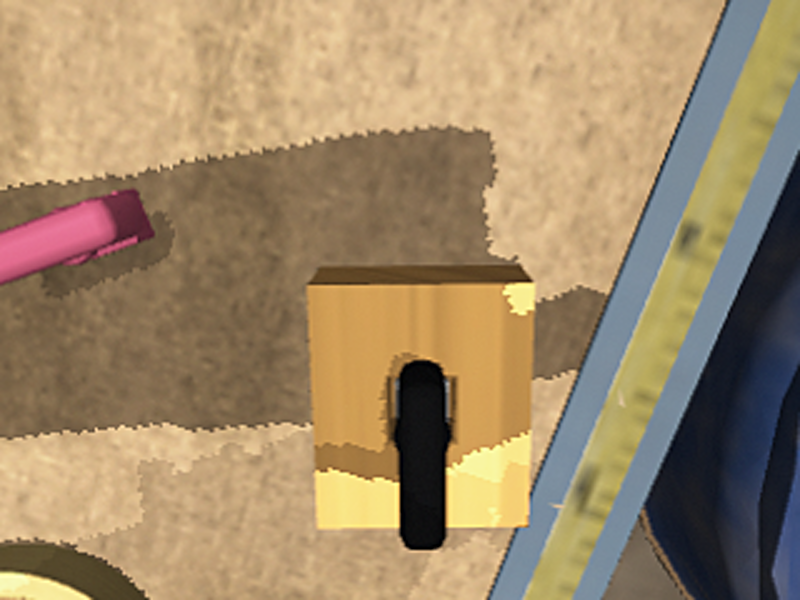

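```bash
python3 - <<'E'
from h import *
w=dict(np.load('w2.npz'));s=cam('scene');t=cam('top')
f=lambda u,v:(160+u/2.5,60+v/2.5)
P=np.array([plane(w,*f(u,v),40) for u,v in [(308,283),(535,283),(528,527),(317,528)]])
print(P.round(1),P.mean(0).round(1))
for i in range(4):
    d=P[(i+1)%4]-P[i];print(np.linalg.norm(d).round(1),np.degrees(np.arctan2(d[1],d[0])).round(1))
a=plane(w,*f(423,548),95);b=plane(w,*f(423,362),65);print('wing ends',a,b,(a+b)/2, 'half',np.linalg.norm((a-b)[:2]))
for v in (460,530):
    l=plane(w,*f(400,v),95);r=plane(w,*f(446,v),95);print('mid',(l+r)/2,np.linalg.norm(l-r))
# block top height check: corners from scene + wrist + top
k=[(475,243),(545,137),(716,178),(660,293)]
sc=[(370+(u-400)/5,305+v/5) for u,v in k]
tp=[(396+u/5,210+v/5) for u,v in [(150,265),(93,108),(228,62),(283,213)]]
tp=[(396+93/5,210+108/5),(396+228/5,210+62/5),(396+283/5,210+213/5),(396+150/5,210+265/5)]
wr=[f(u,v) for u,v in [(308,283),(535,283),(528,527),(317,528)]]
# order: wrist UL= (+x,+y),UR=(+x,-y),LR=(-x,-y),LL=(-x,+y); scene order: LL,UL,UR,LR
scn=[sc[1],sc[2],sc[3],sc[0]]
Q=[]
for i in range(4):
    X,e=tri([(w,*wr[i]),(s,*scn[i]),(t,*tp[i])]);Q.append(X);print('tri',X.round(1),np.round(e,1))
print(np.mean(Q,0))
g,e=tri([(w,*f(423,455)),(s,411.56,327.8),(t,436.45,239.4)]);print('grip mid',g,np.round(e,1))
E
```

```text
[[ 540.7 -364.2   40. ]
 [ 561.7 -425.5   40. ]
 [ 490.6 -450.5   40. ]
 [ 469.2 -388.8   40. ]] [ 515.6 -407.3   40. ]
64.8 -71.1
75.4 -160.6
65.3 109.2
75.7 19.0
wing ends [ 496.75323029 -413.72084126   95.        ] [ 535.01772717 -400.72665581   65.        ] [ 515.88547873 -407.22374854   80.        ] half 40.410649303951146
mid [ 518.6930979  -406.17646158   95.        ] 11.115993660849457
mid [ 501.35321527 -412.13933612   95.        ] 11.391900151024256
tri [ 538.3 -365.5   37.4] [2.4 2.  3.3]
tri [ 559.4 -426.6   38.9] [2.4 0.9 2.9]
tri [ 489.2 -450.9   38.6] [0.8 0.6 1.1]
tri [ 466.9 -389.9   38.3] [1.8 1.7 2.6]
[ 513.44808074 -408.23417375   38.30041592]
grip mid [ 513.56880413 -407.13862761   76.98395708] [0.9 1.3 2. ]
```

Request:
{"name": "carry_out", "arguments": {
  "fingers": [1,1,1,1,1,1,1,1],
  "travel": [
    [1,0,-25],
    [1,0,-50],
    [1,0,-66],
    [1,0,-74],
    [1,0,-74],
    [1,0,-74],
    [1,0,-74],
    [1,0,-74]
  ],
  "rot": [
    [0,0,0],
    [0,0,0],
    [0,0,0],
    [0,0,0],
    [0,0,0],
    [0,0,0],
    [0,0,0],
    [0,0,0]
  ]
}}

```text
t: 4.6
tool_pos: [513.8, -407.8, 87.2]
ee_rot: [3.097, 0.514, 0.002]
contact_force: [1.2, 0.1, 0.4]
finger_gap: 85.5
grasp_force: 0.0
```

Request:
{"name": "carry_out", "arguments": {
  "fingers": [0,-0.5,-1,-1,-1,-1,-1,-1],
  "travel": [
    [0,0,0],
    [0,0,0],
    [0,0,0],
    [0,0,0],
    [0,0,0],
    [0,0,0],
    [0,0,0],
    [0,0,0]
  ],
  "rot": [
    [0,0,0],
    [0,0,0],
    [0,0,0],
    [0,0,0],
    [0,0,0],
    [0,0,0],
    [0,0,0],
    [0,0,0]
  ],
  "force": 60
}}

```text
t: 5.27
tool_pos: [513.1, -407.2, 85.8]
ee_rot: [3.099, 0.514, 0.0]
contact_force: [0.4, 0.1, 1.2]
finger_gap: 6.6
grasp_force: 58.7
```

Request:
{"name": "carry_out", "arguments": {
  "fingers": [-1,-1,-1,-1,-1,-1,-1,-1],
  "travel": [
    [0,0,8],
    [0,0,20],
    [0,0,40],
    [0,0,60],
    [0,0,90],
    [0,0,110],
    [0,0,110],
    [0,0,110]
  ],
  "rot": [
    [0,0,0],
    [0,0,0],
    [0,0,0],
    [0,0,0],
    [0,0,0],
    [0,0,0],
    [0,0,0],
    [0,0,0]
  ]
}}

```text
t: 5.93
tool_pos: [513.6, -407.6, 197.8]
ee_rot: [3.097, 0.514, 0.004]
contact_force: [-0.1, 0.1, -0.6]
finger_gap: 6.3
grasp_force: 58.8
```

```bash
python3 - <<'E'
from h import *
s=ctrl.get_state();print(s['t'],s['tool_pos'],s['ee_rot'],s['finger_gap'],s['contact_force'])
w=cam('wrist');np.savez('w3.npz',**w)
save(w,'w3.png',(200,120,440,300),3)
E
```

```text
5.9333 [ 513.61684198 -407.63658346  197.76490379] [3.09699815 0.51380904 0.00366501] 6.304880843261034 [-0.08490331  0.09505989 -0.64840993]
```

View pics/w3.png

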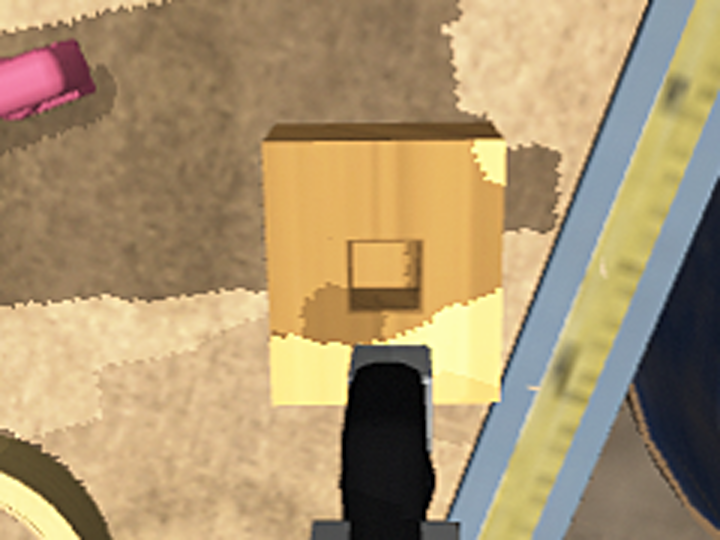

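```bash
python3 - <<'E'
from h import *
w=dict(np.load('w3.npz'));s=ctrl.get_state();T=s['tool_pos'];Rt=Ro.from_rotvec(s['ee_rot']).as_matrix()
f=lambda u,v:(200+u/3,120+v/3)
print('tilt',Rt.round(4)[:,2])
for z in (122,126,130):
  a,b=plane(w,*f(355,347),z),plane(w,*f(431,347),z)
  print(z,'len',np.linalg.norm(a-b).round(2),'tool',(Rt.T@(a-T)).round(2),(Rt.T@(b-T)).round(2))
P=np.array([plane(w,*f(u,v),40) for u,v in [(349,240),(421,240),(421,310),(349,310)]]);print('pocket',P.mean(0).round(2),[np.linalg.norm(P[i]-P[i-1]).round(1) for i in range(4)],(Rt.T@(P.mean(0)-T)).round(2))
E
```

```text
tilt [ 6.e-04  2.e-04 -1.e+00]
122 len 15.79 tool [ 7.91 -5.14 74.18] [ 7.9  10.66 74.18]
126 len 15.52 tool [ 9.2  -5.04 70.18] [ 9.19 10.48 70.18]
130 len 15.24 tool [10.49 -4.94 66.18] [10.48 10.3  66.18]
pocket [ 515.85 -407.17   40.  ] [np.float64(20.0), np.float64(19.8), np.float64(20.0), np.float64(20.1)] [  2.36   1.31 156.18]
```

```bash
python3 - <<'E'
from h import *
w=dict(np.load('w3.npz'));s=ctrl.get_state();T=s['tool_pos'];Rt=Ro.from_rotvec(s['ee_rot']).as_matrix()
print(w['cx'],w['cy'])
im=w['color'].astype(int)
for v in range(234,300,4):
    r=im[v,305:360]; blk=np.where(r.max(1)<45)[0]+305
    sat=r.max(1)-r.min(1); g=np.where((sat<30)&(r.max(1)>=45))[0]+305
    print(v,'blk',blk.min() if len(blk) else '',blk.max() if len(blk) else '','grey',list(g))
Y=lambda u,v,z:(Rt.T@(plane(w,u,v,T[2]-z)-T)).round(2)
print('pad centre',[Y(200+386/3,120+525/3,z) for z in (5,15,25)])
for y in (0,1.3,2.7):
  print(y,[proj(w,T+Rt@np.array([x,y,z])).round(1) for x,z in((8.1,72),(8.1,50),(22,21),(22,-9),(11,0),(11,25))])
E
```

```text
327.9958504692486 237.53271053281523
234 blk   grey []
238 blk   grey [np.int64(317), np.int64(318), np.int64(319), np.int64(320), np.int64(321), np.int64(322), np.int64(323), np.int64(324), np.int64(325), np.int64(326), np.int64(327), np.int64(328), np.int64(329), np.int64(330), np.int64(331), np.int64(332), np.int64(333), np.int64(334), np.int64(335), np.int64(336), np.int64(337), np.int64(338), np.int64(339), np.int64(340), np.int64(341), np.int64(342)]
242 blk 320 336 grey [np.int64(317), np.int64(318), np.int64(319), np.int64(337), np.int64(338), np.int64(339), np.int64(340), np.int64(341), np.int64(342), np.int64(343)]
246 blk 318 339 grey [np.int64(316), np.int64(317), np.int64(340), np.int64(341), np.int64(342), np.int64(343)]
250 blk 316 340 grey [np.int64(341), np.int64(342), np.int64(343)]
254 blk 316 340 grey [np.int64(341), np.int64(342), np.int64(343)]
258 blk 315 341 grey [np.int64(342), np.int64(343)]
262 blk 315 341 grey [np.int64(342), np.int64(343)]
266 blk 314 341 grey [np.int64(342), np.int64(343)]
270 blk 314 342 grey [np.int64(343)]
274 blk 314 343 grey []
278 
[... 776 characters left out ...]
int64(343), np.int64(344), np.int64(345), np.int64(346), np.int64(347), np.int64(348), np.int64(349), np.int64(350), np.int64(351), np.int64(352), np.int64(353), np.int64(359)]
pad centre [array([1.69, 1.07, 5.  ]), array([-3.33,  1.11, 15.  ]), array([-8.35,  1.15, 24.99])]
0 [array([326.6, 236.5]), array([326.5, 248.5]), array([326.3, 241.7]), array([326.2, 265.5]), array([326.3, 281. ]), array([326.4, 260. ])]
1.3 [array([328.7, 236.5]), array([328.8, 248.5]), array([329. , 241.7]), array([329.4, 265.5]), array([329.2, 281. ]), array([329., 260.])]
2.7 [array([330.9, 236.5]), array([331.3, 248.5]), array([332. , 241.7]), array([332.8, 265.5]), array([332.4, 281. ]), array([331.8, 260. ])]
```

The key is held: the socket front edge is at about (330,236) raw, and the pocket at about (328,212). I'll carry it to above the wheel, between the red and yellow nipples, at safe height.

Request:
{"name": "carry_out", "arguments": {
  "fingers": [-1,-1,-1,-1,-1,-1,-1,-1],
  "travel": [
    [0,15,35],
    [0,30,70],
    [0,48,105],
    [0,68,140],
    [0,106,147],
    [0,146,147],
    [0,186,147],
    [0,226,147]
  ],
  "rot": [
    [0,0,-0.06],
    [0,0,-0.12],
    [0,0,-0.19],
    [0,0,-0.26],
    [0,0,-0.26],
    [0,0,-0.26],
    [0,0,-0.26],
    [0,0,-0.26]
  ]
}}

```text
t: 6.65
tool_pos: [512.3, -178.8, 341.8]
ee_rot: [-3.139, -0.107, 0.003]
contact_force: [1.1, 0.5, 0.9]
finger_gap: -0.3
grasp_force: 0.0
```

Request:
{"name": "carry_out", "arguments": {
  "fingers": [-1,-1,-1,-1,-1,-1,-1,-1],
  "travel": [
    [-1,35,0],
    [-3,65,0],
    [-4,78,0],
    [-4,78,0],
    [-4,78,0],
    [-4,78,0],
    [-4,78,0],
    [-4,78,0]
  ],
  "rot": [
    [0,0,0],
    [0,0,0],
    [0,0,0],
    [0,0,0],
    [0,0,0],
    [0,0,0],
    [0,0,0],
    [0,0,0]
  ]
}}

```text
t: 7.32
tool_pos: [508.8, -104.6, 342.6]
ee_rot: [3.139, 0.104, -0.0]
contact_force: [-0.1, -0.1, 0.6]
finger_gap: 0.2
grasp_force: 0.0
```

```bash
cat >> h.py <<'E'
def st():
    s=ctrl.get_state();print(round(float(s['t']),2),s['tool_pos'].round(1),s['ee_rot'].round(4),'yaw',np.degrees(2*np.arctan2(s['ee_rot'][1],s['ee_rot'][0])).round(2),'F',np.round(s['contact_force'],1),'gap',round(float(s['finger_gap']),1),'M',np.round(s['torque'],2)); return s
E
python3 - <<'E'
from h import *
s=st();T=s['tool_pos']
w=cam('wrist');np.savez('w4.npz',**w)
print([proj(w,p).round(0) for p in [(511,-80,242),T-[0,0,72]]])
save(w,'w4.png',(230,140,430,290),4)
E
```

```text
7.32 [ 508.8 -104.6  342.6] [ 3.1392e+00  1.0390e-01 -4.0000e-04] yaw 3.79 F [-0.1 -0.1  0.6] gap 0.2 M [-0.02 -0.02  0.03]
[array([293., 230.]), array([329., 249.])]
```

View pics/w4.png

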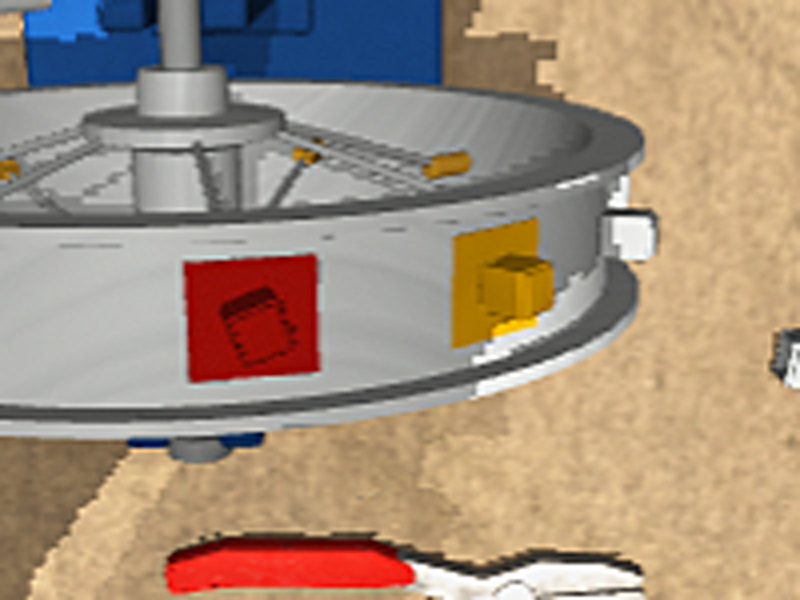

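The key is gone from the jaws (gap 0). I'll find it.

```bash
python3 - <<'E'
from h import *
s=cam('scene');t=cam('top');w=dict(np.load('w4.npz'))
def crop(c,b):
    im=cv2.cvtColor(c['color'],cv2.COLOR_RGB2BGR)[b[1]:b[3],b[0]:b[2]]
    return cv2.resize(im,(400,300),interpolation=cv2.INTER_CUBIC)
m=np.vstack([np.hstack([crop(t,(260,190,480,355)),crop(s,(240,180,500,375))]),np.hstack([crop(w,(320,80,640,320)),crop(t,(380,190,470,258))])])
cv2.imwrite('pics/m2.png',m)
E
```

```text
(no output)
```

View pics/m2.png

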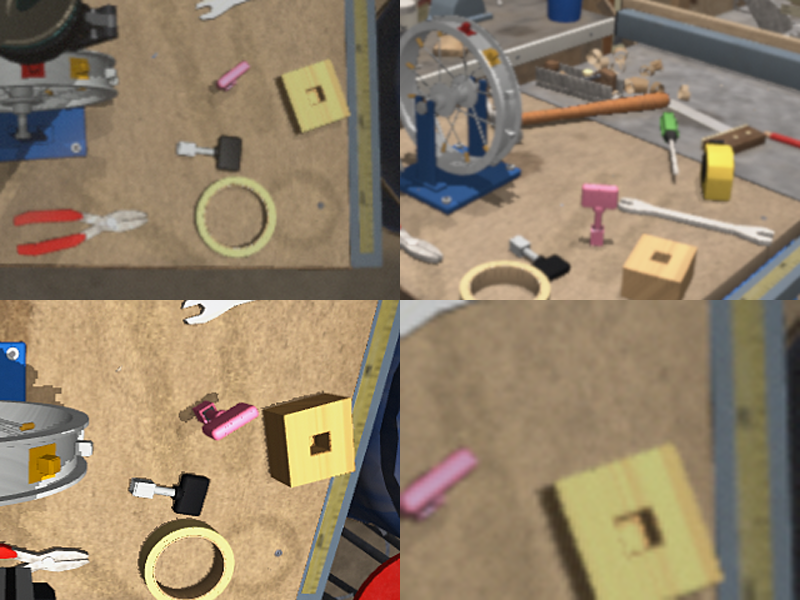

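The key is lying flat on the table. In w3 the jaw tips seem to sit at row ~292 where I expected ~260, so the grasp must have caught only the wing's edge. I'll check where the fingertips really are, with the predicted points drawn in.

```bash
python3 - <<'E'
from h import *
S=st();T=S['tool_pos'];Rt=Ro.from_rotvec(S['ee_rot']).as_matrix()
s=cam('scene');w=cam('wrist');t=cam('top')
col=[(0,255,0),(0,0,255),(255,0,255),(255,255,0)]
def mk(c,b,k):
    im=cv2.cvtColor(c['color'],cv2.COLOR_RGB2BGR)[b[1]:b[3],b[0]:b[2]]
    im=cv2.resize(im,(400,300),interpolation=cv2.INTER_CUBIC)
    for q,cc in zip([(0,0,25),(11,0,25),(-11,0,25),(0,0,0)],col):
        p=proj(c,T+Rt@np.array(q)); print(k,q,p.round(1))
        cv2.circle(im,tuple(int(x) for x in (p-[b[0],b[1]])*400/(b[2]-b[0])),3,cc,-1)
    return im
a=mk(s,(230,80,390,200),'s');b=mk(w,(248,240,408,360),'w');c=mk(w,(0,0,640,480),'wf')
k=cv2.resize(cv2.cvtColor(w['color'],cv2.COLOR_RGB2BGR)[200:260,420:500],(400,300),interpolation=cv2.INTER_CUBIC)
cv2.imwrite('pics/m3.png',np.vstack([np.hstack([a,b]),np.hstack([c,k])]))
np.savez('w5.npz',**w)
E
```

```text
7.47 [ 509.  -103.9  342.7] [3.1396 0.1054 0.    ] yaw 3.85 F [-1.  -0.9 -0.6] gap 0.2 M [-0.03 -0.02 -0.09]
s (0, 0, 25) [288.6 157.4]
s (11, 0, 25) [292.6 156.5]
s (-11, 0, 25) [284.5 158.3]
s (0, 0, 0) [288.5 144.4]
w (0, 0, 25) [329.6 281. ]
w (11, 0, 25) [329.7 260.7]
w (-11, 0, 25) [329.6 300.5]
w (0, 0, 0) [329.8 304.7]
wf (0, 0, 25) [329.6 281. ]
wf (11, 0, 25) [329.7 260.7]
wf (-11, 0, 25) [329.6 300.5]
wf (0, 0, 0) [329.8 304.7]
```

View pics/m3.png

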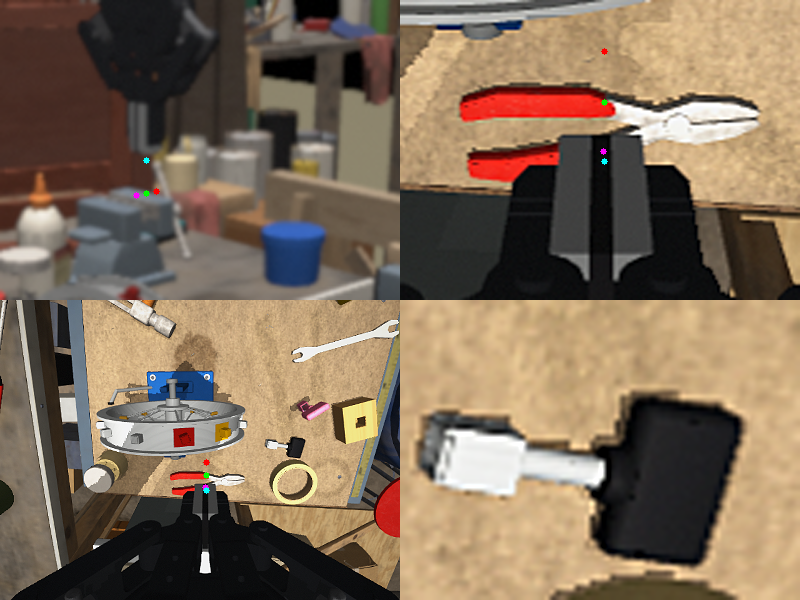

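The wrist and scene views agree: the real fingertips stand about 10 mm behind the reported tool_pos, where 25 mm ahead was expected. I'll correct for about 35 mm in z. The key lies flat at raw wrist (475,230), socket to the left. I'll work out its pose and fit a simple kinematic model to see whether the arm can tilt 90° to stand it up.

```bash
cat > kin.py <<'E'
import numpy as np
from scipy.spatial.transform import Rotation as Ro
from scipy.optimize import least_squares
Z=lambda a:Ro.from_euler('z',a).as_matrix();Y=lambda a:Ro.from_euler('y',a).as_matrix()
def fk(q,p,sg=-1):
    h,L1,L2,L3,a0,a7=p
    R=Z(a0+sg*q[0])@Y(q[1]);x=np.array([0,0,h])+R@[0,0,L1]
    R=R@Z(sg*q[2])@Y(q[3]);x=x+R@[0,0,L2]
    R=R@Z(sg*q[4])@Y(q[5])@Z(sg*q[6]+a7);x=x+R@[0,0,L3]
    return x,R
E
python3 - <<'E'
from h import *; from kin import *
S=st()
D=[([-1.364,.6285,.038,1.5175,-.027,.996,-.02],(175,625.5,222),(-.427,-3.112,.002)),
([-.47,.44,.83,1.79,-.36,1.08,-.75],(508.1,-78.3,309.6),(-3.0979,-.5164,0)),
([.26,.79,.66,1.58,-.56,.97,-.13],(513.5,-407.3,162.2),(3.0963,.5158,.0046)),
(S['qpos'],S['tool_pos'],S['ee_rot'])]
print(S['qpos'].round(3))
for sg in (-1,1):
  def res(p):
    r=[]
    for q,x,e in D:
        X,R=fk(q,p,sg);r+=list((X-x)/5);r+=list(((R.T@Ro.from_rotvec(e).as_matrix())-np.eye(3)).ravel()*20)
    return r
  best=min((least_squares(res,[330,350,350,250,a,b]) for a in(0,3) for b in(0,1.57,3.14,-1.57)),key=lambda o:o.cost)
  print(sg,best.cost,best.x.round(3),np.round(best.fun[0:3],2),np.round(best.fun[-12:-9],2))
w=dict(np.load('w5.npz'));s=cam('scene');t=cam('top')
f=lambda u,v:(420+u/5,200+v/5)
W=[plane(w,*f(u,v),13) for u,v in [(230,95),(345,112),(310,265),(200,245)]]
for x in W:print('wing',x.round(1))
W=np.array(W);print([np.linalg.norm((W[i]-W[i-1])).round(1) for i in range(4)],W.mean(0).round(1))
for u,v in [(35,145),(125,160),(40,185),(115,195)]: print('sock',plane(w,*f(u,v),15).round(1))
# top/scene dark blob
for c,b,n in [(t,(350,255,400,295),'top'),(s,(315,330,360,365),'scene')]:
    sub=c['color'][b[1]:b[3],b[0]:b[2]].astype(int);k=(sub.max(2)<55).astype(np.uint8)
    nn,l,stt,ce=cv2.connectedComponentsWithStats(k);i=1+np.argmax(stt[1:,4]);p=ce[i]+b[:2];print(n,stt[i],p,plane(c,*p,11).round(1))
E
```

```text
7.62 [ 509.1 -103.4  342.7] [3.1397 0.107  0.    ] yaw 3.9 F [ 0.5 -0.5 -0.1] gap 0.3 M [-0.04 -0.05  0.05]
[-0.484  0.444  0.949  1.719 -0.387  1.18  -0.932]
-1 1.6165477630893148 [ 1.75752e+02  5.57794e+02  3.86952e+02  1.89156e+02 -4.30000e-02
  1.53000e+00] [0.14 0.6  1.09] [ 0.04 -0.1   0.04]
1 18756.46931432108 [-3.2626514e+04  6.4285100e+02 -5.8090300e+02 -3.2066317e+04
  1.0300000e+00 -7.8500000e-01] [ -57.08 -119.94   10.72] [-50.98 -58.32 -20.22]
wing [ 469.5 -286.3   13. ]
wing [ 467.  -317.5   13. ]
wing [ 424.  -316.5   13. ]
wing [ 427.7 -285.7   13. ]
[np.float64(41.8), np.float64(31.3), np.float64(43.0), np.float64(31.0)] [ 447.  -301.5   13. ]
sock [ 453.  -236.6   15. ]
sock [ 450.5 -260.9   15. ]
sock [ 442.1 -239.6   15. ]
sock [ 440.7 -259.9   15. ]
top [28 15  3  9 16] [379.5   274.125] [ 440.6 -288.8   11. ]
scene [ 12  17  23  15 207] [338.82608696 352.89855072] [ 443.6 -308.6   11. ]
```

```bash
cat >> kin.py <<'E'
P=[175.752,557.794,386.952,189.156,-0.043,1.53]
LO=np.array([-3.06,-.37,-1.25,.18,-1.1,.23,-2.94])+.03;HI=np.array([3.06,2.12,1.32,2.47,4.24,1.98,2.94])-.03
def ik(x,R,q0,w=.03):
    f=lambda q:np.r_[(fk(q,P)[0]-x)/5,((R.T@fk(q,P)[1])-np.eye(3)).ravel()*20,(q-q0)*w]
    o=least_squares(f,np.clip(q0,LO+1e-3,HI-1e-3),bounds=(LO,HI)); X,RR=fk(o.x,P)
    return o.x,np.linalg.norm(X-x),np.degrees(Ro.from_matrix(R.T@RR).magnitude())
def toolR(tz,ty):
    tz=tz/np.linalg.norm(tz);ty=ty/np.linalg.norm(ty);return np.c_[np.cross(ty,tz),ty,tz]
E
python3 - <<'E'
from kin import *
q=np.array([-0.484,.444,.949,1.719,-.387,1.18,-.932])
def go(tag,x,R,q):
    best=ik(x,R,q);print(tag,best[0].round(2),round(best[1],1),round(best[2],1));return best[0]
r=np.radians
for el in (25,35):
 for sgn in (1,-1):
  d=np.array([np.cos(r(-93)),np.sin(r(-93)),0]);kx=np.array([np.cos(r(-3)),np.sin(r(-3)),0])*sgn
  tz=-np.array([0,0,1])*np.cos(r(el))-d*np.sin(r(el));R0=toolR(tz,kx)
  g=np.array([447,-302,7.]);q1=go('hov %d %d'%(el,sgn),g+19*tz+[0,0,120],R0,q)
  go('grasp',g+19*tz,R0,q1);q1=go('lift',g+19*tz+[0,0,220],R0,q1)
  for k in range(1,10):
    Rk=Ro.from_rotvec(np.cross(d,[0,0,1])*r(10*k)).as_matrix()@R0
    q1=go(' tilt%d'%(10*k),np.array([450,-302,230]),Rk,q1) if k%3==0 else ik(np.array([450,-302,230]),Rk,q1)[0]
  Rf=Ro.from_rotvec([0,0,r(22)]).as_matrix()@Rk
  q1=go('above',np.array([514,-407.5,140])+19*Rf[:,2],Rf,q1);go('in',np.array([514,-407.5,82])+19*Rf[:,2],Rf,q1)
E
```

```text
hov 25 1 [ 0.5   0.72  0.25  1.84 -0.6   1.    1.09] 0.0 0.0
grasp [ 0.55  0.91  0.17  1.86 -0.69  0.79  1.22] 0.0 0.0
lift [ 0.47  0.58  0.29  1.76 -0.52  1.18  0.97] 0.0 0.0
 tilt30 [ 0.18  0.5   0.5   1.85 -0.22  0.81  0.72] 0.0 0.0
 tilt60 [-0.26  0.62  0.95  1.98  0.08  0.45  0.39] 0.0 0.0
 tilt90 [-0.48  0.9   1.21  2.09  1.02  0.26 -0.68] 0.0 0.0
above [ 0.18  0.83  0.44  1.99  2.36  0.65 -1.59] 0.0 0.0
in [ 0.22  0.93  0.39  1.99  2.4   0.74 -1.68] 0.0 0.0
hov 25 -1 [ 0.11  0.91  0.94  1.84 -0.97  1.35 -1.67] 0.0 0.0
grasp [ 0.23  1.04  0.71  1.86 -1.07  1.13 -1.59] 0.0 0.0
lift [ 0.06  0.78  1.03  1.76 -0.85  1.48 -1.79] 0.0 0.0
 tilt30 [-0.21  0.78  1.27  1.85 -0.8   1.08 -1.85] 0.0 0.0
 tilt60 [-0.4   0.8   1.29  1.98 -0.57  0.53 -2.13] 0.0 0.0
 tilt90 [-0.48  0.92  1.29  2.04  0.15  0.26 -2.91] 4.1 8.0
above [-0.13  1.02  0.99  1.77  0.32  0.26 -2.91] 14.5 23.4
in [-0.16  1.18  1.04  1.75  0.17  0.26 -2.91] 15.9 26.0
hov 35 1 [ 0.53  0.76  0.26  1.8  -0.67  1.17  1.16] 0.0 0.0
grasp [ 0.56  0.95  0.21  1.82 -0.76  1.    1.29] 0.0 0.0
lift [ 0.5   0.62  0.29  1.73 -0.61  1.34  1.04] 0.0 0.0
 tilt30 [ 0.26  0.51  0.46  1.8  -0.36  0.96  0.85] 0.0 0.0
 tilt60 [-0.14  0.56  0.82  1.94 -0.05  0.57  0.54] 0.0 0.0
 tilt90 [-0.45  0.82  1.19  2.06  0.46  0.26 -0.08] 0.0 0.0
above [ 0.33  0.76  0.24  1.95  2.18  0.53 -1.29] 0.0 0.0
in [ 0.37  0.85  0.18  1.96  2.27  0.63 -1.42] 0.0 0.0
hov 35 -1 [ 0.18  0.93  0.9   1.8  -0.97  1.51 -1.66] 0.0 0.0
grasp [ 0.26  1.08  0.73  1.82 -1.07  1.33 -1.57] 0.0 0.0
lift [ 0.14  0.8   0.96  1.73 -0.87  1.63 -1.78] 0.0 0.0
 tilt30 [-0.12  0.77  1.2   1.8  -0.81  1.23 -1.84] 0.0 0.0
 tilt60 [-0.35  0.79  1.29  1.94 -0.68  0.71 -2.  ] 0.0 0.0
 tilt90 [-0.47  0.87  1.26  2.05  0.15  0.26 -2.91] 0.6 0.9
above [ 0.03  0.86  0.74  1.78  0.5   0.26 -2.91] 11.1 17.7
in [ 0.01  0.98  0.76  1.76  0.41  0.26 -2.91] 13.1 21.1
```

```bash
python3 - <<'E'
from h import *; from kin import *
S=st();Rc=Ro.from_rotvec(S['ee_rot']).as_matrix();r=np.radians
d=np.array([np.cos(r(-93)),np.sin(r(-93)),0]);kx=np.array([np.cos(r(-3)),np.sin(r(-3)),0])
tz=-np.array([0,0,1])*np.cos(r(25))-d*np.sin(r(25));R0=toolR(tz,kx)
print(tz,Ro.from_matrix(R0@Rc.T).as_rotvec().round(3),Ro.from_matrix(R0).as_rotvec().round(3), np.array([447,-302,7])+15.5*tz-S['tool_pos'])
E
```

```text
7.72 [ 509.1 -103.1  342.7] [-3.1397e+00 -1.0780e-01 -1.0000e-04] yaw -356.07 F [ 0.3 -0.2  0.1] gap 0.3 M [ 0.04 -0.05  0.01]
[ 0.02211813  0.42203908 -0.90630779] [ 0.34  -0.334  1.425] [-2.036 -1.932 -0.451] [ -61.75336485 -192.35096802 -349.76107811]
```

Request:
{"name": "carry_out", "arguments": {
  "fingers": [1,1,1,1,1,1,1,1],
  "travel": [
    [-4,-22,0],
    [-8,-44,0],
    [-12,-66,0],
    [-16,-88,-5],
    [-20,-110,-15],
    [-24,-132,-25],
    [-28,-150,-33],
    [-31,-162,-40]
  ],
  "rot": [
    [0.021,-0.021,0.089],
    [0.042,-0.042,0.178],
    [0.064,-0.063,0.267],
    [0.085,-0.084,0.356],
    [0.106,-0.104,0.445],
    [0.128,-0.125,0.534],
    [0.149,-0.146,0.623],
    [0.17,-0.167,0.7125]
  ]
}}

```text
t: 8.38
tool_pos: [477.1, -267.4, 302.3]
ee_rot: [-2.744, -1.138, -0.254]
contact_force: [0.3, 0.5, -0.2]
finger_gap: 85.2
grasp_force: 0.0
```

Request:
{"name": "carry_out", "arguments": {
  "fingers": [1,1,1,1,1,1,1,1],
  "travel": [
    [-5,-5,-30],
    [-10,-10,-60],
    [-15,-15,-90],
    [-20,-20,-120],
    [-25,-25,-150],
    [-30,-30,-180],
    [-31,-31,-200],
    [-31,-31,-210]
  ],
  "rot": [
    [0.021,-0.021,0.089],
    [0.042,-0.042,0.178],
    [0.064,-0.063,0.267],
    [0.085,-0.084,0.356],
    [0.106,-0.104,0.445],
    [0.128,-0.125,0.534],
    [0.149,-0.146,0.623],
    [0.17,-0.167,0.7125]
  ]
}}

```text
t: 9.05
tool_pos: [445.1, -296.0, 89.8]
ee_rot: [-2.03, -1.931, -0.451]
contact_force: [0.8, 0.2, 0.8]
finger_gap: 85.5
grasp_force: 0.0
```

```bash
python3 - <<'E'
from h import *; from kin import *
S=st();Rc=Ro.from_rotvec(S['ee_rot']).as_matrix();print(S['qpos'].round(2),Rc.round(3).tolist())
w=cam('wrist');np.savez('w6.npz',**w);T=S['tool_pos']
im=w['color'].astype(int)
print('pred wing/socket px',proj(w,(447,-302,13)).round(0),proj(w,(447,-247,15)).round(0))
k=((im.max(2)<50)).astype(np.uint8);k=cv2.morphologyEx(k,cv2.MORPH_OPEN,np.ones((3,3)))
nn,l,s,c=cv2.connectedComponentsWithStats(k)
for i in range(1,nn):
    if s[i,4]>200:
        p=cv2.boxPoints(cv2.minAreaRect(np.argwhere(l==i)[:,::-1].astype(np.float32)))
        print(s[i],c[i].round(1),plane(w,*c[i],13).round(1),[plane(w,*x,13).round(1)[:2].tolist() for x in p])
E
```

```text
9.05 [ 445.1 -296.    89.8] [-2.0304 -1.9307 -0.4506] yaw -272.88 F [0.8 0.2 0.8] gap 85.5 M [-0.4   0.02 -0.01]
[ 0.58  0.83  0.28  1.72 -0.61  1.04  1.19] [[0.046, 0.999, 0.019], [0.904, -0.05, 0.425], [0.426, -0.003, -0.905]]
pred wing/socket px [331. 308.] [326. 222.]
[    0     0   124   229 25493] [ 60.4 107.4] [ 265.7 -156.1   13. ] [[227.3, -239.2], [213.7, -67.5], [307.6, -75.8], [312.4, -243.6]]
[ 314   33  196   26 1040] [417.9  44.6] [ 517.4 -123.5   13. ] [[443.9, -125.7], [583.3, -115.5], [583.1, -120.7], [444.1, -130.8]]
[ 294  278   68   56 2524] [323.  309.1] [ 442.1 -302.6   13. ] [[422.6, -315.5], [425.4, -281.2], [468.6, -285.2], [465.2, -319.3]]
[   0  310  116   50 3502] [ 51.6 331.8] [ 265.9 -309.2   13. ] [[227.5, -301.5], [307.7, -295.7], [310.8, -319.3], [231.5, -325.4]]
[    0   310   640   170 50678] [321.6 428.2] [ 437.7 -375.4   13. ] [[230.2, -293.9], [647.4, -314.3], [634.3, -418.5], [233.4, -399.7]]
[474 324  23  22 206] [484.5 335.3] [ 543.9 -324.3   13. ] [[536.2, -317.9], [541.2, -314.7], [551.4, -330.3], [546.3, -333.5]]
```

Request:
{"name": "carry_out", "arguments": {
  "fingers": [1,1,1,1,1,1,1,1],
  "travel": [
    [0,1,-30],
    [0,1,-60],
    [0,1,-75],
    [0,1,-82],
    [0,1,-86],
    [0,1,-88],
    [0,1,-88],
    [0,1,-88]
  ],
  "rot": [
    [0,0,-0.04],
    [0,0,-0.04],
    [0,0,-0.04],
    [0,0,-0.04],
    [0,0,-0.04],
    [0,0,-0.04],
    [0,0,-0.04],
    [0,0,-0.04]
  ]
}}

```text
t: 9.77
tool_pos: [446.9, -294.3, 7.5]
ee_rot: [-2.076, -1.893, -0.462]
contact_force: [-4.0, 1.1, 9.9]
finger_gap: 85.4
grasp_force: 4.7
```

Request:
{"name": "carry_out", "arguments": {
  "fingers": [1,1,1,1,1,1,1,1],
  "travel": [
    [0,0,-2],
    [0,0,-3],
    [0,0,-4],
    [0,0,-5],
    [0,0,-6],
    [0,0,-6],
    [0,0,-6],
    [0,0,-6]
  ],
  "rot": [
    [0,0,0],
    [0,0,0],
    [0,0,0],
    [0,0,0],
    [0,0,0],
    [0,0,0],
    [0,0,0],
    [0,0,0]
  ]
}}

```text
t: 10.43
tool_pos: [446.9, -294.2, 6.7]
ee_rot: [-2.074, -1.891, -0.468]
contact_force: [-6.7, -0.4, 44.2]
finger_gap: 85.4
grasp_force: 22.4
```

```bash
python3 - <<'E'
from h import *
S=st();T=S['tool_pos'];Rt=Ro.from_rotvec(S['ee_rot']).as_matrix()
w=cam('wrist');np.savez('w7.npz',**w)
save(w,'w7.png',(180,180,480,400),2.6)
for q in [(0,0,-10),(11,43,-23),(11,-43,-23)]: print(q,proj(w,T+Rt@np.array(q)).round(0))
# grey pads tip rows by column via V/sat
im=w['color'].astype(int)
for u in list(range(215,290,8))+list(range(360,440,8)):
    col=im[200:420,u];m=np.where(col.max(1)<100)[0]+200
    print(u,m[:1],end=' ')
E
```

```text
10.43 [ 446.9 -294.2    6.7] [-2.0742 -1.8913 -0.4678] yaw -275.28 F [-6.7 -0.4 44.2] gap 85.4 M [3.43 3.15 0.68]
(0, 0, -10) [326. 316.]
(11, 43, -23) [440. 308.]
(11, -43, -23) [212. 308.]
215 [264] 223 [270] 231 [278] 239 [287] 247 [300] 255 [317] 263 [359] 271 [361] 279 [293] 287 [291] 360 [291] 368 [293] 376 [349] 384 [344] 392 [339] 400 [338] 408 [333] 416 [337] 424 [314] 432 [319]
```

Request:
{"name": "carry_out", "arguments": {
  "fingers": [1,1,1,1,1,1,1,1],
  "travel": [
    [0,0,10],
    [0,0,20],
    [0,0,30],
    [0,0,40],
    [0,0,40],
    [0,0,40],
    [0,0,40],
    [0,0,40]
  ],
  "rot": [
    [0,0,0],
    [0,0,0],
    [0,0,0],
    [0,0,0],
    [0,0,0],
    [0,0,0],
    [0,0,0],
    [0,0,0]
  ]
}}

```text
t: 11.15
tool_pos: [446.8, -294.7, 38.1]
ee_rot: [-2.077, -1.893, -0.46]
contact_force: [-0.4, 1.5, -0.4]
finger_gap: 85.3
grasp_force: 0.0
```

```bash
python3 - <<'E'
from h import *
w=dict(np.load('w5.npz'));S=st()
# tape ring outer pixels in w5 (before): bright yellowish
h=cv2.cvtColor(w['color'],cv2.COLOR_RGB2HSV)
k=((h[...,0]>20)&(h[...,0]<36)&(h[...,1]>50)&(h[...,2]>170)).astype(np.uint8);k[:, :400]=0;k[:250]=0;k[340:]=0;k[:,520:]=0
nn,l,s,c=cv2.connectedComponentsWithStats(k);i=1+np.argmax(s[1:,4]);print(s[i],c[i])
x,y,ww,hh=s[i][:4]
for z in (20,25): print(z,'L',plane(w,x,y+hh/2,z).round(0),'R',plane(w,x+ww,y+hh/2,z).round(0),'T',plane(w,x+ww/2,y,z).round(0),'B',plane(w,x+ww/2,y+hh,z).round(0))
v=cam('wrist');im=v['color'].astype(int)
T=S['tool_pos'];Rt=Ro.from_rotvec(S['ee_rot']).as_matrix()
kk=((im.max(2)<50)).astype(np.uint8);kk=cv2.morphologyEx(kk,cv2.MORPH_OPEN,np.ones((3,3)))
nn,l,s,c=cv2.connectedComponentsWithStats(kk)
for i in range(1,nn):
    if s[i,4]>800 and 150<c[i][1]<400 and 200<c[i][0]<450: print(s[i],c[i].round(1),[plane(v,*q,13).round(1)[:2].tolist() for q in cv2.boxPoints(cv2.minAreaRect(np.argwhere(l==i)[:,::-1].astype(np.float32)))])
s=cam('scene')
a=cv2.cvtColor(s['color'],cv2.COLOR_RGB2BGR)[290:395,260:400];b=cv2.cvtColor(v['color'],cv2.COLOR_RGB2BGR)[180:480,120:520]
a=cv2.resize(a,(400,300),interpolation=cv2.INTER_CUBIC)
cv2.imwrite('pics/m4.png',np.hstack([a,b]))
E
```

```text
11.15 [ 446.8 -294.7   38.1] [-2.0766 -1.8931 -0.46  ] yaw -275.29 F [-0.4  1.5 -0.4] gap 85.3 M [-0.44  0.09 -0.01]
[ 436  262   72   65 1400] [472.00642857 293.85428571]
20 L [ 362. -262.   20.] R [ 368. -362.   20.] T [ 413. -302.   20.] B [ 314. -321.   20.]
25 L [ 364. -260.   25.] R [ 371. -359.   25.] T [ 415. -300.   25.] B [ 317. -319.   25.]
[ 283  280   85   69 4150] [319.1 317.3] [[425.7, -281.5], [468.3, -285.5], [464.9, -319.1], [423.0, -315.3]]
```

View pics/m4.png

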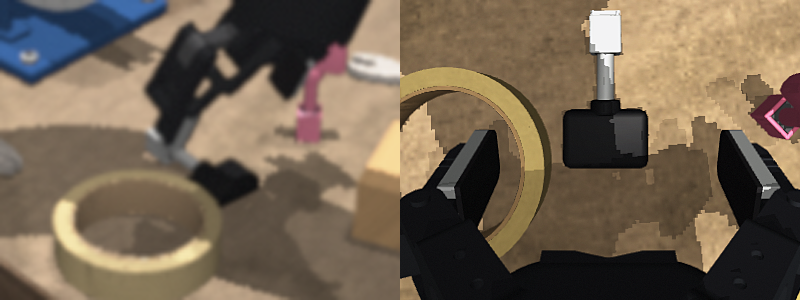

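Picture: the left finger stands over the tape ring's edge, which explains the contact. The key lies clear, stem at about (604,70). That was my tenth view, so from here I measure numerically. I'll check where the pink key stands relative to the approach to the pocket.

```bash
python3 - <<'E'
from h import *; from kin import *
w=dict(np.load('w5.npz'));t=cam('top');v=cam('wrist');s=cam('scene')
pts={}
for n,c in [('w5',w),('top',t),('scene',s)]:
    h=cv2.cvtColor(c['color'],cv2.COLOR_RGB2HSV)
    k=((h[...,0]>155)&(h[...,0]<176)&(h[...,1]>60)&(h[...,2]>90)).astype(np.uint8)
    nn,l,q,ce=cv2.connectedComponentsWithStats(k);i=1+np.argmax(q[1:,4]);print(n,q[i],ce[i].round(1))
    pp=np.argwhere(l==i)[:,::-1].astype(float)
    if n=='w5': 
        for z in (0,81):print(z,[plane(c,*x,z).round(0)[:2].tolist() for x in (pp[pp[:,0].argmin()],pp[pp[:,0].argmax()],pp[pp[:,1].argmin()],pp[pp[:,1].argmax()])])
    if n=='top': print([plane(c,*x,75).round(0)[:2].tolist() for x in cv2.boxPoints(cv2.minAreaRect(pp.astype(np.float32)))])
# IK of candidate
r=np.radians;q=np.array([0.58,.9,.28,1.8,-.61,1.04,1.19])
d=np.array([np.cos(r(-95)),np.sin(r(-95)),0]);kx=np.array([np.cos(r(-5)),np.sin(r(-5)),0])
for el in (35,50):
  tz=-np.array([0,0,1])*np.cos(r(el))-d*np.sin(r(el));R0=toolR(tz,kx);g=np.array([448,-270.5,7.5])
  print(el,'tz',tz.round(3));q1=q
  for nm,x in [('grasp',g+17*tz),('lift',g+[0,0,250])]:
    q1,e,a=ik(x,R0,q1);print(nm,q1.round(2),round(e,1),round(a,1))
  for k in range(1,10):
    Rk=Ro.from_rotvec([0,0,r(2.6*k)]).as_matrix()@Ro.from_rotvec(np.cross(d,[0,0,1])*r(10*k)).as_matrix()@R0
    q1,e,a=ik(g+[0,0,250]+(np.array([515,-407,230])-g-[0,0,250])*k/9,Rk,q1);print(k,q1.round(2),round(e,1),round(a,1))
  q1,e,a=ik(np.array([515,-407,62])+17*Rk[:,2],Rk,q1);print('in',q1.round(2),round(e,1),round(a,1),Rk[:,2].round(2),Rk[:,1].round(2))
E
```

```text
w5 [475 161  53  31 619] [500.9 174.1]
0 [[536.0, -291.0], [536.0, -360.0], [544.0, -302.0], [506.0, -319.0]]
81 [[545.0, -259.0], [545.0, -317.0], [552.0, -269.0], [520.0, -283.0]]
top [380 224  17  15  93] [387.7 231.1]
[[520.0, -280.0], [551.0, -311.0], [541.0, -320.0], [510.0, -290.0]]
scene [364 305  17  34 200] [370.8 321.8]
35 tz [ 0.05   0.571 -0.819]
grasp [ 0.56  0.93  0.15  1.88 -0.79  0.92  1.26] 0.0 0.0
lift [ 0.51  0.54  0.24  1.73 -0.59  1.37  0.93] 0.0 0.0
1 [ 0.45  0.53  0.28  1.71 -0.49  1.27  0.91] 0.0 0.0
2 [ 0.39  0.52  0.32  1.7  -0.39  1.15  0.89] 0.0 0.0
3 [ 0.33  0.52  0.37  1.71 -0.28  1.02  0.87] 0.0 0.0
4 [ 0.26  0.52  0.42  1.73 -0.18  0.88  0.84] 0.0 0.0
5 [ 0.19  0.53  0.49  1.76 -0.09  0.72  0.8 ] 0.0 0.0
6 [0.1  0.56 0.59 1.8  0.   0.54 0.76] 0.0 0.0
7 [0.01 0.6  0.72 1.84 0.07 0.35 0.72] 0.0 0.0
8 [ 0.1   0.59  0.55  1.88  1.01  0.26 -0.16] 0.0 0.0
9 [ 0.22  0.59  0.37  1.92  1.82  0.41 -0.91] 0.0 0.0
in [ 0.41  0.88  0.12  1.96  2.26  0.69 -1.41] 0.0 0.0 [ 0.26 -0.78 -0.57] [ 0.95  0.32 -0.  ]
50 tz [ 0.067  0.763 -0.643]
grasp [ 0.65  0.99  0.09  1.82 -0.8   1.15  1.29] 0.0 0.0
lift [ 0.63  0.6   0.14  1.71 -0.69  1.54  0.96] 0.0 0.0
1 [ 0.58  0.59  0.17  1.67 -0.59  1.45  0.95] 0.0 0.0
2 [ 0.53  0.57  0.21  1.65 -0.49  1.35  0.94] 0.0 0.0
3 [ 0.48  0.56  0.24  1.64 -0.39  1.24  0.94] 0.0 0.0
4 [ 0.42  0.55  0.28  1.64 -0.3   1.11  0.93] 0.0 0.0
5 [ 0.37  0.55  0.33  1.66 -0.21  0.96  0.91] 0.0 0.0
6 [ 0.3   0.55  0.39  1.69 -0.12  0.8   0.89] 0.0 0.0
7 [ 0.23  0.56  0.46  1.73 -0.03  0.62  0.85] 0.0 0.0
8 [0.15 0.59 0.57 1.78 0.04 0.43 0.81] 0.0 0.0
9 [0.17 0.59 0.51 1.83 0.58 0.26 0.32] 0.0 0.0
in [ 0.54  0.84 -0.04  1.9   1.92  0.48 -0.98] 0.0 0.0 [ 0.2  -0.61 -0.77] [ 0.95  0.32 -0.  ]
```

Request:
{"name": "carry_out", "arguments": {
  "fingers": [-0.3,-0.3,-0.3,-0.3,-0.3,-0.3,-0.3,-0.3],
  "travel": [
    [1,10,0],
    [2,20,0],
    [2,30,0],
    [2,30,-10],
    [2,30,-20],
    [2,30,-28],
    [2,30,-28],
    [2,30,-28]
  ],
  "rot": [
    [0.03,-0.003,0],
    [0.06,-0.006,0],
    [0.087,-0.008,0],
    [0.087,-0.008,0],
    [0.087,-0.008,0],
    [0.087,-0.008,0],
    [0.087,-0.008,0],
    [0.087,-0.008,0]
  ]
}}

```text
t: 12.07
tool_pos: [448.6, -264.8, 9.9]
ee_rot: [-2.022, -1.843, -0.541]
contact_force: [1.0, -0.1, -0.0]
finger_gap: 29.7
grasp_force: 0.0
```

```bash
python3 - <<'E'
from h import *
S=st();T=S['tool_pos'];Rt=Ro.from_rotvec(S['ee_rot']).as_matrix();print(Rt.round(3).tolist())
v=cam('wrist');np.savez('w8.npz',**v);im=v['color'].astype(int)
for q in [(0,0,-12),(11,15,-12),(11,-15,-12)]: print(q,proj(v,T+Rt@np.array(q)).round(0))
print('stem g px',proj(v,(448,-270.5,11)).round(0),'sock',proj(v,(450.5,-240,15)).round(0))
for r in range(200,340,8):
    row=im[r,240:420].max(1); print(r,''.join('#' if x<50 else '+' if x<110 else '.' if x<200 else 'o' for x in row[::3]))
E
```

```text
12.07 [ 448.6 -264.8    9.9] [-2.0224 -1.843  -0.5414] yaw -275.31 F [ 1.  -0.1 -0. ] gap 29.7 M [-0.48  0.07 -0.02]
[[0.081, 0.996, 0.045], [0.862, -0.092, 0.499], [0.501, -0.002, -0.866]]
(0, 0, -12) [326. 319.]
(11, 15, -12) [363. 295.]
(11, -15, -12) [289. 295.]
stem g px [326. 318.] sock [325. 247.]
200 .......................+...oo..ooooooooooooooooooooooooooooo
208 ......+...................+ooooo.ooooo....ooooooooooo...oo..
216 ..............................o....oooooooooo.........oooo..
224 .................................oo.............o.oooooooooo
232 ..........+...........+..+..........o.................o.oooo
240 .........................+..........+oo....oooooooooo.oooo..
248 ......................+................ooo.....ooooooooo....
256 ......................+............++....o..oooo.ooooooo....
264 .....................++..............++......oo...o..o....oo
272 .....++++...........+++...............oooooooooooooooooo..oo
280 .....+++.............++............+oooo.oooooooooooooo.o...
288 .+++++..++...+++...++++..........oo.ooooooooooooooo.o....ooo
296 ..........++++++##......+++.ooo..ooo.....+##....oo........oo
304 +...+.+..++++++###.......+..ooo..ooo.....+##................
312 .....#####+++++###.......+.oooo..oo......+###....+####...ooo
320 ....#####+++++####........+.ooo.+o........####....+++++.....
328 ...######+++++####........+...o.+.........####.....#####+...
336 ++######+++++#####.......++.....+........+#####.....#####..+
```

Request:
{"name": "carry_out", "arguments": {
  "fingers": [-0.3,-0.3,-0.3,-0.3,-0.3,-0.3,-0.3,-0.3],
  "travel": [
    [0,0,-4],
    [0,0,-8],
    [0,0,-10],
    [0,0,-12],
    [0,0,-12],
    [0,0,-12],
    [0,0,-12],
    [0,0,-12]
  ],
  "rot": [
    [0,0,0],
    [0,0,0],
    [0,0,0],
    [0,0,0],
    [0,0,0],
    [0,0,0],
    [0,0,0],
    [0,0,0]
  ]
}}

```text
t: 12.78
tool_pos: [449.2, -265.1, -1.2]
ee_rot: [-2.023, -1.845, -0.542]
contact_force: [0.1, 0.4, -0.4]
finger_gap: 29.8
grasp_force: 0.0
```

Request:
{"name": "carry_out", "arguments": {
  "fingers": [-0.5,-0.7,-1,-1,-1,-1,-1,-1],
  "travel": [
    [0,0,0],
    [0,0,0],
    [0,0,0],
    [0,0,0],
    [0,0,0],
    [0,0,0],
    [0,0,0],
    [0,0,0]
  ],
  "rot": [
    [0,0,0],
    [0,0,0],
    [0,0,0],
    [0,0,0],
    [0,0,0],
    [0,0,0],
    [0,0,0],
    [0,0,0]
  ],
  "force": 80
}}

```text
t: 13.45
tool_pos: [449.2, -265.1, -1.0]
ee_rot: [-2.023, -1.844, -0.542]
contact_force: [-1.0, -1.3, 4.8]
finger_gap: 4.9
grasp_force: 78.6
```

Request:
{"name": "carry_out", "arguments": {
  "fingers": [-0.6,-0.6,-0.6,-0.6,-0.6,-1,-1,-1],
  "travel": [
    [0,0,0],
    [0,0,0],
    [0,0,-1],
    [0,0,-2],
    [0,0,-3],
    [0,0,-3],
    [0,0,-3],
    [0,0,-3]
  ],
  "rot": [
    [0,0,0],
    [0,0,0],
    [0,0,0],
    [0,0,0],
    [0,0,0],
    [0,0,0],
    [0,0,0],
    [0,0,0]
  ],
  "force": 80
}}

```text
t: 14.12
tool_pos: [449.5, -265.0, -3.2]
ee_rot: [-2.022, -1.844, -0.544]
contact_force: [-0.5, -1.2, 8.9]
finger_gap: 5.4
grasp_force: 79.4
```

Request:
{"name": "carry_out", "arguments": {
  "fingers": [-1,-1,-1,-1,-1,-1,-1,-1],
  "travel": [
    [0,0,0],
    [0,0,0],
    [0,0,0],
    [0,0,0],
    [0,0,0],
    [0,0,0],
    [0,0,0],
    [0,0,0]
  ],
  "rot": [
    [0,0,0],
    [0,0,0],
    [0,0,0],
    [0,0,0],
    [0,0,0],
    [0,0,0],
    [0,0,0],
    [0,0,0]
  ]
}}

```text
t: 14.78
tool_pos: [449.5, -265.0, -3.2]
ee_rot: [-2.023, -1.844, -0.544]
contact_force: [-0.5, -0.9, 8.3]
finger_gap: 5.2
grasp_force: 79.4
```

Request:
{"name": "carry_out", "arguments": {
  "fingers": [-1,-1,-1,-1,-1,-1,-1,-1],
  "travel": [
    [0,0,4],
    [0,0,10],
    [0,0,18],
    [0,0,28],
    [0,0,40],
    [0,0,50],
    [0,0,50],
    [0,0,50]
  ],
  "rot": [
    [0,0,0],
    [0,0,0],
    [0,0,0],
    [0,0,0],
    [0,0,0],
    [0,0,0],
    [0,0,0],
    [0,0,0]
  ]
}}

```text
t: 15.45
tool_pos: [449.6, -265.5, 46.6]
ee_rot: [-2.024, -1.846, -0.542]
contact_force: [-0.7, -1.2, -1.1]
finger_gap: 5.3
grasp_force: 78.3
```

```bash
python3 - <<'E'
from h import *
S=st();T=S['tool_pos'];Rt=Ro.from_rotvec(S['ee_rot']).as_matrix()
v=cam('wrist');np.savez('w9.npz',**v);im=v['color'].astype(int)
g=T-Rt@np.array([0,0,11.5]);d=np.array([-.087,-.996,0])
print('pred sock end/near',proj(v,g-d*36+[0,0,8]).round(0),proj(v,g-d*14+[0,0,8]).round(0),'wing',proj(v,g+d*30+[0,0,6]).round(0))
for r in range(190,345,5):
    row=im[r,255:400]; print(r,''.join('#' if x.max()<50 else '+' if x.max()<110 else ('s' if x.max()-x.min()<25 else '.') for x in row[::2]))
E
```

```text
15.45 [ 449.6 -265.5   46.6] [-2.0238 -1.8463 -0.5424] yaw -275.25 F [-0.7 -1.2 -1.1] gap 5.3 M [-0.7   0.03 -0.  ]
pred sock end/near [326. 229.] [326. 283.] wing [326. 398.]
190 .........................................................................
195 ..................+......................................................
200 ......+...+.......+++.+..................................................
205 ........+++..............+...............................................
210 ..+++...+++..............................................................
215 ..++++...++..............+..++...........................................
220 .......+..+.+++.++.+....++.....+.........................................
225 .....+++.........................+.......................................
230 .....+..........+++....++.........++.....................................
235 ................+...........ss..++++.....................................
240 ..+...............+.......+.sssssssssssssssssss..........................
245 ......++..+++.........+++.+ssssssssssssssssssss...............
[... 793 characters left out ...]
00 ..........+......++++++++ssssss+#+ssssss##+ssssss........................
305 +...+++++...++..+++++++++ssssss+##ssssss##+ssssss++++....................
310 ++++.......++++++#######+ssssss###ssssss###ssssss+#######................
315 +++........+++++########+ssssss###ssssss###sssssss########...............
320 .........++++++#########sssssss###ssssss###sssssss+########..............
325 .....+..+++++++########+sssssss###+sssss###+sssssss++++++++..............
330 .....+++++++++#########++++sss+###+sssss###+sssssss#########..+.+++++++++
335 ++++++++++++++#########++++sss+###+sssss###+sssssss#########+..+++..+++++
340 +++++++++++++##########+++ssss+###+sssss###+sssssss+#########....++++.+++
```

Request:
{"name": "carry_out", "arguments": {
  "fingers": [-1,-1,-1,-1,-1,-1,-1,-1],
  "travel": [
    [0,-5,30],
    [5,-15,60],
    [10,-25,90],
    [15,-40,120],
    [20,-55,140],
    [25,-70,155],
    [30,-85,160],
    [30,-95,160]
  ],
  "rot": [
    [-0.1,0.009,0],
    [-0.2,0.018,0],
    [-0.3,0.026,0],
    [-0.4,0.035,0],
    [-0.5,0.044,0],
    [-0.6,0.052,0],
    [-0.7,0.061,0],
    [-0.8,0.07,0]
  ]
}}

```text
t: 16.17
tool_pos: [481.4, -361.8, 208.3]
ee_rot: [2.162, 1.973, -0.301]
contact_force: [-0.9, -0.8, -2.3]
finger_gap: 4.9
grasp_force: 78.4
```

```bash
python3 - <<'E'
from h import *; from kin import *
S=st();Rc=Ro.from_rotvec(S['ee_rot']).as_matrix();q=S['qpos'];print(q.round(2),Rc.round(3).tolist())
r=np.radians
d=np.array([np.cos(r(-65)),np.sin(r(-65)),0]);kx=np.array([np.cos(r(25)),np.sin(r(25)),0])
Rf=toolR(d*np.cos(r(30))-np.array([0,0,1])*np.sin(r(30)),kx)
rv=Ro.from_matrix(Rf@Rc.T).as_rotvec();print('rotvec',rv.round(3),np.degrees(np.linalg.norm(rv)))
T=S['tool_pos']
for end in [(515,-407,200),(500,-420,150),(515,-407,230),(470,-380,200)]:
  q1=q;out=[]
  for k in np.linspace(.125,1,8):
    q1,e,a=ik(T+(np.array(end)-T)*k,Ro.from_rotvec(rv*k).as_matrix()@Rc,q1,.1);out.append((q1[4:].round(2).tolist(),round(e),round(a)))
  print(end,out[3],out[5],out[6],out[7])
E
```

```text
16.17 [ 481.4 -361.8  208.3] [ 2.1623  1.9732 -0.3014] yaw 84.76 F [-0.9 -0.8 -2.3] gap 4.9 M [ 0.35 -0.02 -0.01]
[-0.01  0.62  0.72  1.84 -0.24  0.67  0.66] [[0.089, 0.996, -0.017], [0.955, -0.09, -0.281], [-0.281, 0.009, -0.96]]
rotvec [-0.76  -0.124  0.497] 52.52485523419211
(515, -407, 200) ([-0.63, 0.26, 1.26], 0, 0) ([-1.07, 0.26, 1.73], 4, 7) ([-1.07, 0.26, 1.75], 7, 12) ([-1.07, 0.26, 1.77], 10, 16)
(500, -420, 150) ([-1.0, 0.26, 1.6], 0, 0) ([-1.07, 0.26, 1.72], 6, 10) ([-1.07, 0.26, 1.73], 10, 15) ([-1.07, 0.26, 1.73], 13, 21)
(515, -407, 230) ([-0.34, 0.26, 1.01], 0, 0) ([-1.07, 0.26, 1.75], 3, 5) ([-1.07, 0.26, 1.78], 6, 10) ([-1.07, 0.26, 1.81], 9, 14)
(470, -380, 200) ([-0.86, 0.26, 1.49], 0, 0) ([-1.07, 0.26, 1.75], 6, 9) ([-1.07, 0.26, 1.78], 9, 14) ([-1.07, 0.26, 1.8], 13, 19)
```

```bash
python3 - <<'E'
from h import *; from kin import *
S=ctrl.get_state();Rc=Ro.from_rotvec(S['ee_rot']).as_matrix();q=S['qpos'];T=S['tool_pos'];r=np.radians
print('f',fk(q,P)[1][:,2].round(2))
def Rg(az,el):
    d=np.array([np.cos(r(az)),np.sin(r(az)),0]);kx=np.array([np.cos(r(az+90)),np.sin(r(az+90)),0])
    return toolR(d*np.cos(r(el))-np.array([0,0,1])*np.sin(r(el)),kx)
def seg(q,T,Rc,E,Rf,n=8):
    rv=Ro.from_matrix(Rf@Rc.T).as_rotvec();m=0;mq=9;dq=0
    for k in np.linspace(1/n,1,n):
        q2,e,a=ik(T+(E-T)*k,Ro.from_rotvec(rv*k).as_matrix()@Rc,q,.1);m=max(m,e,a);mq=min(mq,q2[5]);dq=max(dq,np.abs(q2-q).max());q=q2
    return q,m,mq,dq,np.degrees(np.linalg.norm(rv))
for az in (-95,-110,-125,-140):
  for pos in [(480,-360,210),(450,-250,230),(480,-300,300),(420,-360,210),(560,-300,250)]:
    E=np.array(pos,float);q1,m,mq,dq,an=seg(q,T,Rc,E,Rg(az,30))
    E2=np.array([515,-407,200.]);q2,m2,mq2,dq2,an2=seg(q1,E,Rg(az,30),E2,Rg(-65,30))
    q3,m3,mq3,dq3,_=seg(q2,E2,Rg(-65,30),np.array([515,-407,55]),Rg(-65,30))
    print(az,pos,'|',round(m,1),round(mq,2),round(dq,2),q1[4:].round(2),'|',round(m2,1),round(dq2,2),q2[4:].round(2),'|',round(m3,1),q3.round(2))
E
```

```text
f [-0.03 -0.28 -0.96]
-95 (480, -360, 210) | 0.0 0.26 0.51 [ 0.67  0.26 -0.32] | 0.0 0.39 [ 2.43  0.46 -1.49] | 0.0 [ 0.28  0.91  0.3   2.04  2.56  0.74 -1.71]
-95 (450, -250, 230) | 0.0 0.31 0.32 [ 0.39  0.31 -0.11] | 0.0 0.44 [ 2.45  0.45 -1.52] | 0.0 [ 0.26  0.92  0.33  2.04  2.57  0.73 -1.73]
-95 (480, -300, 300) | 0.0 0.44 0.24 [0.39 0.44 0.03] | 0.0 0.5 [ 2.41  0.47 -1.46] | 0.0 [ 0.3   0.91  0.28  2.04  2.54  0.75 -1.69]
-95 (420, -360, 210) | 0.0 0.26 0.69 [ 1.32  0.26 -0.92] | 0.0 0.22 [ 2.45  0.45 -1.52] | 0.0 [ 0.26  0.92  0.33  2.04  2.57  0.73 -1.73]
-95 (560, -300, 250) | 0.0 0.49 0.1 [0.05 0.49 0.23] | 0.0 0.83 [ 2.4   0.47 -1.45] | 0.0 [ 0.3   0.91  0.27  2.04  2.54  0.75 -1.68]
-110 (480, -360, 210) | 0.0 0.51 0.15 [0.03 0.51 0.13] | 0.0 0.75 [ 2.41  0.47 -1.46] | 0.0 [ 0.29  0.91  0.29  2.04  2.55  0.74 -1.69]
-110 (450, -250, 230) | 0.0 0.56 0.18 [ 0.22  0.6  -0.09] | 0.0 0.62 [ 2.43  0.46 -1.49] | 0.0 [ 0.28  0.91  0.31  2.04  2.56  0.73 -1.72]
-110 (480, -300, 300) | 0.0 0.65 0.16 [ 0.28  0.71 -0.01] | 0.0 0.56 [ 2.4   0.48 -1.44] | 0.0 [ 0.3   0.91  0.27  2.04  
[... 972 characters left out ...]
 -1.67]
-140 (480, -360, 210) | 0.0 0.7 0.12 [-0.02  1.09 -0.09] | 0.0 0.82 [ 2.4   0.48 -1.44] | 0.0 [ 0.3   0.91  0.27  2.04  2.54  0.75 -1.67]
-140 (450, -250, 230) | 0.0 0.7 0.13 [ 0.06  1.13 -0.2 ] | 0.0 0.87 [ 2.4   0.47 -1.45] | 0.0 [ 0.3   0.91  0.28  2.04  2.54  0.75 -1.68]
-140 (480, -300, 300) | 0.0 0.73 0.13 [ 0.13  1.24 -0.14] | 0.0 1.08 [ 2.38  0.49 -1.42] | 0.0 [ 0.32  0.9   0.25  2.04  2.53  0.76 -1.65]
-140 (420, -360, 210) | 0.0 0.69 0.14 [ 0.03  0.96 -0.1 ] | 0.0 0.86 [ 2.4   0.47 -1.45] | 0.0 [ 0.3   0.91  0.28  2.04  2.54  0.75 -1.68]
-140 (560, -300, 250) | 0.0 0.73 0.13 [-0.02  1.35 -0.12] | 0.0 1.15 [ 2.37  0.49 -1.41] | 0.0 [ 0.32  0.9   0.24  2.04  2.52  0.77 -1.65]
```

```bash
python3 - <<'E'
from h import *; from kin import *
S=st();Rc=Ro.from_rotvec(S['ee_rot']).as_matrix();r=np.radians
az,el=-110,30
d=np.array([np.cos(r(az)),np.sin(r(az)),0]);kx=np.array([np.cos(r(az+90)),np.sin(r(az+90)),0])
Rf=toolR(d*np.cos(r(el))-np.array([0,0,1])*np.sin(r(el)),kx)
print(Ro.from_matrix(Rf@Rc.T).as_rotvec().round(3), np.array([470,-310,290])-S['tool_pos'])
E
```

```text
16.17 [ 481.4 -361.8  208.3] [ 2.1623  1.9732 -0.3014] yaw 84.76 F [-0.9 -0.8 -2.3] gap 4.9 M [ 0.35 -0.02 -0.01]
[-0.744  0.175 -0.25 ] [-11.35047569  51.77813857  81.68458689]
```

Request:
{"name": "carry_out", "arguments": {
  "fingers": [-1,-1,-1,-1,-1,-1,-1,-1],
  "travel": [
    [-1,6,10],
    [-3,12,20],
    [-4,20,31],
    [-6,26,41],
    [-7,32,51],
    [-8,40,61],
    [-10,46,72],
    [-11,52,82]
  ],
  "rot": [
    [-0.093,0.022,-0.031],
    [-0.186,0.044,-0.062],
    [-0.279,0.066,-0.094],
    [-0.372,0.087,-0.125],
    [-0.465,0.109,-0.156],
    [-0.558,0.131,-0.187],
    [-0.651,0.153,-0.219],
    [-0.744,0.175,-0.25]
  ]
}}

```text
t: 16.83
tool_pos: [468.6, -306.2, 287.6]
ee_rot: [1.9, 1.327, -1.099]
contact_force: [0.2, 0.4, -0.9]
finger_gap: 5.3
grasp_force: 78.5
```

Request:
{"name": "carry_out", "arguments": {
  "fingers": [-1,-1,-1,-1,-1,-1,-1,-1],
  "travel": [
    [3,-6,-3],
    [6,-12,-6],
    [9,-18,-9],
    [12,-24,-12],
    [15,-30,-15],
    [18,-36,-18],
    [21,-42,-21],
    [24,-48,-24]
  ],
  "rot": [
    [0,0,0.05],
    [0,0,0.1],
    [0,0,0.15],
    [0,0,0.2],
    [0,0,0.25],
    [0,0,0.3],
    [0,0,0.35],
    [0,0,0.4]
  ]
}}

```text
t: 17.5
tool_pos: [487.2, -353.7, 265.0]
ee_rot: [1.57, 1.6, -0.914]
contact_force: [-0.5, -0.1, -0.0]
finger_gap: 5.1
grasp_force: 78.8
```

```bash
python3 - <<'E'
from h import *
S=st();print(S['qpos'].round(2),Ro.from_rotvec(S['ee_rot']).as_matrix().round(3).tolist())
E
```

```text
17.5 [ 487.2 -353.7  265. ] [ 1.5699  1.5999 -0.9136] yaw 91.08 F [-0.5 -0.1 -0. ] gap 5.1 M [ 0.97  0.09 -0.16]
[-0.65  1.03  1.23  2.11  0.32  0.26 -0.1 ] [[-0.014, 1.0, 0.008], [0.501, 0.014, -0.865], [-0.865, -0.009, -0.502]]
```

Request:
{"name": "carry_out", "arguments": {
  "fingers": [-1,-1,-1,-1,-1,-1,-1,-1],
  "travel": [
    [4,-8,-5],
    [8,-16,-10],
    [12,-24,-15],
    [16,-32,-20],
    [20,-40,-25],
    [24,-48,-35],
    [28,-56,-45],
    [31,-64,-55]
  ],
  "rot": [
    [0,0,0.05],
    [0,0,0.1],
    [0,0,0.15],
    [0,0,0.2],
    [0,0,0.25],
    [0,0,0.3],
    [0,0,0.36],
    [0,0,0.43]
  ]
}}

```text
t: 18.17
tool_pos: [495.4, -405.8, 246.1]
ee_rot: [1.387, 1.678, -0.898]
contact_force: [-0.4, -0.8, -0.4]
finger_gap: 5.2
grasp_force: 78.7
```

```bash
python3 - <<'E'
from h import *
S=st();R=Ro.from_rotvec(S['ee_rot']).as_matrix();print(S['qpos'].round(2),R.round(3).tolist(),'az',np.degrees(np.arctan2(R[1,2],R[0,2])),'el',np.degrees(np.arcsin(-R[2,2])))
E
```

```text
18.17 [ 495.4 -405.8  246.1] [ 1.3865  1.6777 -0.8977] yaw 100.86 F [-0.4 -0.8 -0.4] gap 5.2 M [ 1.06  0.24 -0.01]
[-0.46  0.93  0.98  2.19  1.79  0.31 -1.43] [[-0.114, 0.986, 0.122], [0.446, 0.16, -0.881], [-0.888, -0.046, -0.458]] az -82.12827140415025 el 27.24487795761082
```

```bash
cat >> kin.py <<'E'
r=np.radians
def Rg(az,el):
    d=np.array([np.cos(r(az)),np.sin(r(az)),0]);kx=np.array([np.cos(r(az+90)),np.sin(r(az+90)),0])
    return toolR(d*np.cos(r(el))-np.array([0,0,1])*np.sin(r(el)),kx)
E
python3 - <<'E'
from h import *; from kin import *
S=ctrl.get_state();Rc=Ro.from_rotvec(S['ee_rot']).as_matrix()
for az in(-65,-71):print(Ro.from_matrix(Rg(az,30)@Rc.T).as_rotvec().round(3),np.array([514.5,-407.5,215])+12.5*Rg(az,30)[:,2]-S['tool_pos'])
E
```

```text
[ 0.059 -0.03   0.274] [ 23.65266904 -11.46588823 -37.33429498]
[ 0.057 -0.033  0.169] [ 22.60207081 -11.89035747 -37.33429498]
```

Request:
{"name": "carry_out", "arguments": {
  "fingers": [-1,-1,-1,-1,-1,-1,-1,-1],
  "travel": [
    [5,-2,-8],
    [10,-5,-16],
    [15,-8,-24],
    [20,-10,-32],
    [23,-12,-37],
    [23,-12,-37],
    [23,-12,-37],
    [23,-12,-37]
  ],
  "rot": [
    [0.01,-0.005,0.05],
    [0.025,-0.01,0.1],
    [0.04,-0.02,0.16],
    [0.05,-0.025,0.21],
    [0.059,-0.03,0.26],
    [0.059,-0.03,0.26],
    [0.059,-0.03,0.26],
    [0.059,-0.03,0.26]
  ]
}}

```text
t: 18.83
tool_pos: [518.0, -418.1, 210.1]
ee_rot: [1.181, 1.821, -0.685]
contact_force: [-0.1, 1.3, -0.9]
finger_gap: 5.3
grasp_force: 78.7
```

```bash
python3 - <<'E'
from h import *; from kin import *
S=st();R=Ro.from_rotvec(S['ee_rot']).as_matrix();T=S['tool_pos'];print(S['qpos'].round(2),R.round(3).tolist(),'az',np.degrees(np.arctan2(R[1,2],R[0,2])),'el',np.degrees(np.arcsin(-R[2,2])))
c=cam('scene');t=cam('top');v=cam('wrist');np.savez('s1.npz',**c);np.savez('w10.npz',**v)
ax=T-12.5*R[:,2]
for n,cc in (('scene',c),('top',t),('wrist',v)): print(n,'mouth,wingtop pred',proj(cc,ax-[0,0,34]).round(1),proj(cc,ax+[0,0,47]).round(1),'socktop',proj(cc,ax-[0,0,12]).round(1))
p=proj(c,ax).astype(int);im=c['color'].astype(int)
for r_ in range(p[1]-28,p[1]+36,2):
    print(r_,p[0]-30,''.join('#' if x.max()<55 else ('s' if x.max()-x.min()<28 and x.max()>100 else '.') for x in im[r_,p[0]-30:p[0]+40]))
E
```

```text
18.83 [ 518.  -418.1  210.1] [ 1.1811  1.8207 -0.6846] yaw 114.06 F [-0.1  1.3 -0.9] gap 5.3 M [ 1.    0.47 -0.02]
[-0.12  0.79  0.58  2.31  2.45  0.68 -1.83] [[-0.204, 0.913, 0.352], [0.455, 0.407, -0.792], [-0.867, -0.001, -0.499]] az -66.02888776761878 el 29.92073444952592
scene mouth,wingtop pred [417.5 272.4] [422.4 225.1] socktop [418.8 259.9]
top mouth,wingtop pred [450.2 231. ] [461.9 223.7] socktop [453.1 229.1]
wrist mouth,wingtop pred [323.3 235.7] [322.6 439.5] socktop [323.1 287.3]
225 389 ########.######...ssssssssssssss.#####.ssssssssssssssssssssssssss.....
227 389 ##########..####.ssssssssssssss.######.sssssssssssssssssssssssssssssss
229 389 #############.#.ssssssssssssss.#######.sssssssssssssssssssssssssssssss
231 389 ######..########..sssssssssss.########.sssssssssssssssssssssssssssssss
233 389 #########.#######...ssssssss.########.ssssssssssssssssssssssssssssssss
235 389 .....############.ssssssssss.########.ssssssssssssssssssssssssssssssss
237 389 ###############..s..ssssssss.########.ssssssssssssssssssssssssssssssss
239 389 ###############.sssss.sssss.########...
[... 1227 characters left out ...]
.......ssssssssssssssssssssssssssssssssssssss.......................
273 389 ...............ssssssssssssssssssssssssssssssss.......................
275 389 ....................sssssssssssssssssssssssssss.......................
277 389 ........................ssssssssssssssssssssssss......................
279 389 ..........................ssssssssssssssssssssss......................
281 389 ..........................ssss.....sssssssssssss.....................s
283 389 ..........................ssss..........sssssss.##...................s
285 389 ...........................ssss..............ss.##...................s
287 389 ...........................ssss.................##...................s
```

```bash
python3 - <<'E'
from h import *
S=ctrl.get_state();R=Ro.from_rotvec(S['ee_rot']).as_matrix();T=S['tool_pos']
v=dict(np.load('w10.npz'));im=v['color'].astype(int)
for r_ in list(range(90,180,5))+list(range(205,300,4)):
    print(r_,''.join('#' if x.max()<55 else ('s' if x.max()-x.min()<28 else ('y' if x[0]-x[2]>85 else '.')) for x in im[r_,250:400:2]))
for z in range(20,48,3):
    a=T-12.5*R[:,2];m=a-[0,0,z]; print(z,proj(v,m+8.1*R[:,1]).round(1),proj(v,m-8.1*R[:,1]).round(1))
print('pocket pred',proj(v,(514.5,-407.5,40)).round(1))
E
```

```text
90 ...........................................................................
95 .............y.............................................................
100 ..................................................................y........
105 ..................................................................y........
110 ...y..............................................................y........
115 ..................................................................y........
120 ....................................................yy..y...y.....y........
125 ...............................................y..................y........
130 ...........................................................y.y....y.....s..
135 y.........................................................y..y....y........
140 ................yy....y....................y......................y.s......
145 ..yyyyy...y.yy...y.y.yyyy..yyy..........yyy.y..............................
150 yyyyyyyyy.....yyy..yyyyyyyyy..........yyyyy..yy............................
155 .yyyyyyyyyyyyyyyyyyyyyyyyyyyyy....y..yyyy...yyyy..........
[... 1891 characters left out ...]
sssssssssssssssssssss.........................
285 yyyyyyyyyyyyyyyyyyyyyyyyyy...sssssssssssssssssssss.........................
289 yyyyyyyyyyyyyyyyyyyyyyy.......sssssssssssssssssss..........................
293 ..yyyyyyyyyyyyyyyy................sssssssssss..............................
297 ............................ssssss##sssssss##ssssss........................
20 [345.  268.5] [306.4 268.5]
23 [344.9 261.5] [306.5 261.4]
26 [344.9 254.4] [306.6 254.4]
29 [344.8 247.4] [306.7 247.4]
32 [344.8 240.5] [306.8 240.5]
35 [344.7 233.6] [306.9 233.6]
38 [344.7 226.8] [306.9 226.8]
41 [344.6 220. ] [307. 220.]
44 [344.6 213.3] [307.1 213.3]
47 [344.5 206.6] [307.2 206.6]
pocket pred [326.5 -36.3]
```

Request:
{"name": "carry_out", "arguments": {
  "fingers": [-1,-1,-1,-1,-1,-1,-1,-1],
  "travel": [
    [1,0,-25],
    [1,0,-50],
    [1,0,-75],
    [1,0,-100],
    [1,0,-120],
    [1,0,-132],
    [1,0,-132],
    [1,0,-132]
  ],
  "rot": [
    [0,0,0],
    [0,0,0],
    [0,0,0],
    [0,0,0],
    [0,0,0],
    [0,0,0],
    [0,0,0],
    [0,0,0]
  ]
}}

```text
t: 19.65
tool_pos: [519.3, -417.8, 77.9]
ee_rot: [1.178, 1.822, -0.685]
contact_force: [-0.2, -0.4, -1.0]
finger_gap: 5.5
grasp_force: 78.7
```

```bash
python3 - <<'E'
from h import *
S=st();R=Ro.from_rotvec(S['ee_rot']).as_matrix();T=S['tool_pos'];a=T-12.5*R[:,2];print('axis',a,S['qpos'].round(2))
v=cam('wrist');np.savez('w11.npz',**v);im=v['color'].astype(int);c=cam('scene');np.savez('s2.npz',**c)
m=a-[0,0,34];print('mouth',m)
r_=np.radians;bx=np.array([np.cos(r_(19)),np.sin(r_(19)),0]);by=np.array([-bx[1],bx[0],0])
for nm,cc in(('w',v),('s',c)): print(nm,'mouth',proj(cc,m).round(1),'pocket corners',[proj(cc,np.array([514.5,-407.7,40])+9.75*(i*bx+j*by)).round(1).tolist() for i,j in((1,1),(1,-1),(-1,-1),(-1,1))])
for r in range(215,262,3):
    print(r,''.join('#' if x.max()<60 else ('s' if x.max()-x.min()<28 else ('y' if x.max()>150 else '.')) for x in im[r,270:390:2]))
si=c['color'].astype(int);p=proj(c,m).astype(int)
for r in range(p[1]-30,p[1]+16,2):
    print(r,p[0]-25,''.join('#' if x.max()<55 else ('s' if x.max()-x.min()<28 else ('y' if x.max()>170 else '.')) for x in si[r,p[0]-25:p[0]+25]))
E
```

```text
19.65 [ 519.3 -417.8   77.9] [ 1.1784  1.8219 -0.6846] yaw 114.21 F [-0.2 -0.4 -1. ] gap 5.5 M [ 0.93  0.49 -0.05]
axis [ 514.90189395 -407.91965178   84.13559026] [-0.03  1.08  0.43  2.3   2.48  0.91 -2.05]
mouth [ 514.90189395 -407.91965178   50.13559026]
w mouth [325.7 235.9] pocket corners [[350.8, 207.0], [344.6, 219.0], [302.0, 217.9], [303.1, 205.7]]
s mouth [410.2 341.4] pocket corners [[405.7, 342.1], [416.4, 344.9], [413.3, 350.7], [402.3, 347.8]]
215 yyyyyyyyyyyyyy....yyyyyyyyyyyyyyyyyyyyy.yyyyyyyyyyyyyyyyyyyy
218 yyyyyyyyyyyyyyyyyyyyyyyyyyyyyyyyyyyyyyyyyyyyyyyyyyyyyyyyyyyy
221 yyyyyyyyyyyyyyyyyyyyyyyyyyyyyyyyyyyyyyyyyyyyyyyyyyyyyyyyyyyy
224 yyyyyyyyyyyyyyyyyyyyyyyyyyyyyyyyyyyyyyyyyyyyyyyyyyyyyyyyyyyy
227 yyyyyyyyyyyyyyyyyyyyyyyyyyyyyyyyyyyyyyyyyyyyyyyyyyyyyyyyyyyy
230 ................................yyyyyyyyyyyyyyyyyyyyyyyyyyyy
233 ...............................y.y.yyyyy.y..yy.yyyyyy.......
236 ...................ysssssssssssssssssssyyyyyy..y.yyyy.......
239 ..............y.....sssssssssssssssssssyyyyy.......yy.......
242 ....................sssssssssssssssssss.yyy.y....
[... 1058 characters left out ...]
 yyyyyyyyyyyyyyyyyyyyy.ssssssssssyyyyyyyyyyyyyyyyyy
335 385 yyyyyyyyyyyyyyyyyyyyy.sssssssss.yyyyyyyyyyyyyyyyyy
337 385 yyyyyyyyyyyyyyyyyyyyysssssssss.yyyyyyyyyyyyyyyyyyy
339 385 yyyyyyyyy.....yyyyyy.sssssssssyyyyyyyyyyyyyyyyyyyy
341 385 yyyyyyy.............sssssssss.yyyyyyyyyyyyyyyyyyyy
343 385 ...yy....yyyyyyyyy.......sss.yyyyyyyyyyyyyyyyyyyyy
345 385 .................y............yyyyyyyyyyyyyyyyy.yy
347 385 ...............................yyyyyyyyyyyyyy...yy
349 385 ....yyyyyyyyyyyy..............yyyyyyyyyyyyyy....yy
351 385 ..yyyyyyyyyyyyyyyyyy......yyyyyyyyyyyyyyyyyy....yy
353 385 yyyyyyyyyyyyyyyyyyyyyyyyyyyyyyyyyyyyyyyyyyy....yyy
355 385 ....yyyyyyyyyyyyyyyyyyyyyyyyyyyyyyyyyyyyyy.....yyy
```

Request:
{"name": "carry_out", "arguments": {
  "fingers": [-1,-1,-1,-1,-1,-1,-1,-1],
  "travel": [
    [0,0,-3],
    [0,0,-6],
    [0,0,-9],
    [0,0,-11],
    [0,0,-13],
    [0,0,-15],
    [0,0,-16],
    [0,0,-16]
  ],
  "rot": [
    [0,0,0],
    [0,0,0],
    [0,0,0],
    [0,0,0],
    [0,0,0],
    [0,0,0],
    [0,0,0],
    [0,0,0]
  ]
}}

```text
t: 20.42
tool_pos: [518.7, -418.3, 62.0]
ee_rot: [1.181, 1.821, -0.684]
contact_force: [-0.3, 0.8, -0.3]
finger_gap: 5.4
grasp_force: 78.7
```

Request:
{"name": "carry_out", "arguments": {
  "fingers": [-1,-1,-1,-1,-1,-1,-1,-1],
  "travel": [
    [0,0,-2],
    [0,0,-4],
    [0,0,-6],
    [0,0,-8],
    [0,0,-10],
    [0,0,-12],
    [0,0,-12],
    [0,0,-12]
  ],
  "rot": [
    [0,0,0],
    [0,0,0],
    [0,0,0],
    [0,0,0],
    [0,0,0],
    [0,0,0],
    [0,0,0],
    [0,0,0]
  ]
}}

```text
t: 21.08
tool_pos: [518.8, -418.3, 50.1]
ee_rot: [1.18, 1.821, -0.684]
contact_force: [0.3, -0.3, -1.0]
finger_gap: 5.2
grasp_force: 78.7
```

Request:
{"name": "carry_out", "arguments": {
  "fingers": [0,1,1,1,1,1,1,1],
  "travel": [
    [0,0,0],
    [0,0,0],
    [0,0,0],
    [0,0,0],
    [0,0,0],
    [0,0,0],
    [0,0,0],
    [0,0,0]
  ],
  "rot": [
    [0,0,0],
    [0,0,0],
    [0,0,0],
    [0,0,0],
    [0,0,0],
    [0,0,0],
    [0,0,0],
    [0,0,0]
  ]
}}

```text
t: 21.75
tool_pos: [518.8, -418.4, 50.5]
ee_rot: [1.18, 1.82, -0.684]
contact_force: [0.1, 0.2, 0.4]
finger_gap: 85.6
grasp_force: 0.0
```

Request:
{"name": "carry_out", "arguments": {
  "fingers": [1,1,1,1,1,1,1,1],
  "travel": [
    [0,2,5],
    [0,5,20],
    [0,5,45],
    [0,5,75],
    [0,5,105],
    [0,5,135],
    [0,5,165],
    [0,5,180]
  ],
  "rot": [
    [0,0,0],
    [0,0,0],
    [0,0,0],
    [0,0,0],
    [0,0,0],
    [0,0,0],
    [0,0,0],
    [0,0,0]
  ]
}}

```text
t: 22.42
tool_pos: [518.6, -414.0, 234.4]
ee_rot: [1.182, 1.815, -0.682]
contact_force: [0.8, -0.1, -0.6]
finger_gap: 85.3
grasp_force: 0.0
```

```bash
python3 - <<'E'
from h import *; from kin import *
S=st();R=Ro.from_rotvec(S['ee_rot']).as_matrix();T=S['tool_pos'];q=S['qpos'];print(q.round(2))
c=cam('scene');t=cam('top')
for nm,cc,b in(('s',c,(380,290,450,370)),('t',t,(405,215,460,265))):
    si=cc['color'].astype(int)
    for r_ in range(b[1],b[3],2): print(r_,b[0],''.join('#' if x.max()<55 else ('s' if x.max()-x.min()<28 else 'y' if x.max()>170 else '.') for x in si[r_,b[0]:b[2]]))
    print('pred wing top/mid, mouth',proj(cc,(514,-408,95)).round(1),proj(cc,(514,-408,80)).round(1))
E
```

```text
22.42 [ 518.6 -414.   234.4] [ 1.1817  1.8155 -0.6822] yaw 113.88 F [ 0.8 -0.1 -0.6] gap 85.3 M [0.79 0.3  0.04]
[-0.16  0.74  0.62  2.31  2.42  0.63 -1.77]
290 380 yyyyyyyyyyyyyyyyyyyyyyyyyyyyyyyyyy..ssssyyyyyyyyyyyyyyy.s##.yyyyyyyyyy
292 380 yyyyyyyyyyyyyyyyyyyyyyyyyyyyyyyyyy...sssyyyyyyyyyyyyyy..##..yyyyyyyyyy
294 380 yyyyyyyyyyyyyyyyyyyyyyyyyyyyyyyyyyy..s..yyyyyyyyyyyyyy..##..yyyyyyyyyy
296 380 yyyyyyyyyyyyyyyyyyyyyyyyyyyyyyyyyyyy....yyyyyyyyyyyy....##...yyyyyyyyy
298 380 yyyyyyyyyyyyyyyyyyyyyyyyyyyyyyyyyyyy....yyyyyyyyyyyy..................
300 380 yyyyyyyyyyyyyyyyyyyyyyyyyyyyyyyyyyyyyyyyyyyyyyyyyyyy..................
302 380 yyyyyyyyyyyyyyyyyyyyyyyyyyyyyyyyyyyyyyyyyyyyyyyyyyyyy.................
304 380 ..yyyyyyyyyyyyyyyyyyyyyyyyyyyyyyyyyyyyyyyyyyyyyyyyyy..................
306 380 ..yyyyyyyyyyyyyyyyyyyyyyyyyyyyyyyyyy...yyyyyyyyyyyyy..................
308 380 ..yyyyyyyyyyyyyyyyyyyyyyyyyyyyyyyyyyyyyyyyyyyyyyyyyyyy................
310 380 ..y.sssssssssssyyyyyyyyyyyyyyyyy....yyyyyyyyyyyyyyyyyy................
312 380 ..ssssssssssssssssssyyyyyyyyy.......yyyyyyyyyyyyyyyyyyyyyyyyyyyyyy
[... 3222 characters left out ...]
ssss...
245 405 ################################ss.#########ssssssss...
247 405 s################################sss#####s....ssssss...
249 405 ######################################s.yyyyyy.sssss...
251 405 ########################################ss.yyyysssss...
253 405 ##########################################..yyy.sssssss
255 405 #############################################ssssssssss
257 405 #################################################ssssss
259 405 ######################################################s
261 405 ######################s############################ss..
263 405 ##########################s.......ss##############ss...
pred wing top/mid, mouth [439.5 237.3] [437.8 238.3]
```

```bash
python3 - <<'E'
from h import *; from kin import *
S=ctrl.get_state();Rc=Ro.from_rotvec(S['ee_rot']).as_matrix();q=S['qpos'];T=S['tool_pos']
def down(a): return toolR(np.array([0,0,-1.]),np.array([np.cos(r(a)),np.sin(r(a)),0]))
def seg(q,T,Rc,E,Rf,n=12):
    rv=Ro.from_matrix(Rf@Rc.T).as_rotvec();m=0;mq=9;dq=0
    for k in np.linspace(1/n,1,n):
        q2,e,a=ik(T+(E-T)*k,Ro.from_rotvec(rv*k).as_matrix()@Rc,q,.1);m=max(m,e,a);mq=min(mq,q2[5]);dq=max(dq,np.abs(q2-q).max());q=q2
    return q,round(m,1),round(mq,2),round(dq,2),round(np.degrees(np.linalg.norm(rv)))
for E in [(515,-400,250),(480,-330,290),(450,-380,290),(480,-400,300)]:
  E=np.array(E,float)
  for a in (-30,0,24,60,109,-71):
    o=seg(q,T,Rc,E,down(a)); 
    fin=np.array([515,-407,165.]);o2=seg(o[0],E,down(a),fin,down(-71))
    print(E,a,o[0].round(2),o[1:],'|',o2[0].round(2),o2[1:])
E
```

```text
[ 515. -400.  250.] -30 [ 0.77  0.62 -0.25  1.49  0.17  1.05 -0.05] (np.float64(0.0), np.float64(0.26), np.float64(0.58), 79) | [ 0.65  0.7  -0.04  1.57  0.04  0.88 -0.64] (np.float64(0.0), np.float64(0.88), np.float64(0.05), 41)
[ 515. -400.  250.] 0 [ 0.86  0.64 -0.42  1.49  0.28  1.07  0.38] (np.float64(0.0), np.float64(0.26), np.float64(0.57), 64) | [ 0.66  0.7  -0.06  1.57  0.05  0.88 -0.66] (np.float64(0.0), np.float64(0.88), np.float64(0.09), 71)
[ 515. -400.  250.] 24 [ 0.94  0.66 -0.56  1.49  0.38  1.1   0.72] (np.float64(0.0), np.float64(0.26), np.float64(0.55), 60) | [ 0.67  0.7  -0.08  1.57  0.07  0.88 -0.67] (np.float64(0.0), np.float64(0.88), np.float64(0.12), 95)
[ 515. -400.  250.] 60 [ 1.04  0.71 -0.76  1.49  0.51  1.15  1.23] (np.float64(0.0), np.float64(0.26), np.float64(0.51), 69) | [ 0.69  0.7  -0.1   1.57  0.09  0.88 -0.69] (np.float64(0.0), np.float64(0.88), np.float64(0.17), 131)
[ 515. -400.  250.] 109 [ 1.15  0.81 -1.03  1.49  0.71  1.25  1.93] (np.float64(0.0), np.float64(0.26), np.float64(0.55), 101) | [ 0.72  0.7  -0.16  1.57  0.13  0.88 -0.72] (np.float6
[... 3712 characters left out ...]
13), 95)
[ 480. -400.  300.] 60 [ 1.09  0.62 -0.76  1.51  0.44  1.2   1.31] (np.float64(0.0), np.float64(0.26), np.float64(0.53), 69) | [ 0.68  0.7  -0.09  1.57  0.07  0.88 -0.67] (np.float64(0.0), np.float64(0.88), np.float64(0.17), 131)
[ 480. -400.  300.] 109 [ 1.23  0.73 -1.09  1.51  0.66  1.31  1.98] (np.float64(0.0), np.float64(0.26), np.float64(0.57), 101) | [ 0.72  0.71 -0.17  1.57  0.14  0.88 -0.73] (np.float64(0.0), np.float64(0.88), np.float64(0.23), 180)
[ 480. -400.  300.] -71 [ 0.66  0.52 -0.01  1.51  0.01  1.11 -0.59] (np.float64(0.0), np.float64(0.26), np.float64(0.58), 108) | [ 0.63  0.7  -0.01  1.57  0.01  0.87 -0.62] (np.float64(0.0), np.float64(0.87), np.float64(0.02), 0)
```

```bash
cat >> kin.py <<'E'
def down(a): return toolR(np.array([0,0,-1.]),np.array([np.cos(r(a)),np.sin(r(a)),0]))
E
python3 - <<'E'
from h import *; from kin import *
S=ctrl.get_state();Rc=Ro.from_rotvec(S['ee_rot']).as_matrix()
print(Ro.from_matrix(down(-71)@Rc.T).as_rotvec().round(3))
E
```

```text
[ 1.076 -0.463 -1.486]
```

Request:
{"name": "carry_out", "arguments": {
  "fingers": [1,1,1,1,1,1,1,1],
  "travel": [
    [0,3,5],
    [0,6,10],
    [0,9,15],
    [0,10,20],
    [0,10,25],
    [0,10,30],
    [0,10,35],
    [0,10,40]
  ],
  "rot": [
    [0.067,-0.029,-0.093],
    [0.134,-0.058,-0.186],
    [0.202,-0.087,-0.279],
    [0.269,-0.116,-0.372],
    [0.336,-0.145,-0.464],
    [0.404,-0.174,-0.557],
    [0.471,-0.203,-0.65],
    [0.538,-0.232,-0.743]
  ]
}}

```text
t: 23.18
tool_pos: [517.6, -403.8, 266.0]
ee_rot: [1.817, 1.584, -0.578]
contact_force: [0.1, -1.4, -0.6]
finger_gap: 85.0
grasp_force: 0.0
```

```bash
python3 - <<'E'
from h import *; from kin import *
S=st();Rc=Ro.from_rotvec(S['ee_rot']).as_matrix();print(S['qpos'].round(2))
print(Ro.from_matrix(down(-71)@Rc.T).as_rotvec().round(3))
E
```

```text
23.18 [ 517.6 -403.8  266. ] [ 1.8175  1.5836 -0.5783] yaw 82.13 F [ 0.1 -1.4 -0.6] gap 85.0 M [ 0.7   0.08 -0.02]
[-0.18  0.6   0.64  1.99  0.98  0.46 -0.69]
[ 0.771 -0.354 -1.039]
```

Request:
{"name": "carry_out", "arguments": {
  "fingers": [1,1,1,1,1,1,1,1],
  "travel": [
    [0,0,0],
    [0,0,0],
    [0,0,0],
    [0,0,0],
    [0,0,0],
    [0,0,0],
    [0,0,0],
    [0,0,0]
  ],
  "rot": [
    [0.067,-0.031,-0.091],
    [0.134,-0.062,-0.182],
    [0.202,-0.093,-0.272],
    [0.269,-0.123,-0.362],
    [0.336,-0.154,-0.453],
    [0.404,-0.185,-0.544],
    [0.471,-0.216,-0.635],
    [0.538,-0.247,-0.725]
  ]
}}

```text
t: 23.85
tool_pos: [519.0, -405.0, 267.9]
ee_rot: [2.773, 0.919, -0.209]
contact_force: [0.4, -0.4, -0.4]
finger_gap: 85.2
grasp_force: 0.0
```

```bash
python3 - <<'E'
from h import *; from kin import *
S=st();Rc=Ro.from_rotvec(S['ee_rot']).as_matrix();print(S['qpos'].round(2))
print(Ro.from_matrix(down(-71)@Rc.T).as_rotvec().round(3))
E
```

```text
23.85 [ 519.  -405.   267.9] [ 2.7731  0.9193 -0.209 ] yaw 36.68 F [ 0.4 -0.4 -0.4] gap 85.2 M [ 0.19 -0.06  0.01]
[ 0.32  0.58  0.27  1.54  0.12  0.97 -0.45]
[ 0.234 -0.106 -0.307]
```

Request:
{"name": "carry_out", "arguments": {
  "fingers": [1,1,1,1,1,1,1,1],
  "travel": [
    [-1,0,-15],
    [-2,-1,-30],
    [-3,-2,-50],
    [-4,-3,-70],
    [-4,-3,-90],
    [-4,-3,-100],
    [-4,-3,-100],
    [-4,-3,-100]
  ],
  "rot": [
    [0.06,-0.027,-0.08],
    [0.12,-0.053,-0.16],
    [0.18,-0.08,-0.24],
    [0.234,-0.106,-0.307],
    [0.234,-0.106,-0.307],
    [0.234,-0.106,-0.307],
    [0.234,-0.106,-0.307],
    [0.234,-0.106,-0.307]
  ]
}}

```text
t: 24.52
tool_pos: [515.2, -407.6, 168.3]
ee_rot: [3.093, 0.525, -0.004]
contact_force: [0.3, -0.4, 0.7]
finger_gap: 85.1
grasp_force: 0.0
```

```bash
python3 - <<'E'
from h import *; from kin import *
S=st();T=S['tool_pos'];Rc=Ro.from_rotvec(S['ee_rot']).as_matrix();print(S['qpos'].round(2),Rc.round(3).tolist())
w=cam('wrist');np.savez('w12.npz',**w);im=w['color'].astype(int)
k=((im.max(2)<50)).astype(np.uint8);k[:, :250]=0;k[:,420:]=0
nn,l,s,c=cv2.connectedComponentsWithStats(k)
for i in range(1,nn):
    if s[i,4]>150: print(s[i],c[i].round(1),plane(w,*c[i],85).round(1),[plane(w,*x,95).round(1)[:2].tolist() for x in cv2.boxPoints(cv2.minAreaRect(np.argwhere(l==i)[:,::-1].astype(np.float32)))])
print(proj(w,(514,-408,95)).round(0))
for r_ in range(185,300,3): print(r_,''.join('#' if x.max()<50 else ('s' if x.max()-x.min()<28 else '.') for x in im[r_,270:390]))
E
```

```text
24.52 [ 515.2 -407.6  168.3] [ 3.0933  0.5252 -0.0041] yaw 19.27 F [ 0.3 -0.4  0.7] gap 85.1 M [-0.01 -0.04  0.05]
[ 0.51  0.7   0.2   1.56 -0.16  0.9  -0.48] [[0.944, 0.33, -0.002], [0.33, -0.944, -0.004], [-0.003, 0.004, -1.0]]
[ 323  205   33   74 1697] [342.3 240.8] [ 519.6 -415.8   85. ] [[538.0, -395.5], [547.1, -412.0], [505.4, -435.7], [495.5, -418.3]]
[ 250  430  170   50 7677] [332.4 456.6] [ 343.9 -471.2   85. ] [[359.0, -400.2], [400.5, -520.1], [354.1, -540.7], [310.2, -413.5]]
[328. 250.]
185 ........................................................................................................................
188 ........................................................................................................................
191 ........................................................................................................................
194 ........................................................................................................................
197 ........................................................................................
[... 3582 characters left out ...]
...........................................s...............................
287 ........................................................................................................................
290 ...................................................................................................s...................s
293 ....................................................................................s.............s...................s.
296 ...................................................................................s....................................
299 ...................................................................................................................s....
```

Request:
{"name": "carry_out", "arguments": {
  "fingers": [1,1,1,1,1,1,1,1],
  "travel": [
    [0,0,-35],
    [0,0,-65],
    [0,0,-90],
    [-1,0,-108],
    [-1,0,-118],
    [-1,0,-118],
    [-1,0,-118],
    [-1,0,-118]
  ],
  "rot": [
    [0,0,0],
    [0,0,0],
    [0,0,0],
    [0,0,0],
    [0,0,0],
    [0,0,0],
    [0,0,0],
    [0,0,0]
  ]
}}

```text
t: 25.23
tool_pos: [515.5, -409.8, 53.1]
ee_rot: [3.089, 0.523, 0.001]
contact_force: [0.1, 0.3, 0.2]
finger_gap: 85.6
grasp_force: 0.0
```

Request:
{"name": "carry_out", "arguments": {
  "fingers": [0.3,0,-0.3,-0.6,-1,-1,-1,-1],
  "travel": [
    [0,0,0],
    [0,0,0],
    [0,0,0],
    [0,0,0],
    [0,0,0],
    [0,0,0],
    [0,0,0],
    [0,0,0]
  ],
  "rot": [
    [0,0,0],
    [0,0,0],
    [0,0,0],
    [0,0,0],
    [0,0,0],
    [0,0,0],
    [0,0,0],
    [0,0,0]
  ],
  "force": 80
}}

```text
t: 25.9
tool_pos: [514.0, -409.0, 51.1]
ee_rot: [3.092, 0.523, -0.002]
contact_force: [0.7, 0.2, 1.2]
finger_gap: 11.0
grasp_force: 78.6
```

Request:
{"name": "carry_out", "arguments": {
  "fingers": [-1,-1,-1,-1,-1,-1,-1,-1],
  "travel": [
    [0,0,0],
    [0,0,0],
    [0,0,5],
    [0,0,12],
    [0,0,25],
    [0,0,40],
    [0,0,60],
    [0,0,60]
  ],
  "rot": [
    [0,0,0],
    [0,0,0],
    [0,0,0],
    [0,0,0],
    [0,0,0],
    [0,0,0],
    [0,0,0],
    [0,0,0]
  ]
}}

```text
t: 26.57
tool_pos: [516.2, -411.2, 116.2]
ee_rot: [3.086, 0.521, 0.006]
contact_force: [1.3, -0.1, -0.1]
finger_gap: 11.3
grasp_force: 78.6
```

```bash
python3 - <<'E'
from h import *
S=st();T=S['tool_pos'];R=Ro.from_rotvec(S['ee_rot']).as_matrix()
w=cam('wrist');np.savez('w13.npz',**w);im=w['color'].astype(int)
for z in (25,30,35,40): print(z,[proj(w,T+R@np.array([8.1,y,z])).round(1).tolist() for y in(-8.1,8.1)])
for r_ in range(190,300,4): print(r_,''.join('#' if x.max()<50 else ('s' if x.max()-x.min()<28 else '.') for x in im[r_,270:390]))
E
```

```text
26.57 [ 516.2 -411.2  116.2] [3.0857 0.5213 0.0059] yaw 19.18 F [ 1.3 -0.1 -0.1] gap 11.3 M [-0.08 -0.02  0.03]
25 [[312.3, 266.2], [344.9, 266.2]]
30 [[312.7, 262.4], [344.5, 262.4]]
35 [[313.0, 258.8], [344.1, 258.9]]
40 [[313.4, 255.4], [343.7, 255.4]]
190 ........................................................................................................................
194 ........................................................................................................................
198 ........................................................................................................................
202 ........................................................................................................................
206 ........................................................................................................................
210 ........................................................................................................................
214 ..........................................................................................
[... 1955 characters left out ...]
###########################sss..........................................s..
282 ..........................................ss#############################ss..........................s.............s....
286 ..........................................s###############################s.......................................s.....
290 ..........................................s###############################s.....................................s.......
294 ..............................sssssssssss###################################ssssssssssss......................s.........
298 ............................ssssssssssss#####################################ssssssssssss...............................
```

The key is now well gripped: the gap is 11.3 mm and the socket is centred, with its mouth 37 mm below the reported TCP. I'll carry it to the wheel.

Request:
{"name": "carry_out", "arguments": {
  "fingers": [-1,-1,-1,-1,-1,-1,-1,-1],
  "travel": [
    [0,0,25],
    [0,0,55],
    [0,8,90],
    [0,20,125],
    [0,35,155],
    [-1,60,180],
    [-2,95,183],
    [-3,130,183]
  ],
  "rot": [
    [0,0,-0.05],
    [0,0,-0.1],
    [0,0,-0.15],
    [0,0,-0.2],
    [0,0,-0.26],
    [0,0,-0.26],
    [0,0,-0.26],
    [0,0,-0.26]
  ]
}}

```text
t: 27.28
tool_pos: [511.3, -279.1, 296.0]
ee_rot: [3.132, 0.114, 0.002]
contact_force: [0.7, 0.7, -1.5]
finger_gap: 11.1
grasp_force: 78.6
```

Request:
{"name": "carry_out", "arguments": {
  "fingers": [-1,-1,-1,-1,-1,-1,-1,-1],
  "travel": [
    [0,35,0],
    [0,70,0],
    [-1,105,0],
    [-1,135,0],
    [-2,160,0],
    [-2,172,0],
    [-2,176,0],
    [-2,176,0]
  ],
  "rot": [
    [0,0,0],
    [0,0,0],
    [0,0,0],
    [0,0,0],
    [0,0,0],
    [0,0,0],
    [0,0,0],
    [0,0,0]
  ]
}}

```text
t: 27.95
tool_pos: [509.0, -102.9, 294.0]
ee_rot: [3.133, 0.119, -0.004]
contact_force: [-0.0, -0.5, -0.3]
finger_gap: 11.2
grasp_force: 78.6
```

```bash
python3 - <<'E'
from h import *
S=st();T=S['tool_pos'];R=Ro.from_rotvec(S['ee_rot']).as_matrix();print(S['qpos'].round(2))
w=cam('wrist');np.savez('w14.npz',**w);im=w['color'].astype(int);c=cam('scene');np.savez('s3.npz',**c);t=cam('top');np.savez('t3.npz',**t)
print('mouth px',proj(w,T+R@np.array([8.1,0,37])).round(1))
h=cv2.cvtColor(w['color'],cv2.COLOR_RGB2HSV)
for nm,lo,hi in (('red',0,8),('yel',18,30)):
    k=((h[...,0]<=hi)&(h[...,0]>=lo)&(h[...,1]>150)&(h[...,2]>60)).astype(np.uint8);k[300:]=0
    nn,l,s,ce=cv2.connectedComponentsWithStats(k)
    for i in range(1,nn):
        if s[i,4]>100: print(nm,s[i],ce[i].round(1),plane(w,*ce[i],230).round(1))
V=im.max(2)
for r_ in range(195,262,2): print(r_,''.join(('r' if x.max()<100 else 'q' if x.max()<140 else 'R') if x[0]>1.8*x[1] else ('Y' if x[0]>1.6*x[2] else 's' if x.max()-x.min()<20 else '.') for x in im[r_,270:400]))
E
```

```text
27.95 [ 509.  -102.9  294. ] [ 3.133   0.1191 -0.0038] yaw 4.36 F [-0.  -0.5 -0.3] gap 11.2 M [-0.03  0.05  0.02]
[-0.07  0.37  0.29  1.79 -0.12  1.   -1.23]
mouth px [329.1 257.2]
red [ 268  222   40   38 1371] [287.6 240.4] [515.4 -78.2 230. ]
red [265 289  47  11 390] [286.3 293.9] [480.2 -78.9 230. ]
yel [348 210  30  39 859] [361.  228.5] [ 526.  -120.9  230. ]
195 sssssssssssssssssssssssssssssssssssssssssssssssssssssssssssssssssssssssssssssssssssssssssssssYYYYYYYYY.sssssssssssssssssssssssss..
197 ssssssssssssssssssssssssssssssssssssssssssssssssssssssssssssssssssssssssssssssssssssssssssss.YYY.sssssssssssssssssssssssssssss....
199 ssssssssssssssssssssssssssssssssssssssssssssssssssssssssssssssssssssssssssssssssssssssssssssssssssssssssssssssssssssssssssssss.Y..
201 ssssssssssssssss.......ss.................sssssssssssssssssssssssssssssssssssssssssssssssssssssssssssssssssssssssssssssssssss.....
203 ssssssssssssssss.....sss.....................................ssssssssssssssssssssssssssssssssssssssssssssssssssssssssssss.........
205 ssssssssssssssss....sss.............................
[... 3158 characters left out ...]
sssssssss................
253 RRRRRRRRRRRRRRRqqRRRRRqqqqRRRRRRRRRRRq.sssssssssssssssssssssssssssssssssssssssssssssssssssssssssssssssssssssss.YY....Y............
255 RRRRRRRRRRRRRRqqRRrrqRRRqqqqqqqqqqqqqq.sssssssssssssssssssssssssssssssssssssssssssssssssssssssssssssssssss.YYY....................
257 RRRRRRRRRRRRRRRRRRRRRRRRqqqqqq..sssssssssssssssssssssssssssssssssssssssssssssssssssssssssssssssssssss..YY..YY......Y..............
259 RRRRRRRRY.s....sssssssssssssssssssssssssssssssssssssssssssssssssssssssssssssssssssssssssssssssss..YYYY......Y....YY.............YY
261 ssssssssssssssssssssssssssssssssssssssssssssssssssssssssssssssssssssssssssssssssssssssssss..YYYY...........YY.....................
```

```bash
python3 - <<'E'
from h import *
w=dict(np.load('w14.npz'));im=w['color'].astype(int)
for r_ in range(209,250,2): print(r_,' '.join('%3d'%(x[0]) if x[0]>1.5*x[2] else '  .' for x in im[r_,346:382]))
for u,v in [(279.5,243),(294.5,237.5),(301.5,250.5),(286,254)]: print(plane(w,u,v,239).round(1))
# base corners px: blue mask extremes
h=cv2.cvtColor(w['color'],cv2.COLOR_RGB2HSV);k=((h[...,0]>100)&(h[...,0]<125)&(h[...,1]>150)).astype(np.uint8);k[300:]=0
nn,l,s,ce=cv2.connectedComponentsWithStats(k)
for i in range(1,nn):
    if s[i,4]>100:print('blue',s[i],ce[i].round(1))
E
```

```text
209   .   .   .   .   .   .   .   .   .   .   .   .   .   .   .   .   .   .   .   .   .   .   .   .   .   . 131   .   .   .   .   .   .   .   .   .
211   .   .   .   .   .   .   .   .   .   .   .   .   .   .   .   .   .   .   . 139 145 151 174 172 173 173 166   .   .   .   .   .   .   .   .   .
213   .   .   .   .   .   .   .   .   .   .   . 125 128 135 157 168 167 169 170 170 169 169 171 172 171 172 164   .   .   .   .   .   .   .   .   .
215   .   .   .   . 132 136 147 168 167 168 169 167 167 167 166 166 167 168 169 168 168 169 168 169 170 174 164   .   .   .   .   .   .   .   .   .
217   .   . 166 169 169 169 168 168 167 166 166 165 165 164 165 168 170 169 169 168 168 168 167 169 171 173 159   .   .   .   .   .   .   .   .   .
219   .   . 166 168 168 169 168 168 167 164 164 165 163 165 165 166 168 171 172 173 171 170 171 172 172 174 160   .   .   .   .   .   .   .   .   .
221   .   . 165 168 168 169 166 166 165 164 166 164 165 169 173 156 138 119  94  94  96  93  98 117 125 134 126   .   .   .   .   .   .   .   .   .
223   .   . 165 168 167 164 164 165 165 166 140 121 114  94 100 
[... 1515 characters left out ...]
   .   .   .   .   .   .   .   .   .   .   .   .
245   .   . 170 172 170 171 169 168 170 170 171 165   .   .   .   .   .   .   .   .   .   .   .   .   .   .   .   .   .   .   .   .   .   .   .   .
247   . 163 171 172 170 167 163   .   .   .   .   .   .   .   .   .   .   .   .   .   .   .   .   .   .   .   .   .   .   .   .   .   .   .   .   .
249   .   .   .   .   .   .   .   .   .   .   .   .   .   .   .   .   .   .   .   .   .   .   .   .   .   .   .   .   .   .   .   .   .   .   .   .
[516.6 -74.4 239. ]
[520.5 -82.8 239. ]
[513.  -87.1 239. ]
[510.2 -78.4 239. ]
blue [ 224  113  119   53 5091] [285.6 138.7]
blue [291 201  39   7 156] [306.7 203.9]
blue [238 202  17   8 101] [247.7 205.4]
```

```bash
cat >> h.py <<'E'
from scipy.optimize import least_squares
def wheelpt(xw,y0,th,rad,yaw=np.radians(4.0)):
    # stand origin projected: point on axis at along-x offset; y0 = stand center y at x=505
    ex=np.array([np.cos(yaw),np.sin(yaw),0]);ey=np.array([-np.sin(yaw),np.cos(yaw),0])
    o=np.array([505,y0,130.]);return o+ex*xw-ey*rad*np.sin(th)+np.array([0,0,rad*np.cos(th)])
E
python3 - <<'E'
from h import *
w=dict(np.load('w14.npz'))
f=lambda p:np.r_[proj(w,wheelpt(p[0],p[1],p[2],112))-[290.4,246.2],proj(w,wheelpt(p[0],p[1],p[2]+np.pi/6,112))-[373.5,231.5]]
o=least_squares(f,[5,-57,.22]);print(o.x.round(3),o.fun.round(2));
print('red head',wheelpt(*o.x,111).round(1))
# blue base top corners in world: near/far edges
h=cv2.cvtColor(w['color'],cv2.COLOR_RGB2HSV);k=((h[...,0]>100)&(h[...,0]<125)&(h[...,1]>150)).astype(np.uint8);k[200:]=0
for r_ in (116,120,130,140,150,160): 
    c=np.where(k[r_,200:360])[0]+200; print(r_,c.min(),c.max(),plane(w,c.min(),r_,12).round(1),plane(w,c.max(),r_,12).round(1))
for th in (0.,o.x[2]): print(proj(w,wheelpt(o.x[0],o.x[1],th,112)))
t=dict(np.load('t3.npz'))
E
```

```text
[  8.32  -54.603   0.241] [ 0.07 -0.19 -0.07  0.21]
red head [515.1 -80.5 237.8]
116 224 342 [576.7  14.1  12. ] [ 586.  -113.2   12. ]
120 224 341 [572.5  14.1  12. ] [ 581.8 -112.5   12. ]
130 225 341 [562.  13.  12.] [ 571.3 -113.4   12. ]
140 233 341 [551.9   4.3  12. ] [ 560.7 -114.3   12. ]
150 226 341 [540.5  12.   12. ] [ 549.9 -115.3   12. ]
160 227 341 [529.6  10.9  12. ] [ 539.  -116.2   12. ]
[242.60919143 247.72913433]
[290.46645785 246.00717078]
```

Request:
{"name": "carry_out", "arguments": {
  "fingers": [-1,-1,-1,-1,-1,-1,-1,-1],
  "travel": [
    [4,0,0],
    [7.5,0,-5],
    [7.5,0,-15],
    [7.5,0,-22],
    [7.5,0,-25],
    [7.2,4,-25],
    [6.9,8,-25],
    [6.6,12,-25]
  ],
  "rot": [
    [0,0,0],
    [0,0,0],
    [0,0,0],
    [0,0,0],
    [0,0,0],
    [0,0,0],
    [0,0,0],
    [0,0,0]
  ]
}}

```text
t: 28.77
tool_pos: [515.5, -91.4, 269.3]
ee_rot: [3.132, 0.117, -0.003]
contact_force: [0.4, -2.9, 1.3]
finger_gap: 11.3
grasp_force: 78.6
```

Request:
{"name": "carry_out", "arguments": {
  "fingers": [-1,-1,-1,-1,-1,-1,-1,-1],
  "travel": [
    [-0.3,4,0],
    [-0.6,8,0],
    [-0.9,12,0],
    [-1.2,16,0],
    [-1.4,19,0],
    [-1.6,22,0],
    [-1.6,22,0],
    [-1.6,22,0]
  ],
  "rot": [
    [0,0,0],
    [0,0,0],
    [0,0,0],
    [0,0,0],
    [0,0,0],
    [0,0,0],
    [0,0,0],
    [0,0,0]
  ]
}}

```text
t: 29.43
tool_pos: [514.0, -68.1, 269.0]
ee_rot: [3.134, 0.119, -0.004]
contact_force: [-0.4, -1.1, -1.5]
finger_gap: 10.9
grasp_force: 78.6
```

```bash
cat > look.py <<'E'
from h import *
import sys
def grid(w,b,step=2):
    im=w['color'].astype(int)
    for r_ in range(b[1],b[3],step): print(r_,b[0],' '.join('%3d'%x[0] if (x[0]>1.5*x[2]) else '  .' for x in im[r_,b[0]:b[2]]))
E
python3 - <<'E'
from look import *
S=st();T=S['tool_pos'];R=Ro.from_rotvec(S['ee_rot']).as_matrix()
w=cam('wrist');np.savez('w15.npz',**w)
print('mouth front corners',[proj(w,T+R@np.array([8.1,y,37])).round(1).tolist() for y in(-8.1,8.1)],'top pt',proj(w,wheelpt(8.3,-54.6,0,112)).round(1))
h=cv2.cvtColor(w['color'],cv2.COLOR_RGB2HSV)
k=((h[...,0]<=8)&(h[...,1]>150)&(h[...,2]>60)).astype(np.uint8);k[290:]=0
nn,l,s,ce=cv2.connectedComponentsWithStats(k);i=1+np.argmax(s[1:,4]);print(s[i],ce[i]);x,y,ww,hh=s[i][:4]
grid(w,(x,y,min(x+ww,x+44),y+hh+2),2)
E
```

```text
29.43 [514.  -68.1 269. ] [ 3.1344  0.1185 -0.0037] yaw 4.33 F [-0.4 -1.1 -1.5] gap 10.9 M [-0.13 -0.09 -0.03]
mouth front corners [[313.7, 257.2], [344.4, 257.3]] top pt [301.1 278.5]
[ 279  252   45   38 1234] [296.40518639 269.29578606]
252 279 136 128 129 130 130 129 131 130 130 130 132 131 131 132 133 132 132 133 131 131 132 131 129 129 128 127 126 126 127 127 128 127 128 131 115  97 100 102 104 105 105 105 104 105
254 279 169 159 162 161 162 161 163 163 160 162 162 162 162 162 161 161 162 162 163 162 163 162 160 159 156 159 157 156 156 156 156 156 158 162 145 122 125 125 126 125 123 126 126 125
256 279 165 158 161 161 160 158 158 158 159 159 158 159 161 161 161 160 161 162 162 161 160 161 160 160 160 159 158 156 157 156 155 156 161 141 119 128 129 131 129 128 126 128 128 127
258 279 170 155 158 158 159 159 159 158 159 158 157 159 158 158 158 158 157 158 159 159 162 161 160 158 159 159 159 157 159 161 161 163 166 149 109   .   .   .   .   .   .   .   .   .
260 279 173 156 159 159 158 160 158 159 158 159 159 159 158 160 159 158 159 158 157 159 160 160 162 160 161 166 166 167 167 
[... 2119 characters left out ...]
 124 123 123 124 122 124 119 106 108 117 124 122 123 123 123 123 123 122 125 124 125 123 115 107 108 103   .   .   .   .   .   .   .   .   .   .   .
286 279   . 133 122 125 125 126 123 123 124 123 122 123 124 128 115 103 112 120 122 123 125 125 123 112 105  97  98 104 112 126 126 128 118   .   .   .   .   .   .   .   .   .   .   .
288 279   .   . 119 122 121 122 123 123 121 123 122 123 124 122 123 147 141  99  86  84  92 103 117 127 124 123 122 121 123 122 121 125 102  38   .   .   .   .   .   .   .   .   .   .
290 279   .   .   .   .   .   .   .   .   .   .   .   .   .   .   .   .   .   .   .   .   .   .   .   .   .   .   .   .   .   .   .   .   .   .   .   .   .   .   .   .   .   .   .   .
```

```bash
python3 - <<'E'
from h import *
w=dict(np.load('w15.npz'))
def ang(a,b,z=242):
    A,B=plane(w,*a,z),plane(w,*b,z);d=B-A;return (np.degrees(np.arctan2(d[1],d[0]))%90).round(1),np.linalg.norm(d).round(1)
print('top',ang((292.5,274),(303,270)),'right',ang((306.5,273),(309.5,280)),'left',ang((291,279),(294.5,286)),'bot',ang((298.5,288),(305,286)))
print('far base edge',ang((291,265.5),(305,261.2),240))
for p in [(300.9,278.4),(291,276),(295.5,288)]: print(plane(w,*p,242).round(1))
E
```

```text
top (np.float64(26.6), np.float64(5.8)) right (np.float64(24.9), np.float64(4.1)) left (np.float64(27.4), np.float64(4.3)) bot (np.float64(22.9), np.float64(3.5))
far base edge (np.float64(22.4), np.float64(7.5))
[513.3 -53.9 242. ]
[514.3 -48.8 242. ]
[507.8 -51.4 242. ]
```

Request:
{"name": "carry_out", "arguments": {
  "fingers": [-1,-1,-1,-1,-1,-1,-1,-1],
  "travel": [
    [0,-2,6],
    [0,-2,15],
    [0,-2,21],
    [0,3,21],
    [-0.4,9,21],
    [-0.7,14,21],
    [-0.7,14,21],
    [-0.7,14,21]
  ],
  "rot": [
    [0,0,0],
    [0,0,0],
    [0,0,0.1],
    [0,0,0.2],
    [0,0,0.3],
    [0,0,0.37],
    [0,0,0.37],
    [0,0,0.37]
  ]
}}

```text
t: 30.15
tool_pos: [513.5, -55.0, 290.7]
ee_rot: [3.059, 0.689, -0.001]
contact_force: [0.3, -0.8, -1.4]
finger_gap: 11.0
grasp_force: 78.6
```

```bash
python3 - <<'E'
from look import *
S=st();T=S['tool_pos'];R=Ro.from_rotvec(S['ee_rot']).as_matrix();print(S['qpos'].round(2))
w=cam('wrist');np.savez('w16.npz',**w)
print('mouth front corners',[proj(w,T+R@np.array([8.1,y,37])).round(1).tolist() for y in(-8.1,8.1)],'nip pred',proj(w,(513.3,-53.9,242)).round(1), 'key axis at z242',proj(w,[T[0],T[1],242]).round(1))
im=w['color'].astype(int)
for r_ in range(240,296,2): print(r_,''.join(('r' if x[0]<100 else 'q' if x[0]<115 else 'Q' if x[0]<140 else 'R') if x[0]>1.8*x[1] else '#' if x.max()<50 else ('s' if x.max()-x.min()<28 else '.') for x in im[r_,285:375]))
E
```

```text
30.15 [513.5 -55.  290.7] [ 3.0588e+00  6.8890e-01 -5.0000e-04] yaw 25.38 F [ 0.3 -0.8 -1.4] gap 11.0 M [-0.03 -0.02 -0.01]
[-0.09  0.36  0.19  1.8  -0.07  0.98 -1.  ]
mouth front corners [[313.1, 257.5], [343.8, 257.5]] nip pred [326.  262.8] key axis at z242 [327.9 263.3]
240 sssssssssssssssssssssssssRRRRRQQQQRRRRRRRRRRRRRQssssssssssssssssssssssssssssssssssssssssss
242 ssssssssssssssssssssssss.QQQQQQQQQQRRRRRRRRRRRRRRRRRRRssssssssssssssssssssssssssssssssssss
244 ssssssssssssssssssssssssqQQQQQQQQQQRRRRRRRRRRRRRRRRRRRRRRRqsssssssssssssssssssssssssssssss
246 sssssssssssssssssssssssQQQQQQQQQQQQQQRRRRRRRRRRRRRRRRRRRRRRRRRRQ.sssssssssssssssssssssssss
248 ssssssssssssssssssssssqQQQQQQQQQQQQQRRRRQQQQRRRRRRRRRRRRRRRRRRRRR.ssssssssssssssssssssssss
250 sssssssssssssssssssss.QQQQQQQQQQrrrrrrrrrrrrrrrrrRRRRRRRRRRRRRRRR.ssssssssssssssssssssssss
252 ssssssssssssssssssss.QQQQQQQQQQqrrrrrrrrrrrrrrrrrqQQRRRRRRRRRRRR.sssssssssssssssssssssssss
254 ssssssssssssssssssssQQQQQQQQQQQqrrrrrrrrrrrrrrrrrrQRRRRRRRRRRRR.ssssssssssssssssssssssssss
256 ssssssssssssssssss.QQQQQQQQQQQQQQqrrrrrrrrrqqqqQqqRRRRRRRRRRR
[... 1134 characters left out ...]
###ssssssssssssssssssssssssssssssss
282 ..........sssssssssssssssssss#############################ssssssssssssssssssssssssssssssss
284 ...............sssssssssssss###############################sssssssssssssssssssssssssssssss
286 .....................sssssss###############################sssssssssssssssssssssssssssssss
288 ..........................ss################################ssssssssssssssssssssssssssssss
290 rrrrr......................#################################ssssssssssssssssssssssssssssss
292 QQqqrrrrrr.................#################################ssssssssssssssssssssssssssssss
294 RRRRRQQQqqrrrssssssssssss####################################sssssssssssssssssssssssssssss
```

Request:
{"name": "carry_out", "arguments": {
  "fingers": [-1,-1,-1,-1,-1,-1,-1,-1],
  "travel": [
    [-0.1,1.1,0],
    [-0.1,1.1,-4],
    [-0.1,1.1,-8],
    [-0.1,1.1,-11],
    [-0.1,1.1,-12],
    [-0.1,1.1,-13],
    [-0.1,1.1,-14],
    [-0.1,1.1,-14]
  ],
  "rot": [
    [0,0,0],
    [0,0,0],
    [0,0,0],
    [0,0,0],
    [0,0,0],
    [0,0,0],
    [0,0,0],
    [0,0,0]
  ]
}}

```text
t: 30.87
tool_pos: [512.9, -54.1, 276.0]
ee_rot: [3.058, 0.691, -0.003]
contact_force: [-0.9, -0.2, -1.3]
finger_gap: 11.2
grasp_force: 78.6
```

Request:
{"name": "carry_out", "arguments": {
  "fingers": [-1,-1,-1,-1,-1,-1,-1,-1],
  "travel": [
    [0,0,-1],
    [0,0,-2],
    [0,0,-3],
    [0,0,-4],
    [0,0,-4],
    [0,0,-4],
    [0,0,-4],
    [0,0,-4]
  ],
  "rot": [
    [0,0,0],
    [0,0,0],
    [0,0,0],
    [0,0,0],
    [0,0,0],
    [0,0,0],
    [0,0,0],
    [0,0,0]
  ]
}}

```text
t: 31.53
tool_pos: [512.9, -54.0, 271.9]
ee_rot: [3.058, 0.692, -0.003]
contact_force: [-2.7, -0.5, -1.7]
finger_gap: 10.8
grasp_force: 78.6
```

Request:
{"name": "carry_out", "arguments": {
  "fingers": [-1,-1,-1,-1,-1,-1,-1,-1],
  "travel": [
    [0,0,-1.5],
    [0,0,-2.5],
    [0,0,-2.5],
    [0,0,-2.5],
    [0,0,-2.5],
    [0,0,-2.5],
    [0,0,-2.5],
    [0,0,-2.5]
  ],
  "rot": [
    [0,0,0],
    [0,0,-0.12],
    [0,0,-0.24],
    [0,0,-0.36],
    [0,0,-0.48],
    [0,0,-0.6],
    [0,0,-0.72],
    [0,0,-0.84]
  ]
}}

```text
t: 32.2
tool_pos: [512.6, -53.9, 269.4]
ee_rot: [3.073, -0.624, -0.008]
contact_force: [-2.5, -1.4, -1.1]
finger_gap: 11.5
grasp_force: 78.6
```

```bash
python3 -c "
from h import *
S=st();print(S['qpos'].round(2))"
```

```text
32.2 [512.6 -53.9 269.4] [ 3.0732 -0.6238 -0.0075] yaw -22.95 F [-2.5 -1.4 -1.1] gap 11.5 M [-0.3   0.91  0.1 ]
[-0.24  0.41  0.4   1.83 -0.19  0.95 -1.72]
```

Request:
{"name": "carry_out", "arguments": {
  "fingers": [-1,-1,-1,-1,-1,-1,-1,-1],
  "travel": [
    [0,0,0],
    [0,0,0],
    [0,0,0],
    [0,0,0],
    [0,0,0],
    [0,0,0],
    [0,0,0],
    [0,0,0]
  ],
  "rot": [
    [0,0,-0.12],
    [0,0,-0.24],
    [0,0,-0.36],
    [0,0,-0.48],
    [0,0,-0.6],
    [0,0,-0.72],
    [0,0,-0.8],
    [0,0,-0.85]
  ]
}}

```text
t: 32.87
tool_pos: [512.7, -54.0, 269.4]
ee_rot: [2.546, -1.833, -0.01]
contact_force: [-2.3, -1.8, 0.1]
finger_gap: 11.2
grasp_force: 78.7
```

Request:
{"name": "carry_out", "arguments": {
  "fingers": [-1,-1,-1,-1,-1,-1,-1,-1],
  "travel": [
    [0,0,0],
    [0,0,0],
    [0,0,0],
    [0,0,3],
    [0,0,8],
    [0,0,14],
    [0,0,20],
    [0,0,22]
  ],
  "rot": [
    [0,0,0],
    [0,0,0.06],
    [0,0,0.122],
    [0,0,0.122],
    [0,0,0.122],
    [0,0,0.122],
    [0,0,0.122],
    [0,0,0.122]
  ]
}}

```text
t: 33.53
tool_pos: [514.8, -53.9, 293.4]
ee_rot: [2.658, -1.672, -0.003]
contact_force: [-1.5, -0.7, -1.7]
finger_gap: 11.2
grasp_force: 78.6
```

```bash
python3 - <<'E'
from look import *
S=st();T=S['tool_pos'];R=Ro.from_rotvec(S['ee_rot']).as_matrix();print(S['qpos'].round(2))
w=cam('wrist');np.savez('w17.npz',**w)
print('key axis at z242',proj(w,[T[0],T[1],242]).round(1),'nip',proj(w,(513.3,-53.9,242)).round(1))
im=w['color'].astype(int)
for r_ in range(226,272,2): print(r_,''.join(('r' if x[0]<100 else 'q' if x[0]<115 else 'Q' if x[0]<140 else 'R') if x[0]>1.8*x[1] else '#' if x.max()<50 else ('s' if x.max()-x.min()<28 else '.') for x in im[r_,285:375]))
E
```

```text
33.53 [514.8 -53.9 293.4] [ 2.6577 -1.6722 -0.0027] yaw -64.35 F [-1.5 -0.7 -1.7] gap 11.2 M [ 0.04 -0.02  0.03]
[-0.37  0.41  0.61  1.8  -0.27  1.02 -2.35]
key axis at z242 [329.6 259.5] nip [332.  260.6]
226 ............ssssssssssssssssssssssssssssssssssssssssssssssssssssssssssssssssssssssssssssss
228 .....s......ssssssssssssssssssssssssssssssssssssssssssssssssssssssssssssssssssssssssssssss
230 ..........s.ssssssssssssssssssssssssssssssssssssssssssssssssssssssssssssssssssssssssssssss
232 ...........ssssssssssssssssssssssssss.RRRRQsssssssssssssssssssssssssssssssssssssssssssssss
234 ..........sssssssssssssssssssssssssssRRRRRRRRRRR.sssssssssssssssssssssssssssssssssssss#sss
236 .........sssssssssssssssssssssssssssRRRRRRRRRRRRRRRRRQssssssssssssssssssssssssssssssss#sss
238 .........ssssssssssssssssssssssssssRRRRRRRRRRRRRRRRRRRRRRRrsssssssssssssssssssssssssssssss
240 ........ssssssssssssssssssssssssssRRRRRRRRRRRRRRRRRRRRRRRQQQQQQQ.sssssssssssssssssssssssss
242 .......ssssssssssssssssssssssssss.RRRRRRRRRRRRRRRRRRRRRQQQQQQQQQQQQQQrssssssssssssssssssss
244 .......sssssssssssssssssssssssss.RR
[... 590 characters left out ...]
qQQQQQQQQQQQssssssssssssssssss.s...
258 ..ssssssssssssssssssssssss.QQsssssssssssssssssssssssssssssqQQQQQQQssssssssssssssssss......
260 .sssssssssssssssssssssssssqQsssssssssssssssssssssssssssssssqQQQQQsssssssssssssssssss......
262 .ssssssssssssssssssssssss.QqsssssssssssssssssssssssssssssssqQQQQ.ssssssssssssssssss.......
264 ssssssssssssssssssssssss.QQqsssssssssssssssssssssssssssssss.QQQ.sssssssssssssssss.........
266 ssssssssssssssssssssssssRQQrssssssssssssssssssssssssssssssssQQ.sssssssssssssssss..........
268 ssssssssssssssssssssssssssssssssssssssssssssssssssssssssssssqQssssssssssssssssss..........
270 ssssssssssssssssssssssssssssssssssssssssssssssssssssssssssssq.sssssssssssssssss...........
```

```bash
cat > edge.py <<'E'
from h import *
def ed(fn,cols,r0,r1,z=241,zb=230,thr=95,ch=0):
    w=dict(np.load(fn));im=cv2.GaussianBlur(w['color'],(0,0),0.6)[...,ch].astype(float);up=[];lo=[]
    for c in cols:
        v=im[r0:r1,c];k=np.argmin(v);
        a=next((j for j in range(k,0,-1) if v[j-1]>thr),None);b=next((j for j in range(k,len(v)-1) if v[j+1]>thr),None)
        if a is not None: up.append((c,r0+a-(thr-v[a])/(v[a-1]-v[a])))
        if b is not None: lo.append((c,r0+b+(thr-v[b])/(v[b+1]-v[b])))
    for nm,p,zz in(('base',up,zb),('head',lo,z)):
        if len(p)<5: print(nm,'few',p);continue
        p=np.array(p);f=np.polyfit(p[:,0],p[:,1],1);res=p[:,1]-np.polyval(f,p[:,0]);g=np.abs(res)<.8;f=np.polyfit(p[g,0],p[g,1],1)
        A,B=[plane(w,c,np.polyval(f,c),zz) for c in(cols[0],cols[-1])];d=B-A
        print(fn,nm,'slope',f.round(3),'yaw mod90',(np.degrees(np.arctan2(d[1],d[0]))%90).round(1),'n',g.sum(),'rms',res[g].std().round(2))
E
python3 - <<'E'
from edge import *
ed('w16.npz',range(319,332),246,258)
ed('w17.npz',range(327,340),243,258)
for fn,b in(('w16.npz',(314,246,338,258)),('w17.npz',(320,244,344,259))):
    im=dict(np.load(fn))['color'][...,0]
    for r_ in range(b[1],b[3]): print(r_,b[0],' '.join('%3d'%x for x in im[r_,b[0]:b[2]]))
E
```

```text
w16.npz base slope [2.70000e-02 2.40069e+02] yaw mod90 23.7 n 13 rms 0.11
w16.npz head slope [1.10000e-02 2.51014e+02] yaw mod90 24.6 n 13 rms 0.01
w17.npz base slope [-8.80000e-02  2.76558e+02] yaw mod90 31.0 n 13 rms 0.11
w17.npz head slope [-1.03000e-01  2.87443e+02] yaw mod90 31.9 n 13 rms 0.06
246 314 126 126 127 126 126 126 123 120 144 164 165 170 169 169 166 164 163 167 164 163 163 162 163 160
247 314 126 126 126 127 128 129 126 150 170 168 167 146 121 149 172 170 166 166 164 163 162 163 161 160
248 314 126 125 127 130 134 133 134 160 181 177 156 130 130 131 132 158 180 178 171 167 163 163 162 161
249 314 126 126 129 114  74  57  60  57  60  79  87  77  79  79  77  75  75  80 120 161 169 165 163 162
250 314 127 129 119  85  60  63  63  62  63  63  64  63  64  65  64  63  62  58  60  90 147 170 165 164
251 314 126 128 121  86  61  68  69  68  67  67  68  67  65  68  69  69  67  68  62  63 101 123 145 165
252 314 128 129 110  74  66  68  69  70  70  69  69  69  70  68  69  69  71  69  66  68 107 128 119 142
253 314 128 133 115  73  66  67  70  68  68  69  68  68  68  68  69  67 
[... 1307 characters left out ...]
  65  69  70  70  69  68  66  66  63  60  59  61  62  66  63  64 106 132 131
253 320 168 170 177 142  73  60  64  68  69  73  79  85  93 103 111 120 125 128 132 130 101 109 133 128
254 320 166 170 153  94  80 111 118 122 126 127 127 129 119 108 100  91  89  95  96 113 112 115 132 130
255 320 169 173 154 115 111 105  88  90  87  84  85 100 104 110 115 119 123 122 125 107  92 119 132 132
256 320 175 154 130 109 101 118 122 125 123 125 126 126 129 130 130 130 133 134 130 111 103 127 138 133
257 320 147 146 123  97  87 114 121 125 130 131 131 128 128 125 126 128 126 126 126 105  81  77  90 119
258 320  74  79  81  81  77  73  72  73  76  77  79  79  76  73  71  70  67  70  72  70  64  62  77 102
```

The red nipple measures about 83° of turn, with flats going from 24.3° to −58.5°. I'll re-seat the key and add about 7°.

Request:
{"name": "carry_out", "arguments": {
  "fingers": [-1,-1,-1,-1,-1,-1,-1,-1],
  "travel": [
    [-1.3,-0.6,-3],
    [-1.3,-0.6,-8],
    [-1.3,-0.6,-12],
    [-1.3,-0.6,-15],
    [-1.3,-0.6,-18],
    [-1.3,-0.6,-21],
    [-1.3,-0.6,-24],
    [-1.3,-0.6,-24]
  ],
  "rot": [
    [0,0,0.08],
    [0,0,0.08],
    [0,0,0.08],
    [0,0,0.08],
    [0,0,0.08],
    [0,0,0.08],
    [0,0,0.08],
    [0,0,0.08]
  ]
}}

```text
t: 34.25
tool_pos: [512.3, -54.6, 268.8]
ee_rot: [2.721, -1.565, -0.007]
contact_force: [-2.9, 0.8, 8.7]
finger_gap: 11.1
grasp_force: 80.2
```

```bash
python3 -c "
from h import *
S=st();print(S['qpos'].round(2))"
```

```text
34.25 [512.3 -54.6 268.8] [ 2.721  -1.5646 -0.0071] yaw -59.8 F [-2.9  0.8  8.7] gap 11.1 M [ 0.2   0.63 -0.  ]
[-0.35  0.43  0.58  1.84 -0.28  0.96 -2.26]
```

Request:
{"name": "carry_out", "arguments": {
  "fingers": [-1,-1,-1,-1,-1,-1,-1,-1],
  "travel": [
    [0,0,0.8],
    [0,0,0.8],
    [0,0,0.8],
    [0,0,0.8],
    [0,0,0.8],
    [0,0,0.8],
    [0,0,0.8],
    [0,0,0.8]
  ],
  "rot": [
    [0,0,-0.1],
    [0,0,-0.2],
    [0,0,-0.27],
    [0,0,-0.33],
    [0,0,-0.33],
    [0,0,-0.33],
    [0,0,-0.22],
    [0,0,-0.12]
  ]
}}

```text
t: 34.92
tool_pos: [512.5, -54.4, 268.9]
ee_rot: [2.628, -1.716, -0.006]
contact_force: [-0.4, 0.2, 3.8]
finger_gap: 11.1
grasp_force: 79.5
```

Request:
{"name": "carry_out", "arguments": {
  "fingers": [-1,-1,-1,-1,-1,-1,-1,-1],
  "travel": [
    [0,0,0],
    [0,0,5],
    [0,0,11],
    [0,0,17],
    [0,0,23],
    [0,0,23],
    [0,0,23],
    [0,0,23]
  ],
  "rot": [
    [0,0,0],
    [0,0,0],
    [0,0,0],
    [0,0,0],
    [0,0,0],
    [0,0,0],
    [0,0,0],
    [0,0,0]
  ]
}}

```text
t: 35.58
tool_pos: [511.8, -54.4, 291.3]
ee_rot: [2.622, -1.724, -0.009]
contact_force: [-0.3, 0.3, -0.8]
finger_gap: 10.9
grasp_force: 78.5
```

```bash
python3 - <<'E'
from edge import *
S=st();T=S['tool_pos']
w=cam('wrist');np.savez('w18.npz',**w);print(proj(w,[T[0],T[1],242]).round(1))
im=w['color'][...,0]
for r_ in range(242,259): print(r_,316,' '.join('%3d'%x for x in im[r_,316:346]))
ed('w18.npz',range(326,339),243,258)
E
```

```text
35.58 [511.8 -54.4 291.3] [ 2.622  -1.7238 -0.0086] yaw -66.65 F [-0.3  0.3 -0.8] gap 10.9 M [-0.01 -0.03 -0.01]
[329.3 260.6]
242 316 164 164 165 165 165 163 163 163 162 164 164 164 165 166 166 165 166 167 166 167 167 168 168 167 172 153 124 127 128 128
243 316 164 163 164 165 164 163 162 164 164 167 165 164 165 165 166 165 166 167 168 166 166 168 167 167 149 124 125 126 126 128
244 316 163 164 165 166 165 164 163 164 165 169 168 170 166 167 166 167 167 167 167 167 167 169 167 171 151 126 126 127 130 129
245 316 165 164 164 165 166 165 165 166 171 148 122 152 174 171 168 170 169 170 170 172 172 173 173 148 124 124 126 126 128 129
246 316 165 166 166 171 175 177 176 178 157 130 132 133 131 159 181 181 180 180 181 156 126 124 156 155 127 128 128 128 128 127
247 316 164 166 171 148  88  74  91  93  86  78  80  79  80  78  78  78  83  90  85 111 133 130 127 129 128 129 130 130 129 126
248 316 167 168 155 102  58  65  67  64  62  65  65  66  66  65  65  66  69  68  61  77 116 133 130 130 128 130 127 129 126 127
249 316 166 169 161 110  65  72  70  68  70  70  70  68  70  68  70  73  73  
[... 1065 characters left out ...]
8 130 129
258 316  63  70  80  82  77  73  71  73  73  74  79  77  79  78  80  76  70  71  72  69  67  71  70  69  64  61  74 116 131 141
w18.npz base slope [ 0.766 -5.342] yaw mod90 74.2 n 3 rms 0.36edge.py:8: RuntimeWarning: divide by zero encountered in scalar divide
  if b is not None: lo.append((c,r0+b+(thr-v[b])/(v[b+1]-v[b])))
Traceback (most recent call last):
  File "edge.py", line 11, in ed
    p=np.array(p);f=np.polyfit(p[:,0],p[:,1],1);res=p[:,1]-np.polyval(f,p[:,0]);g=np.abs(res)<.8;f=np.polyfit(p[g,0],p[g,1],1)
                                                                                                   ~~~~~~~~~~^^^^^^^^^^^^^^^^^
TypeError: expected non-empty vector for x
```

Red measures 91.4° of turn. Next is the yellow nipple: turn the tool back to give yaw range, go down to the right of yellow, and push it up to the top.

Request:
{"name": "carry_out", "arguments": {
  "fingers": [-1,-1,-1,-1,-1,-1,-1,-1],
  "travel": [
    [0,-4,2],
    [1,-14,2],
    [2,-28,2],
    [3,-42,2],
    [4,-56,2],
    [5,-68,2],
    [6,-75,2],
    [6.5,-77.6,2]
  ],
  "rot": [
    [0,0,0.12],
    [0,0,0.24],
    [0,0,0.36],
    [0,0,0.48],
    [0,0,0.6],
    [0,0,0.72],
    [0,0,0.84],
    [0,0,0.96]
  ]
}}

```text
t: 36.3
tool_pos: [518.1, -133.9, 293.1]
ee_rot: [3.119, -0.312, -0.006]
contact_force: [0.9, -0.0, -1.4]
finger_gap: 11.0
grasp_force: 78.6
```

Request:
{"name": "carry_out", "arguments": {
  "fingers": [-1,-1,-1,-1,-1,-1,-1,-1],
  "travel": [
    [0,0,0],
    [0,0,0],
    [0,0,0],
    [0,0,0],
    [0,0,0],
    [0,0,0],
    [0,0,0],
    [0,0,0]
  ],
  "rot": [
    [0,0,0.12],
    [0,0,0.24],
    [0,0,0.36],
    [0,0,0.48],
    [0,0,0.6],
    [0,0,0.72],
    [0,0,0.84],
    [0,0,0.96]
  ]
}}

```text
t: 36.97
tool_pos: [518.1, -132.1, 293.0]
ee_rot: [2.911, 1.167, -0.001]
contact_force: [-0.1, -0.0, -1.6]
finger_gap: 11.3
grasp_force: 78.6
```

Request:
{"name": "carry_out", "arguments": {
  "fingers": [-1,-1,-1,-1,-1,-1,-1,-1],
  "travel": [
    [0,0,0],
    [0,0,0],
    [0,0,0],
    [0,0,0],
    [0,0,0],
    [0,0,0],
    [0,0,0],
    [0,0,0]
  ],
  "rot": [
    [0,0,0.12],
    [0,0,0.24],
    [0,0,0.36],
    [0,0,0.48],
    [0,0,0.6],
    [0,0,0.72],
    [0,0,0.82],
    [0,0,0.884]
  ]
}}

```text
t: 37.63
tool_pos: [518.1, -132.2, 293.0]
ee_rot: [2.134, 2.299, 0.003]
contact_force: [0.3, -0.5, -1.1]
finger_gap: 10.9
grasp_force: 78.6
```

```bash
python3 - <<'E'
from look import *
S=st();T=S['tool_pos'];print(S['qpos'].round(2))
w=cam('wrist');np.savez('w19.npz',**w)
y=[proj(w,wheelpt(7.8,-54.6,np.radians(a),112)).round(1).tolist() for a in(0,30)];print('pred red,yel',y,'key',proj(w,[T[0],T[1],256]).round(1))
h=cv2.cvtColor(w['color'],cv2.COLOR_RGB2HSV)
for nm,lo,hi in (('red',0,8),('yel',18,30)):
    k=((h[...,0]<=hi)&(h[...,0]>=lo)&(h[...,1]>150)&(h[...,2]>60)).astype(np.uint8);k[300:]=0
    nn,l,s,ce=cv2.connectedComponentsWithStats(k)
    for i in range(1,nn):
        if s[i,4]>150: print(nm,s[i],ce[i].round(1))
E
```

```text
37.63 [ 518.1 -132.2  293. ] [2.1341 2.299  0.0035] yaw 94.26 F [ 0.3 -0.5 -1.1] gap 10.9 M [-0.06 -0.    0.04]
[ 0.25  0.38 -0.08  1.75  0.04  1.01  0.23]
pred red,yel [[326.8, 116.7], [326.4, 216.1]] key [326.  270.9]
red [ 177   84   24   82 1166] [189.9 123.4]
red [ 145   87   30   81 1198] [158.1 126.5]
red [ 306   92   42   47 1913] [326.6 114.8]
yel [ 309  187   37   34 1127] [326.7 202.1]
```

Request:
{"name": "carry_out", "arguments": {
  "fingers": [-1,-1,-1,-1,-1,-1,-1,-1],
  "travel": [
    [0,0,-15],
    [0,0,-30],
    [0,0,-40],
    [-0.5,7,-40],
    [-0.9,13,-37],
    [-1.3,19,-34],
    [-1.8,25.7,-31],
    [-2.2,31,-28.5]
  ],
  "rot": [
    [0,0,0],
    [0,0,0],
    [0,0,0],
    [0,0,0],
    [0,0,0],
    [0,0,0],
    [0,0,0],
    [0,0,0]
  ]
}}

```text
t: 38.35
tool_pos: [516.5, -100.4, 266.0]
ee_rot: [2.137, 2.293, 0.005]
contact_force: [0.5, -1.3, -1.7]
finger_gap: 11.2
grasp_force: 78.5
```

Request:
{"name": "carry_out", "arguments": {
  "fingers": [-1,-1,-1,-1,-1,-1,-1,-1],
  "travel": [
    [-0.4,5.5,2],
    [-0.8,11,3],
    [-1.2,16.5,4],
    [-1.6,22,4.5],
    [-1.9,27,5],
    [-2.1,31,5],
    [-2.2,33.2,5],
    [-2.2,33.2,5]
  ],
  "rot": [
    [0,0,0],
    [0,0,0],
    [0,0,0],
    [0,0,0],
    [0,0,0],
    [0,0,0],
    [0,0,0],
    [0,0,0]
  ]
}}

```text
t: 39.02
tool_pos: [514.2, -66.8, 269.9]
ee_rot: [2.137, 2.295, 0.005]
contact_force: [-0.2, -0.8, -0.3]
finger_gap: 11.0
grasp_force: 78.7
```

```bash
python3 - <<'E'
from edge import *
S=st();T=S['tool_pos'];print(S['qpos'].round(2))
w=cam('wrist');np.savez('w20.npz',**w)
print('top pred',proj(w,wheelpt(7.8,-54.6,0,112)).round(1),'head corners at 11:',[proj(w,wheelpt(7.8,-54.6,0,111)+[a,b,0]).round(0).tolist() for a,b in((5,5),(-5,5))],'mouth front',proj(w,[T[0],T[1]+8.1,T[2]-37]).round(1))
im=w['color'].astype(int)
h=cv2.cvtColor(w['color'],cv2.COLOR_RGB2HSV)
k=((h[...,0]<=30)&(h[...,0]>=15)&(h[...,1]>150)&(h[...,2]>60)).astype(np.uint8);k[320:]=0;k[:180]=0
nn,l,s,ce=cv2.connectedComponentsWithStats(k);i=1+np.argmax(s[1:,4]);print(s[i],ce[i])
x,y,ww,hh=s[i][:4]
for r_ in range(y,min(y+hh,y+48)): print(r_,x,' '.join('%3d'%v[0] if v[0]>1.4*v[2] else '  .' for v in im[r_,x:min(x+ww,x+44)]))
E
```

```text
39.02 [514.2 -66.8 269.9] [2.1374 2.2951 0.0054] yaw 94.07 F [-0.2 -0.8 -0.3] gap 11.0 M [-0.19 -0.07 -0.04]
[ 0.14  0.38 -0.09  1.82  0.04  0.93  0.1 ]
top pred [324.9 254.4] head corners at 11: [[336.0, 245.0], [316.0, 244.0]] mouth front [327.  256.7]
[ 304  223   42   44 1582] [324.31795196 241.74209861]
223 304 148 142 142 142 144 142 143 141 139 141 140 141 140 140 138 137 136 136 152 166 163 164 162 159 159 149 135 136 134 134 136 136 135 135 136 135 134 156 177 175 175 175
224 304 167 172 171 170 171 170 169 171 170 171 171 169 169 169 170 168 167 166 164 163 162 158 191 217 213 212 213 214 214 214 214 216 215 216 216 215 215 215 213 212 214 212
225 304 167 169 168 168 168 170 168 169 169 169 169 167 168 167 167 166 167 166 164 163 163 159 189 214 210 209 209 209 210 209 210 211 212 212 212 213 212 211 211 211 211 212
226 304 165 169 169 167 167 168 169 168 167 168 168 167 166 167 166 163 166 166 164 164 162 156 187 212 209 207 209 209 208 208 209 210 210 210 210 210 209 210 209 209 210 210
227 304 166 169 169 168 168 171 168 170 169 168 168 169 169 168 168 166 166 166 164 16
[... 6253 characters left out ...]
 304   . 166 167 166 165 164 165 174 129   .   .   .   .   .   .   .   .   .   .   .   .   .   .   .   .   .   .   .   .   .   .   .   .   .   .   .   .   .   .   . 133 170
264 304   . 163 167 165 164 166 169 155 100   .   .   .   .   .   .   .   .   .   .   .   .   .   .   .   .   .   .   .   .   .   .   .   .   .   .   .   .   .   .   . 135 174
265 304   . 163 168 167 165 165 170 157 101   .   .   .   .   .   .   .   .   .   .   .   .   .   .   .   .   .   .   .   .   .   .   .   .   .   .   .   .   .   .   . 104 153
266 304   . 162 164 163 162 164 166 152 100   .   .   .   .   .   .   .   .   .   .   .   .   .   .   .   .   .   .   .   .   .   .   .   .   .   .   .   .   .   .   .   . 146
```

Request:
{"name": "carry_out", "arguments": {
  "fingers": [-1,-1,-1,-1,-1,-1,-1,-1],
  "travel": [
    [0,-2,6],
    [0,-2,15],
    [0,-2,21],
    [0,3,21],
    [-0.7,9,21],
    [-1.4,14,21],
    [-1.4,14,21],
    [-1.4,14,21]
  ],
  "rot": [
    [0,0,0],
    [0,0,0],
    [0,0,0.05],
    [0,0,0.097],
    [0,0,0.097],
    [0,0,0.097],
    [0,0,0.097],
    [0,0,0.097]
  ]
}}

```text
t: 39.73
tool_pos: [512.5, -53.4, 291.0]
ee_rot: [2.025, 2.395, 0.005]
contact_force: [-0.6, -0.1, -1.2]
finger_gap: 11.0
grasp_force: 78.6
```

Request:
{"name": "carry_out", "arguments": {
  "fingers": [-1,-1,-1,-1,-1,-1,-1,-1],
  "travel": [
    [0,0,-3],
    [0,0,-6],
    [0,0,-9],
    [0,0,-11],
    [0,0,-13],
    [0,0,-14],
    [0,0,-15],
    [0,0,-15]
  ],
  "rot": [
    [0,0,0],
    [0,0,0],
    [0,0,0],
    [0,0,0],
    [0,0,0],
    [0,0,0],
    [0,0,0],
    [0,0,0]
  ]
}}

```text
t: 40.4
tool_pos: [512.5, -54.0, 275.8]
ee_rot: [2.025, 2.395, 0.004]
contact_force: [0.7, -0.8, -2.2]
finger_gap: 11.1
grasp_force: 78.6
```

Request:
{"name": "carry_out", "arguments": {
  "fingers": [-1,-1,-1,-1,-1,-1,-1,-1],
  "travel": [
    [0,0,-1],
    [0,0,-2],
    [0,0,-3],
    [0,0,-3],
    [0,0,-3],
    [0,0,-3],
    [0,0,-3],
    [0,0,-3]
  ],
  "rot": [
    [0,0,0],
    [0,0,0],
    [0,0,0],
    [0,0,0],
    [0,0,0],
    [0,0,0],
    [0,0,0],
    [0,0,0]
  ]
}}

```text
t: 41.07
tool_pos: [512.5, -53.9, 272.9]
ee_rot: [2.025, 2.395, 0.004]
contact_force: [-1.0, -1.2, -1.3]
finger_gap: 11.2
grasp_force: 78.6
```

```bash
python3 -c "
from h import *
S=st();print(S['qpos'].round(2))"
```

```text
41.07 [512.5 -53.9 272.9] [2.0248 2.3951 0.0042] yaw 99.58 F [-1.  -1.2 -1.3] gap 11.2 M [-0.03  0.27  0.01]
[ 0.13  0.38 -0.12  1.83  0.05  0.94  0.16]
```

Request:
{"name": "carry_out", "arguments": {
  "fingers": [-1,-1,-1,-1,-1,-1,-1,-1],
  "travel": [
    [0,0,-2],
    [0,0,-3.3],
    [0,0,-3.3],
    [0,0,-3.3],
    [0,0,-3.3],
    [0,0,-3.3],
    [0,0,-3.3],
    [0,0,-3.3]
  ],
  "rot": [
    [0,0,0],
    [0,0,-0.12],
    [0,0,-0.24],
    [0,0,-0.36],
    [0,0,-0.48],
    [0,0,-0.6],
    [0,0,-0.72],
    [0,0,-0.84]
  ]
}}

```text
t: 41.73
tool_pos: [512.0, -53.6, 269.3]
ee_rot: [2.829, 1.354, -0.001]
contact_force: [-1.1, 0.4, -0.8]
finger_gap: 10.9
grasp_force: 78.6
```

Request:
{"name": "carry_out", "arguments": {
  "fingers": [-1,-1,-1,-1,-1,-1,-1,-1],
  "travel": [
    [0,0,0],
    [0,0,0],
    [0,0,0],
    [0,0,0],
    [0,0,0],
    [0,0,0],
    [0,0,0],
    [0,0,0]
  ],
  "rot": [
    [0,0,-0.12],
    [0,0,-0.24],
    [0,0,-0.36],
    [0,0,-0.48],
    [0,0,-0.6],
    [0,0,-0.72],
    [0,0,-0.84],
    [0,0,-0.945]
  ]
}}

```text
t: 42.4
tool_pos: [512.1, -53.4, 269.4]
ee_rot: [3.135, -0.082, -0.006]
contact_force: [-2.5, 1.6, -1.5]
finger_gap: 10.9
grasp_force: 78.5
```

Request:
{"name": "carry_out", "arguments": {
  "fingers": [-1,-1,-1,-1,-1,-1,-1,-1],
  "travel": [
    [0,0,0],
    [0,0,0],
    [0,0,0],
    [0,0,0],
    [0,0,6],
    [0,0,14],
    [0,0,21],
    [0,0,21]
  ],
  "rot": [
    [0,0,0],
    [0,0,0.07],
    [0,0,0.14],
    [0,0,0.21],
    [0,0,0.21],
    [0,0,0.21],
    [0,0,0.21],
    [0,0,0.21]
  ]
}}

```text
t: 43.07
tool_pos: [514.3, -54.3, 292.9]
ee_rot: [3.125, 0.254, 0.004]
contact_force: [0.1, -0.9, -1.3]
finger_gap: 11.1
grasp_force: 78.6
```

```bash
python3 - <<'E'
from edge import *
S=st();T=S['tool_pos'];print(S['qpos'].round(2))
w=cam('wrist');np.savez('w21.npz',**w);print('key',proj(w,[T[0],T[1],242]).round(1))
im=w['color'].astype(int)
for r_ in range(240,262): print(r_,312,' '.join('%3d'%v[0] if v[0]>1.4*v[2] else '  .' for v in im[r_,312:346]))
E
```

```text
43.07 [514.3 -54.3 292.9] [3.1245 0.2541 0.0043] yaw 9.3 F [ 0.1 -0.9 -1.3] gap 11.1 M [ 0.07 -0.01  0.05]
[-0.16  0.37  0.28  1.8  -0.11  0.99 -1.24]
key [328.3 262. ]
240 312 219 220 221 220 221 222 221 221 221 222 221 222 205 182 185 182 180 161 142 159 176   .   .   .   .   .   .   .   .   .   .   .   .   .
241 312 218 218 218 219 218 217 217 219 217 218 218 219 219 220 220 219 220 220 221 222 221 222 224 208 187 188 188 179 169 151 129 138 140   .
242 312 220 220 219 218 218 217 217 217 217 216 216 217 217 216 216 218 218 218 218 221 219 219 220 221 222 222 221 222 225 227 228 227 228 227
243 312 198 226 225 225 224 223 222 220 219 219 219 218 218 217 218 217 216 216 217 217 217 218 219 219 219 220 221 223 224 223 224 224 224 223
244 312 166 170 168 168 167 169 166 199 226 224 224 224 223 223 221 217 218 217 217 217 217 218 218 219 219 219 219 221 222 222 221 221 222 222
245 312 170 173 173 173 172 172 170 169 169 166 167 165 168 165 199 223 221 219 218 218 217 217 218 217 217 218 218 219 222 221 222 222 221 221
246 312 171 172 172 172 173 173 172 169 172 171 171 169 171 169 167
[... 1536 characters left out ...]
  85  85 120 161 155 140 140 140 139 139 138 140 141 140 139 140 153 169 154 130 145 162 163 167 162 132  98 155 215 224 223
258 312 183 146   .   .   .   .   .   .   .   .   .   .   .   .   .   .   .   .   .   .   .   .   .   .   .   .   .   .   .   . 116 208 232 221
259 312 173 115   .   .   .   .   .   .   .   .   .   .   .   .   .   .   .   .   .   .   .   .   .   .   .   .   .   .   .   .   . 106 196 224
260 312 142   .   .   .   .   .   .   .   .   .   .   .   .   .   .   .   .   .   .   .   .   .   .   .   .   .   .   .   .   .   .   . 184 227
261 312 145   .   .   .   .   .   .   .   .   .   .   .   .   .   .   .   .   .   .   .   .   .   .   .   .   .   .   .   .   .   .   . 188 224
```

Yellow measures about 90°. I'll carry the key back to the block.

Request:
{"name": "carry_out", "arguments": {
  "fingers": [-1,-1,-1,-1,-1,-1,-1,-1],
  "travel": [
    [0,-25,4],
    [0,-65,4],
    [0,-105,4],
    [0,-145,4],
    [0,-185,0],
    [0,-225,-10],
    [0,-260,-30],
    [0,-293,-55]
  ],
  "rot": [
    [0,0,0.05],
    [0,0,0.1],
    [0,0,0.173],
    [0,0,0.173],
    [0,0,0.173],
    [0,0,0.173],
    [0,0,0.173],
    [0,0,0.173]
  ]
}}

```text
t: 43.78
tool_pos: [513.2, -350.3, 236.4]
ee_rot: [3.088, 0.522, 0.002]
contact_force: [0.7, 0.3, -1.0]
finger_gap: 11.0
grasp_force: 78.6
```

Request:
{"name": "carry_out", "arguments": {
  "fingers": [-1,-1,-1,-1,-1,-1,-1,-1],
  "travel": [
    [0,-20,-25],
    [0,-40,-55],
    [0,-56,-85],
    [0,-62,-115],
    [0,-62,-138],
    [0,-62,-145],
    [0,-62,-145],
    [0,-62,-145]
  ],
  "rot": [
    [0,0,0],
    [0,0,0],
    [0,0,0],
    [0,0,0],
    [0,0,0],
    [0,0,0],
    [0,0,0],
    [0,0,0]
  ]
}}

```text
t: 44.45
tool_pos: [513.3, -408.8, 91.3]
ee_rot: [3.091, 0.525, -0.001]
contact_force: [0.0, 0.7, -0.8]
finger_gap: 11.3
grasp_force: 78.6
```

```bash
python3 - <<'E'
from h import *
S=st();T=S['tool_pos'];R=Ro.from_rotvec(S['ee_rot']).as_matrix()
w=cam('wrist');np.savez('w22.npz',**w);im=w['color'].astype(int)
b=np.radians(19);bx=np.array([np.cos(b),np.sin(b),0]);by=np.array([-bx[1],bx[0],0])
for c in[(514,-409),(515.9,-407.2)]: print(c,'pocket corners',[proj(w,np.array([*c,40])+9.75*(i*bx+j*by)).round(1).tolist() for i,j in((1,1),(1,-1),(-1,-1),(-1,1))])
print('mouth front',[proj(w,T+R@np.array([8.1,y,37])).round(1).tolist() for y in(-8.1,8.1)])
for r_ in range(200,262,3): print(r_,' '.join('%3d'%x[0] for x in im[r_,296:362:2]))
E
```

```text
44.45 [ 513.3 -408.8   91.3] [ 3.0907e+00  5.2500e-01 -1.1000e-03] yaw 19.28 F [ 0.   0.7 -0.8] gap 11.3 M [ 0.03 -0.01  0.04]
(514, -409) pocket corners [[311.3, 244.3], [346.1, 244.4], [345.5, 276.3], [311.6, 276.2]]
(515.9, -407.2) pocket corners [[309.4, 240.3], [344.3, 240.4], [343.7, 272.5], [309.7, 272.4]]
mouth front [[313.2, 257.4], [343.9, 257.4]]
200 228 228 227 227 228 227 227 225 227 226 227 228 221 215 224 229 229 227 220 212 212 215 220 224 226 227 229 228 230 231 231 230 230
203 227 227 228 227 228 228 227 225 226 227 227 227 221 215 225 229 229 227 220 212 213 217 219 223 226 227 229 229 229 230 232 230 230
206 228 228 227 227 228 227 226 225 227 226 227 227 219 215 224 229 228 227 220 212 213 214 220 222 227 226 229 229 230 230 230 230 230
209 227 228 228 227 228 227 227 226 226 227 227 228 219 215 224 229 229 228 219 211 213 216 219 223 226 226 229 229 230 230 230 230 230
212 228 227 227 227 227 228 227 226 226 226 226 228 220 215 224 229 228 227 218 212 214 216 220 224 226 227 228 229 229 230 230 230 229
215 228 228 227 227 228 227 226 224 225 226 227 227 220 215 
[... 1415 characters left out ...]
 229 230 230 229 228
248 226 227 228 228 234 185 132  95 186 183 183 186 186 187 186 185 183 184 181 228 192 162 171  72 167 233 227 229 230 230 229 228 228
251 229 230 209 179 180 189 133  92 187 183 182 186 187 187 186 185 184 183 214 224 190 161 168  73 168 233 227 229 229 229 229 229 229
254 177 182 183 184 184 187 135  94 188 184 185 187 187 187 186 186 185 185 185 198 215 160 169  75 158 233 228 228 229 229 228 228 227
257 180 183 183 184 184 187 138  66  94  79  72  95  95  95  95  94  94  94  92 104  93  87  77  70 174 232 227 228 229 229 229 228 228
260 180 183 185 184 185 186 154  74  88  76  77  76  76  77  78  77  73  83  83  82  79  83  81  78 160 233 227 229 229 229 229 228 226
```

Request:
{"name": "carry_out", "arguments": {
  "fingers": [-1,-1,-1,-1,-1,-1,-1,-1],
  "travel": [
    [1.8,0.8,0],
    [1.8,0.8,-4],
    [1.8,0.8,-9],
    [1.8,0.8,-13],
    [1.8,0.8,-16],
    [1.8,0.8,-18],
    [1.8,0.8,-20],
    [1.8,0.8,-20]
  ],
  "rot": [
    [0,0,0],
    [0,0,0],
    [0,0,0],
    [0,0,0],
    [0,0,0],
    [0,0,0],
    [0,0,0],
    [0,0,0]
  ]
}}

```text
t: 45.17
tool_pos: [514.1, -407.9, 70.1]
ee_rot: [3.092, 0.524, -0.003]
contact_force: [0.1, 0.1, -1.1]
finger_gap: 11.2
grasp_force: 78.6
```

Mouth at z≈33, inside the pocket with no contact force. Next: lower, release, rise.

Request:
{"name": "carry_out", "arguments": {
  "fingers": [-1,-1,-1,-1,-1,-1,-1,-1],
  "travel": [
    [0,0,-4],
    [0,0,-8],
    [0,0,-12],
    [0,0,-15],
    [0,0,-17],
    [0,0,-18.5],
    [0,0,-18.5],
    [0,0,-18.5]
  ],
  "rot": [
    [0,0,0],
    [0,0,0],
    [0,0,0],
    [0,0,0],
    [0,0,0],
    [0,0,0],
    [0,0,0],
    [0,0,0]
  ]
}}

```text
t: 45.83
tool_pos: [514.4, -408.1, 52.1]
ee_rot: [3.091, 0.524, -0.002]
contact_force: [0.0, 0.3, -1.3]
finger_gap: 11.1
grasp_force: 78.6
```

Request:
{"name": "carry_out", "arguments": {
  "fingers": [-0.5,0,0.5,0.7,0.7,0.7,0.7,0.7],
  "travel": [
    [0,0,0],
    [0,0,0],
    [0,0,0],
    [0,0,0],
    [0,0,0],
    [0,0,0],
    [0,0,0],
    [0,0,0]
  ],
  "rot": [
    [0,0,0],
    [0,0,0],
    [0,0,0],
    [0,0,0],
    [0,0,0],
    [0,0,0],
    [0,0,0],
    [0,0,0]
  ]
}}

```text
t: 46.5
tool_pos: [514.5, -408.1, 52.2]
ee_rot: [3.091, 0.524, -0.002]
contact_force: [0.3, 0.2, -0.3]
finger_gap: 72.5
grasp_force: 0.0
```

Request:
{"name": "carry_out", "arguments": {
  "fingers": [0.7,0.7,0.7,0.7,0.7,0.7,0.7,0.7],
  "travel": [
    [0,0,10],
    [0,0,30],
    [0,0,60],
    [0,0,90],
    [0,0,115],
    [0,0,115],
    [0,0,115],
    [0,0,115]
  ],
  "rot": [
    [0,0,0],
    [0,0,0],
    [0,0,0],
    [0,0,0],
    [0,0,0],
    [0,0,0],
    [0,0,0],
    [0,0,0]
  ]
}}

```text
t: 47.17
tool_pos: [514.2, -407.7, 167.3]
ee_rot: [3.092, 0.524, -0.002]
contact_force: [0.2, 0.4, 0.5]
finger_gap: 72.4
grasp_force: 0.0
```

```bash
python3 - <<'E'
from h import *
S=st();w=cam('wrist');im=w['color'].astype(int);c=cam('scene')
print(proj(w,(514,-408,95)).round(0))
for r_ in range(190,292,5): print(r_,''.join('#' if x.max()<50 else ('s' if x.max()-x.min()<28 else '.') for x in im[r_,280:380]))
k=(c['color'][300:345,395:440].max(2)<60).astype(np.uint8);nn,l,s,ce=cv2.connectedComponentsWithStats(k);i=1+np.argmax(s[1:,4]);print('scene wing',s[i],ce[i]+[395,300],'start was 406..417,316..339, (411.6,327.8)')
E
```

```text
47.17 [ 514.2 -407.7  167.3] [ 3.0917e+00  5.2440e-01 -2.2000e-03] yaw 19.25 F [0.2 0.4 0.5] gap 72.4 M [ 0.02 -0.02  0.02]
[328. 249.]
190 ....................................................................................................
195 ....................................................................................................
200 ....................................................................................................
205 ..........................................#############.............................................
210 ......................................ss##################s.........................................
215 ......................................ss##################s.........................................
220 ......................................ss###################.........................................
225 ......................................ss###################.........................................
230 ......................................#####################.........................................
235 ...............
[... 644 characters left out ...]
...........##################..........................................
270 ........................................##################........................................s.
275 .........................................###############........................................s...
280 .............................................................................................s......
285 ...........................................................................................s........
290 .........................................................................................s..........
scene wing [ 11  16  12  25 188] [411.66489362 328.25      ] start was 406..417,316..339, (411.6,327.8)
```

The key stands upright in its pocket. In the scene camera its wing is within half a pixel of where it started. The arm touches nothing, so I'll hand the job in.

```bash
python3 -c "
from bench import ctrl
print(ctrl.sign_off())"
```

```text
the job is handed in; nothing more can be done
None
```

I handed the job in at about 47 s: red tightened about 91° and then yellow about 90°, by camera measurement, and the key is back upright, fully down in its pocket; on the way the key was dropped once and picked up again, red took a second go to add the last 7°, and a finger pressed on the masking tape with about 44 N.

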